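# Isolate the mould shuttle, load it and wind it by hand to the green mark

## Task

First isolate the mould shuttle's drive: lift the orange collar of the locking toggle and flip the lever to its yellow-bar side. Lay each of the two or three pink moulds on the patterned cover (leave those on the grille) flat on the shuttle's deck, one to a bay, then fit the crank on the square shaft and wind until the yellow pointer stands over the middle of the green index block, not the red one. Put the crank back on its wooden post, and only when it is off the shaft flip the toggle back to the white-bar side with its collar dropped home; the crank must never sit on the shaft while the toggle is there.

Things in the scene. Friction and masses are not known exactly. Their poses are not given: they have to be found in the camera images.
- shuttle: grey mould shuttle fixed on the bench: bed 130 x 300 mm with a deck on rails, and at its -y end a gearbox block 90 x 90 x 62 mm with a vertical square shaft. Origin on the bench, on the bed's centre line; y along the deck's travel; the deck starts centred at y = +60 mm, the shaft is at x = 0, y = -200 mm.
- deck (a point): centre of the flat top of the moving deck (aluminium, 90 mm across x, 222 mm along y, 50 mm above the bench). Black strips 3 mm wide, 70 mm long, 4 mm high at y = -109.5, -36.5, 36.5, 109.5 mm make three bays 70 mm long, centres at y = -73, 0, 73 mm; nothing stands above the deck at its long sides. A mould lies with its long side along y.
- carriage (a joint): travel of the deck along the shuttle's y axis, in m; 0 at the start, stops at -0.045 and +0.045; driven by the shaft only: one turn of the shaft counter-clockwise as seen from above moves the deck +8 mm, clockwise -8 mm. It cannot be pushed by hand.
- shaft (a joint): angle of the square shaft about its upward axis, rad; grows counter-clockwise as seen from above; 0 at the start, when the square's sides lie along the shuttle's x and y. Stiff with about 0.08 N m, stays where it is left.
- shaft_end (a point): foot of the square steel shaft end, on the axis, on top of the round bearing boss (70 mm above the bench); the square, 14 mm wide, rises 13 mm from here and carries a round tapered pilot, 13.6 mm to 6 mm in diameter, up to 22 mm above here. z up, x and y along the square's sides. A seated crank's underside is at this height.
- pointer_tip (a point): yellow pointer on the front (-x) edge of the deck, 4 mm wide, moves with the deck; at y = 0 of the deck.
- green_index: green index block clamped on the rail in front of the deck, 10 mm wide along the travel, fixed; its frame is parallel to the shuttle's; origin on its middle line. The pointer is on the mark when it has the same y (along the travel) within half the block's width.
- red_index: red index block, the same, on the other side of the start position: the wrong one.
- crank_hub (a point): loose 0.24 kg steel crank: centre of the 20x20x30 mm grip block (z -15 to +15) on its hub, on the socket's axis; x points along the arm to the handle, 55 mm off, whose top is 46 mm above this point. Grip the block from above across y. Hub underside 47 mm below; its square socket, sides along x and y, is 16 mm wide, 24 mm deep. Arm 14 to 22 mm below. Seated: 47 mm above shaft_end or post_foot.
- handle_grip (a point): middle of the upper part of the crank's black upright handle, a sleeve of 22 mm diameter that turns freely on its pin, so a gripper can hold it from above without turning along; the sleeve reaches from 30 mm below to 24 mm above this point; it stands 55 mm from the crank's axis, this point is 22 mm above the crank_hub point.
- crank_post: wooden parking block 70 x 70 x 20 mm, fixed, with a round steel pin of 13 mm diameter in its middle, 21 mm high and tapered at the top; the crank stands on it at the start, at any yaw. Origin on the bench.
- post_foot (a point): foot of that pin on the wooden block's top, 20 mm above the bench.
- switch_box: grey switch box 90 x 70 x 36 mm, fixed, with the lever-lock toggle; origin on the bench under its middle; the lever's hinge line runs along y at x = 0, 40 mm above the bench. A white bar lies along the top at the -x edge, a yellow bar at the +x edge; between them two dark gate cheeks 14 mm wide, 67 mm above the bench at the top.
- lever (a joint): toggle angle, rad: 0 = leaning 0.5 rad to -x of the switch box (white-bar side, drive live), 1.0 = leaning 0.5 rad to +x (yellow-bar side, isolated). Stays where it is left (friction 0.05 N m). The collar's skirt hits the gate cheeks unless the collar is lifted by at least 5 mm along the lever.
- collar (a joint): lift of the orange collar along the lever, m, 0 = home, at most 0.011; a spring of 1.5 to 2.8 N pushes it home.
- collar_grip (a point): centre of the collar's round barrel, on the lever's axis, 52 mm from the hinge line when home; z along the lever, y along the hinge line. Barrel 22 mm diameter, from 15 mm below to 16 mm above this point, the lever's 14 mm ball above it; beneath it a skirt 26 mm wide (y). Grip it across y: it can pivot between the finger pads as the lever swings.
- mould_a_mid (a point): pink rubber mould, 64 x 47 x 23 mm, 0.1 kg, lying on the patterned cover at the bench's front; this point is its centre, 11.5 mm above its underside; x along its long side, grip it across y. Any of the three may be absent; two or three are there.
- mould_b_mid (a point): pink rubber mould, 63 x 44 x 23 mm, 0.1 kg, lying on the patterned cover at the bench's front; this point is its centre, 11.5 mm above its underside; x along its long side, grip it across y. Any of the three may be absent; two or three are there.
- mould_c_mid (a point): pink rubber mould, 63 x 47 x 23 mm, 0.1 kg, lying on the patterned cover at the bench's front; this point is its centre, 11.5 mm above its underside; x along its long side, grip it across y. Any of the three may be absent; two or three are there.

How it is judged (in metres and radians):
On the way, in this order (a step that is already met when the one before it is completed fails the run):
1. the toggle is over on the yellow-bar side (isolated) (value of joint lever above 0.9 rad), for 0.2 s.
2. the deck is wound so that the pointer stands over the green index block, with the crank on the shaft (y of pointer_tip in the frame of green_index between -0.005 and 0.005 m and horizontal distance between crank_hub and shaft_end below 0.012 m and z of crank_hub in the frame of shaft_end below 0.06 m), for 0.2 s.
At the end, for the whole second after the job is handed in: Each mould flat in a bay (centre within 30 mm across, 100 mm along of the deck's middle, on no strip or mould); pointer within 5 mm of the green block's middle; crank upright on its post (axis within 8 mm, seated within 5 mm); lever under 0.1 rad on the white-bar side, collar under 3 mm (x of mould_a_mid in the frame of deck between -0.03 and 0.03 m and y of mould_a_mid in the frame of deck between -0.1 and 0.1 m and z of mould_a_mid in the frame of deck between 0.008 and 0.0145 m and angle between each of mould_a_mid, mould_b_mid, mould_c_mid's own z axis and vertical below 0.1 rad and x of mould_b_mid in the frame of deck between -0.03 and 0.03 m and y of mould_b_mid in the frame of deck between -0.1 and 0.1 m and z of mould_b_mid in the frame of deck between 0.008 and 0.0145 m and x of mould_c_mid in the frame of deck between -0.03 and 0.03 m and y of mould_c_mid in the frame of deck between -0.1 and 0.1 m and z of mould_c_mid in the frame of deck between 0.008 and 0.0145 m and y of pointer_tip in the frame of green_index between -0.005 and 0.005 m and horizontal distance between crank_hub and post_foot below 0.008 m and z of crank_hub in the frame of post_foot below 0.052 m and angle between crank_hub's own z axis and vertical below 0.12 rad and value of joint lever below 0.1 rad and value of joint collar below 0.003 m); the robot touches nothing.
It fails at once if the crank is on the square shaft while the toggle is on the white-bar side (drive live) (horizontal distance between crank_hub and shaft_end below 0.012 m and z of crank_hub in the frame of shaft_end below 0.06 m and value of joint lever below 0.5 rad).
Of mould_a, mould_b, mould_c only 2 to 3 are there at a start; the rules pass over those that are not, and their reading is None.
At some moment in a run one of mould_a, mould_b, mould_c may be knocked a few centimetres aside while the robot is not near it.
It also fails if it takes over 210 s, if anything falls off the work surface, if the arm or the gripper's body presses on something with over 40 N, if the wrist force passes 120 N, or if a joint passes its speed limit or range.

## Robot

A 6-joint arm with a two-finger parallel gripper is mounted at the origin on a cart in front of the work surface, level with it; the furniture and walls round the work are solid. World frame = base frame: x ahead of the robot, y to its left, z up, the work surface at z = 0. Lengths are in m, angles in degrees, forces in N, time in s.
With the tool pointing down it reaches from about 0.3 to 0.75 m from the base axis. Payload 8.5 kg.
Tool frame: the origin (TCP) lies between the finger pads; the fingertips stand ahead of it and the grasp point (between the pads) lies 8 mm behind it (env.tcp_to_tips is the z of the fingertips in the tool frame, in m); z points along the fingers, x is the direction in which the jaws open and shut, and the axes are right-handed (so a half turn about z gives the same grasp; the last joint's range is limited). The gripper opens to 85 mm and grips with 20 to 120 N. Pads are 22 mm wide; open, the fingers measure 114 mm over their backs; the gripper's body (76 mm by 85 mm) begins 54 mm behind the grasp point. The pads swing forward as they close: fully open they stand 13 mm farther back than shut.
Start: joints at [-79.83, 21.807, 74.336, -0, 83.858, -12.336], TCP at [0.211, -0.508, 0.242] pointing down, gripper open.
Joint ranges: [-178.18, 178.18], [-50.72, 133.34], [12.68, 142.11], [-81.47, 261.47], [9.98, 163.14], [-165.26, 165.26]. Speed limits (degrees/s): [136.94, 136.94, 180, 180, 180, 180].

## Interface

Orientations are given as a 3x3 rotation matrix whose columns are the frame's x, y, z axes.
In Python, from rig import observe, viewer, env gives the robot as it stands.
- The arm moves only by the tool jog_arm, never from a script. Its arguments are lists of equal length, an entry for each row: "dr": the turn, a rotation vector about the tool's x, y, z in rad, a list of three; "slide": the shift along the tool's x, y, z in m, a list of three; "gripper": the opening, from -1 (shut) to 1 (fully open), so that 0 is half open. In form: {"dr": [[rx, ry, rz], ...], "slide": [[dx, dy, dz], ...], "gripper": [gripper, ...]}. A call has exactly 10 rows; each row shifts and turns the commanded pose from where the row before left it, along the tool's axes as they then stand; what a row does not reach is not made up. A row lasts 1/10 s, in which the tool goes at most 50 mm and 8.59 degrees, less where a joint would pass 70% of its speed; a pose out of reach is approached as far as the arm can. A call is refused whole if a number of a shift passes 0.05 or a number of a turn 0.15, either way. A call with a gripper value outside its range is refused whole. The fingers move at their own pace and stop on an object; "force" is the grip in N (left out, the last holds). Time passes only in rows, so rows that do not move let the fingers close, or fill a call up. It gives the time, the measured TCP pose, the force and the opening at its end, in the units of the state.
- observe(): the state, without advancing time (a new reading comes with each control period).
- viewer.get_image(name): name is "side" or "top" or "wrist"; returns a dict with "pixels" (420x560x3 uint8, blue, green, red), "camera_matrix" (3x3 intrinsics, pixels), "R" (3x3) and "t" (3): a world point X has camera coordinates R X + t. Camera axes: x right, y down, z forward; pixel columns grow to the right and rows downward; lengths in m; the calibration is good to about 2 mm. A picture is of the moment at which its call begins. There is no depth.
- env.close_job(): hands the job in, once; it reports no verdict.
The state is a dict: "time_s": time; "q": joint angles; "qvel": joint speeds; "joint_efforts": joint torques, N m; "position": TCP position; "tool_rot": TCP orientation; "ft_force": force on the tool from outside, world axes, zero at the start; "wrist_torque": the same for the moment, N m; "grip_width": finger opening in m.
Only numpy, scipy, OpenCV 4.12 (cv2) and the standard library are available. Lean on these libraries where they do the work, as an engineer would, in place of code of your own. Each camera call takes 0.05 s, during which the arm holds its last target.

## Working session

There is one attempt and no reset: what is moved stays moved. The work goes in short steps, Python scripts to look and compute and a tool call to move; the robot and the scene stay as the last step left them, time stands still between calls to the robot, and variables do not carry over. Pictures are saved under pics/ and viewed, and the job is handed in when it is done.

Besides the shell and the picture viewer there is one more tool, called after "Request:" in YAML: its name, and indented under it one key for each argument. jog_arm: Moves the arm, as the interface text tells. Its arguments: {"type":"object","properties":{"dr":{"type":"array","items":{"type":"array","items":{"type":"number"}}},"slide":{"type":"array","items":{"type":"array","items":{"type":"number"}}},"gripper":{"type":"array","items":{"type":"number"}},"force":{"type":"number"}},"required":["dr","slide","gripper"]}

```bash
ls; mkdir -p pics
cat > h.py <<'E'
import numpy as np, cv2
from rig import observe, viewer, env
def snap(name,fn):
    d=viewer.get_image(name); im=np.ascontiguousarray(d["pixels"]); cv2.imwrite(f"pics/{fn}.png",im); 
    np.savez(f"pics/{fn}.npz",K=d["camera_matrix"],R=d["R"],t=d["t"],im=im); return d
def load(fn):
    z=np.load(f"pics/{fn}.npz"); return z
def ray(d,u,v):
    K=np.array(d["camera_matrix"] if "camera_matrix" in d else d["K"]);R=np.array(d["R"]);t=np.array(d["t"]).reshape(3)
    c=-R.T@t; r=R.T@np.linalg.inv(K)@np.array([u,v,1.]); return c,r/np.linalg.norm(r)
def onz(d,u,v,z):
    c,r=ray(d,u,v); return c+r*(z-c[2])/r[2]
def proj(d,X):
    K=np.array(d["camera_matrix"] if "camera_matrix" in d else d["K"]);R=np.array(d["R"]);t=np.array(d["t"]).reshape(3)
    p=K@(R@np.array(X)+t); return p[:2]/p[2]
def tri(obs):
    A=np.zeros((3,3));b=np.zeros(3)
    for d,u,v in obs:
        c,r=ray(d,u,v);P=np.eye(3)-np.outer(r,r);A+=P;b+=P@c
    return np.linalg.solve(A,b)
E
python3 - <<'E'
from h import *
for n in ["side","top","wrist"]:
    d=snap(n,n+"0"); c,r=ray(d,280,210); print(n,c.round(3),r.round(3),np.array(d["camera_matrix"]).round(1).tolist())
s=observe(); print({k:np.round(v,3).tolist() for k,v in s.items()}, env.tcp_to_tips)
E
```

```text
pics
side [ 0.411 -1.179  0.682] [ 0.071  0.883 -0.464] [[466.9, 0.0, 279.8], [0.0, 466.9, 204.0], [0.0, 0.0, 1.0]]
top [0.434 0.023 1.341] [ 0.051 -0.032 -0.998] [[506.1, 0.0, 273.8], [0.0, 506.1, 209.4], [0.0, 0.0, 1.0]]
wrist [ 0.288 -0.475  0.373] [-0.312 -0.126 -0.942] [[298.2, 0.0, 280.1], [0.0, 298.2, 206.3], [0.0, 0.0, 1.0]]
{'time_s': 0.15, 'q': [-79.829, 21.832, 74.372, 0.0, 83.858, -12.337], 'qvel': [0.032, -0.113, -0.087, -0.002, -0.067, -0.045], 'joint_efforts': [0.003, -44.862, -23.134, -0.0, 0.004, 0.0], 'position': [0.21, -0.508, 0.242], 'tool_rot': [[0.383, -0.924, -0.0], [-0.924, -0.383, 0.001], [-0.001, -0.0, -1.0]], 'ft_force': [-0.246, 0.373, -0.138], 'wrist_torque': [-0.031, -0.057, -0.019], 'grip_width': 0.085} 0.011
```

View pics/top0.png

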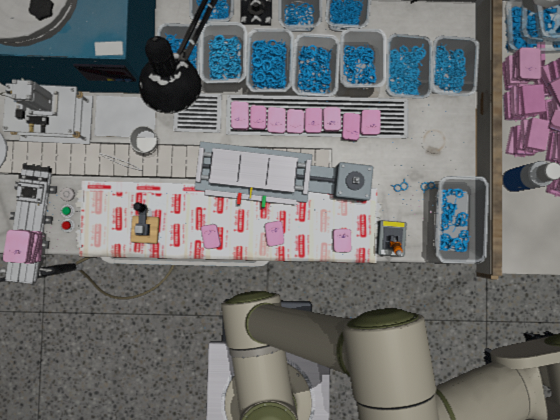

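View pics/side0.png

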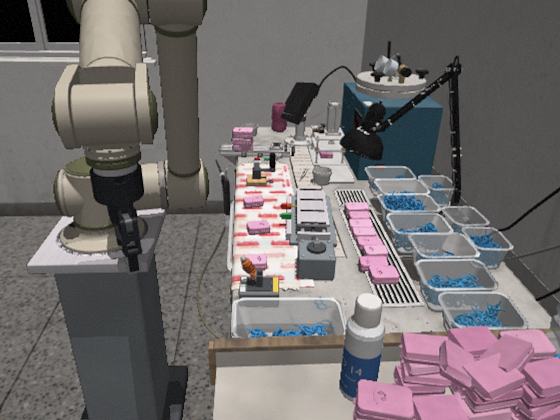

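View pics/wrist0.png

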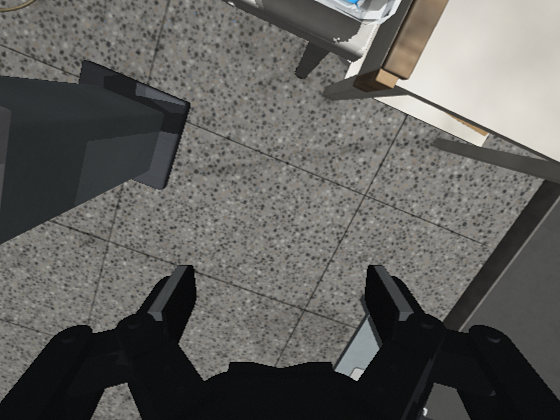

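Run:
```python
from h import *
z=load("top0"); im=z["im"]
a=im[135:265,180:420]; cv2.imwrite("pics/t0a.png",cv2.resize(a,None,fx=3.3,fy=3.3,interpolation=cv2.INTER_CUBIC))
a=im[195:255,120:220]; b=im[205:265,360:460]
cv2.imwrite("pics/t0b.png",cv2.resize(np.hstack([a,b]),None,fx=4,fy=4,interpolation=cv2.INTER_CUBIC))
s=load("side0")["im"][150:300,220:360]; cv2.imwrite("pics/s0a.png",cv2.resize(s,None,fx=4,fy=4,interpolation=cv2.INTER_CUBIC))
for p in [(354,181),(255,170),(147,225),(391,240),(211,237),(275,233),(342,239)]: print(p,onz(z,*p,0.03).round(3))
```

```text
(354, 181) [ 0.581 -0.211  0.03 ]
(255, 170) [0.603 0.048 0.03 ]
(147, 225) [0.453 0.322 0.03 ]
(391, 240) [ 0.429 -0.31   0.03 ]
(211, 237) [0.426 0.157 0.03 ]
(275, 233) [ 0.441 -0.008  0.03 ]
(342, 239) [ 0.429 -0.182  0.03 ]
```

View pics/t0a.png

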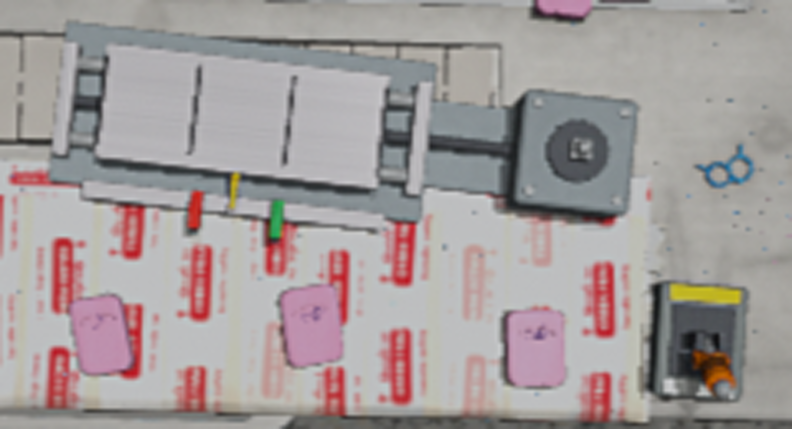

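View pics/t0b.png

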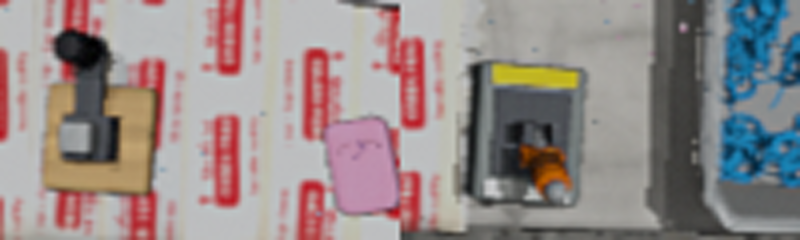

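View pics/s0a.png

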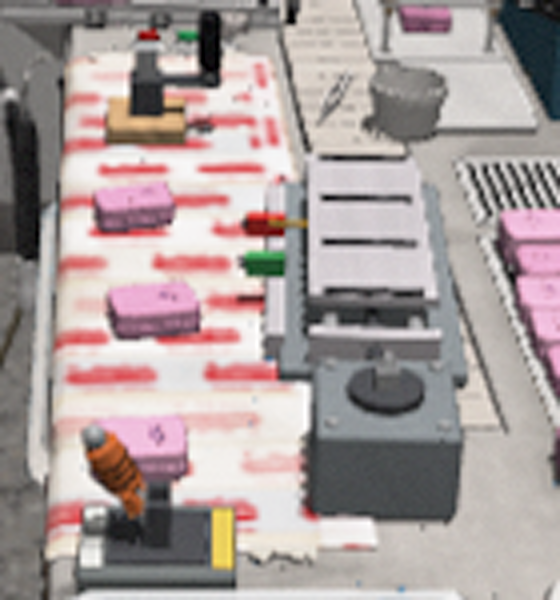

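Run:
```python
from h import *
z=load("top0"); im=z["im"]; s=load("side0")
def P(x,y,h): return onz(z,x/3.3+180,y/3.3+135,h)
dk=np.array([P(*p,0.05) for p in [(108,44),(390,77),(378,188),(98,157)]])
print(dk.round(4), dk.mean(0).round(4), [np.linalg.norm(dk[i]-dk[(i+1)%4]).round(4) for i in range(4)])
v=dk[0]-dk[1]+dk[3]-dk[2]; print("yaw of y axis rel world y (deg)",np.degrees(np.arctan2(-v[0],v[1])))
g=np.array([P(*p,0.062) for p in [(519,91),(638,98),(632,215),(512,207)]]); print("gear",g.mean(0).round(4),[np.linalg.norm(g[i]-g[(i+1)%4]).round(4) for i in range(4)])
v=g[0]-g[1]+g[3]-g[2]; print(np.degrees(np.arctan2(-v[0],v[1])))
print("shaft tip",P(580,147,0.09).round(4))
b=np.array([P(*p,0.036) for p in [(656,283),(748,286),(742,402),(650,396)]]); print("box",b.round(4),b.mean(0).round(4),[np.linalg.norm(b[i]-b[(i+1)%4]).round(4) for i in range(4)])
v=b[0]-b[1]+b[3]-b[2]; print(np.degrees(np.arctan2(-v[0],v[1])))
hsv=cv2.cvtColor(im,cv2.COLOR_BGR2HSV)
def blobs(im,lo,hi,roi,mn=15):
    hsv=cv2.cvtColor(im,cv2.COLOR_BGR2HSV); m=cv2.inRange(hsv,lo,hi); k=np.zeros_like(m); x0,y0,x1,y1=roi;k[y0:y1,x0:x1]=m[y0:y1,x0:x1]
    n,l,st,c=cv2.connectedComponentsWithStats(k)
    out=[]
    for i in range(1,n):
        if st[i,4]>=mn:
            r=cv2.minAreaRect(np.argwhere(l==i)[:,::-1].astype(np.float32)); out.append((c[i].round(1),st[i,4],[np.round(q,1) for q in r]))
    return out
print("pink top");[print(o, onz(z,*o[0],0.0195).round(4)) for o in blobs(im,(140,40,120),(175,255,255),(180,215,380,262),100)]
print("pink side");[print(o, onz(s,*o[0],0.0115).round(4)) for o in blobs(s["im"],(140,40,120),(175,255,255),(225,180,290,285),60)]
print("orange top");[print(o, onz(z,*o[0],0.08).round(4)) for o in blobs(im,(3,150,100),(16,255,255),(370,215,410,262),8)]
print("orange side");[print(o) for o in blobs(s["im"],(3,150,80),(18,255,255),(230,245,265,285),8)]
print("green");[print(o, onz(z,*o[0],0.04).round(4)) for o in blobs(im,(50,120,60),(80,255,255),(220,180,300,215),6)]
print("red");[print(o, onz(z,*o[0],0.04).round(4)) for o in blobs(im,(0,150,120),(6,255,255),(220,180,300,210),6)]
print("yel");[print(o, onz(z,*o[0],0.045).round(4)) for o in blobs(im,(22,120,120),(35,255,255),(220,180,300,215),3)]
```

```text
[[ 0.6534  0.1569  0.05  ]
 [ 0.6335 -0.0629  0.05  ]
 [ 0.5466 -0.0554  0.05  ]
 [ 0.5651  0.162   0.05  ]] [0.5997 0.0502 0.05  ] [np.float64(0.2207), np.float64(0.0873), np.float64(0.2182), np.float64(0.0885)]
yaw of y axis rel world y (deg) -5.033354033105708
gear [ 0.5767 -0.2065  0.062 ] [np.float64(0.0924), np.float64(0.0909), np.float64(0.0929), np.float64(0.0901)]
-2.118948643494433
shaft tip [ 0.578 -0.205  0.09 ]
box [[ 0.4785 -0.2763  0.036 ]
 [ 0.4779 -0.3489  0.036 ]
 [ 0.3869 -0.3451  0.036 ]
 [ 0.39   -0.2727  0.036 ]] [ 0.4333 -0.3108  0.036 ] [np.float64(0.0727), np.float64(0.091), np.float64(0.0725), np.float64(0.0886)]
-1.4432598658621778
pink top
(array([274.2, 233. ]), np.int32(408), [array([274.4, 233.1]), array([23.6, 18. ]), np.float64(82.9)]) [ 0.4405 -0.0064  0.0195]
(array([210.4, 236.1]), np.int32(384), [array([210.5, 235.8]), array([23.8, 16.8]), np.float64(80.5)]) [0.4286 0.1593 0.0195]
(array([342., 240.]), np.int32(383), [array([342., 240.]), array([22., 16.]), np.float64(90.0)]) [ 0.4264 -0.1841  0.0195]
pink side
(array([253.6, 200.6]), np.int32(180
[... 279 characters left out ...]
), array([14., 23.]), np.float64(90.0)]) [ 0.4369 -0.1771  0.0115]
orange top
(array([397.4, 248.5]), np.int32(34), [array([397.4, 248.5]), array([5.5, 8. ]), np.float64(74.1)]) [ 0.4088 -0.3138  0.08  ]
orange side
(array([249.2, 267.6]), np.int32(113), [array([250. , 268.5]), array([18.8,  8.2]), np.float64(53.1)])
green
(array([263.4, 201. ]), np.int32(35), [array([263.5, 201. ]), array([10.,  3.]), np.float64(90.0)]) [0.5221 0.0238 0.04  ]
red
(array([238.6, 198.2]), np.int32(35), [array([238.5, 198. ]), array([10.,  3.]), np.float64(90.0)]) [0.5277 0.0877 0.04  ]
yel
(array([250.5, 191.3]), np.int32(18), [array([250.3, 192. ]), array([ 2., 10.]), np.float64(9.5)]) [0.5459 0.0575 0.045 ]
```

```bash
cat >> h.py <<'E'
def goto(tgt,phi,p=None,R=None):
    """print turn about tool z then slide in the turned tool axes, tool stays pointing down"""
    s=observe(); p=np.array(s["position"]) if p is None else np.array(p); R=np.array(s["tool_rot"]) if R is None else R
    ph=np.degrees(np.arctan2(R[1,0],R[0,0])); d=-(phi-ph); d=(d+180)%360-180
    a=np.radians(phi); x=np.array([np.cos(a),np.sin(a),0]); y=np.array([np.sin(a),-np.cos(a),0]); w=np.array(tgt)-p
    print("pos",p.round(4),"phi",ph.round(2),"tilt",np.degrees(np.arccos(min(1,-R[2,2]))).round(2),"turn rz",np.radians(d).round(4),"slide",np.round([w@x,w@y,-w[2]],4),"t",s["time_s"],"F",np.round(s["ft_force"],1),"w",round(s["grip_width"],4))
E
python3 - <<'E'
from h import *
goto([0.408,-0.313,0.19],-91.5)
E
```

```text
pos [ 0.2105 -0.5079  0.2419] phi -67.49 tilt 0.06 turn rz 0.419 slide [-0.2    -0.1923  0.0519] t 0.15 F [-0.2  0.4 -0.1] w 0.0854
```

Request:
jog_arm:
  dr:
    - [0, 0, 0.14]
    - [0, 0, 0.14]
    - [0, 0, 0.139]
    - [0, 0, 0]
    - [0, 0, 0]
    - [0, 0, 0]
    - [0, 0, 0]
    - [0, 0, 0]
    - [0, 0, 0]
    - [0, 0, 0]
  slide:
    - [0, 0, 0]
    - [0, 0, 0]
    - [0, 0, 0]
    - [-0.04, -0.0385, 0.01]
    - [-0.04, -0.0385, 0.01]
    - [-0.04, -0.0385, 0.01]
    - [-0.04, -0.0385, 0.01]
    - [-0.04, -0.0385, 0.01]
    - [0, 0, 0]
    - [0, 0, 0]
  gripper: [1, 1, 1, 1, 1, 1, 1, 1, 1, 1]

```text
time_s: 1.15
position: [0.3862, -0.3347, 0.1978]
tool_rot: [[-0.024, -1.0, -0.0], [-1.0, 0.024, 0.0], [-0.0, 0.0, -1.0]]
ft_force: [0.3, -0.4, 0.2]
grip_width: 0.0859
```

Run:
```python
from h import *
snap("wrist","w1"); snap("top","top1"); snap("side","side1")
goto([0.408,-0.313,0.19],-91.5)
```

```text
pos [ 0.3851 -0.3364  0.1981] phi -91.59 tilt 0.02 turn rz -0.0016 slide [-0.024  -0.0223  0.0081] t 1.3 F [-0.2 -0.5  0.4] w 0.0852
```

View pics/w1.png

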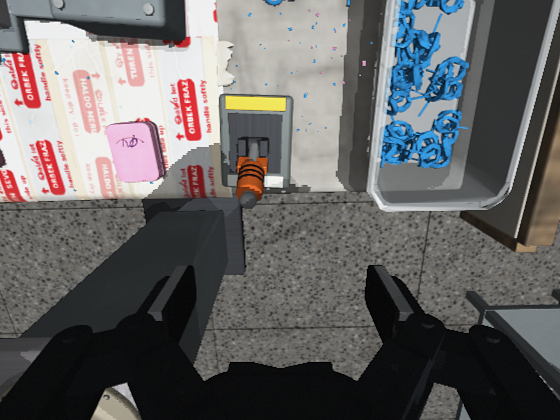

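```bash
cat >> h.py <<'E'
def blobs(im,lo,hi,roi,mn=15):
    hsv=cv2.cvtColor(im,cv2.COLOR_BGR2HSV); m=cv2.inRange(hsv,lo,hi); k=np.zeros_like(m); x0,y0,x1,y1=roi;k[y0:y1,x0:x1]=m[y0:y1,x0:x1]
    n,l,st,c=cv2.connectedComponentsWithStats(k)
    return [(c[i],int(st[i,4]),cv2.minAreaRect(np.argwhere(l==i)[:,::-1].astype(np.float32))) for i in range(1,n) if st[i,4]>=mn]
OR=((3,150,60),(18,255,255))
E
python3 - <<'E'
from h import *
w=load("w1"); t=load("top1"); s=load("side1")
bw=blobs(w["im"],*OR,(220,140,290,215)); bt=blobs(t["im"],*OR,(370,215,410,262),8); bs=blobs(s["im"],*OR,(230,245,265,285),8)
for b in (bw,bt,bs): print([(x[0].round(1),x[1],np.round(x[2][0],1),np.round(x[2][1],1),round(x[2][2],1)) for x in b])
w0=[(d,*max(b,key=lambda q:q[1])[0]) for d,b in ((w,bw),(t,bt),(s,bs)) if b]
print("tri all",tri(w0).round(4)); print("w+t",tri(w0[:2]).round(4)); print("at z .0856",[onz(d,u,v,.0856).round(4) for d,u,v in w0])
c=[onz(w,*p,0.036).round(4) for p in [(221,95),(293,96),(289,188),(222,186)]]; print(c)
a=w["im"][70:230,180:340]; cv2.imwrite("pics/w1a.png",cv2.resize(a,None,fx=3.7,fy=3.7,interpolation=cv2.INTER_CUBIC))
E
```

```text
[(array([252.3, 165.7]), 422, array([252. , 167.5]), array([21., 30.]), 90.0), (array([249.5, 185.8]), 446, array([249.2, 186.8]), array([26.1, 23.6]), 3.0)]
[(array([395.7, 245.7]), 82, array([395.5, 247. ]), array([12., 11.]), 90.0)]
[(array([249.1, 267.8]), 127, array([249.6, 268.7]), array([19.4,  8.6]), 59.0)]
tri all [ 0.4113 -0.3092  0.082 ]
w+t [ 0.4121 -0.3074  0.0979]
at z .0856 [array([ 0.4048, -0.3084,  0.0856]), array([ 0.4157, -0.3079,  0.0856]), array([ 0.4139, -0.3183,  0.0856])]
[array([ 0.4785, -0.2815,  0.036 ]), array([ 0.4761, -0.3478,  0.036 ]), array([ 0.3883, -0.3429,  0.036 ]), array([ 0.392 , -0.2748,  0.036 ])]
```

View pics/w1a.png

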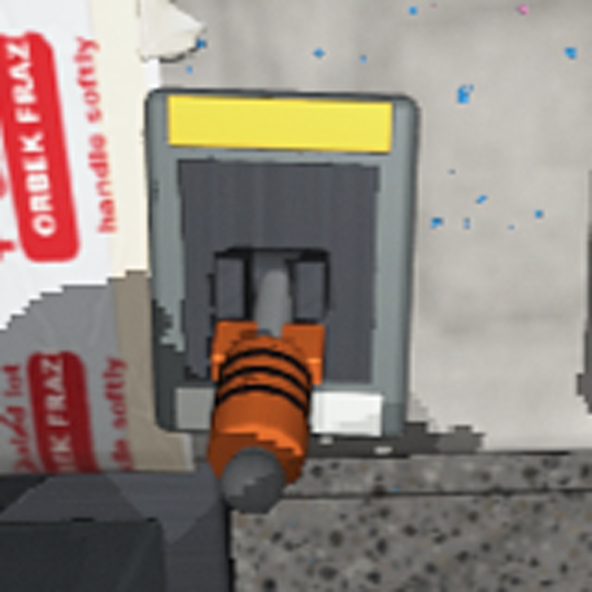

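Run:
```python
from h import *
w=load("w1")
f=lambda x,y,h: onz(w,x/3.7+180,y/3.7+70,h).round(4)
print("ball",f(251,478,.1058)); print("cheek mid",f(270.5,287,.067), f(230,287,.067),f(311,287,.067))
b=np.array([f(*p,.036) for p in [(150,92),(415,95),(405,435),(158,430)]]); print(b,b.mean(0))
print("yellow", f(168,124,.038),f(391,124,.038)); print("white",f(175,408,.038),f(382,410,.038))
print("barrel mid",f(260,400,.0856))
```

```text
ball [ 0.3994 -0.3088  0.1058]
cheek mid [ 0.4341 -0.3114  0.067 ] [ 0.4343 -0.3019  0.067 ] [ 0.4339 -0.321   0.067 ]
[[ 0.4787 -0.2811  0.036 ]
 [ 0.4764 -0.347   0.036 ]
 [ 0.3887 -0.3433  0.036 ]
 [ 0.3918 -0.2755  0.036 ]] [ 0.4339   -0.311725  0.036   ]
yellow [ 0.471  -0.2853  0.038 ] [ 0.4697 -0.3409  0.038 ]
white [ 0.3983 -0.2811  0.038 ] [ 0.3964 -0.3371  0.038 ]
barrel mid [ 0.4114 -0.3095  0.0856]
```

Run:
```python
from h import *
goto([0.4076,-0.3103,0.0803],-92.5)
```

```text
pos [ 0.3851 -0.3364  0.1981] phi -91.59 tilt 0.02 turn rz 0.0158 slide [-0.027  -0.0214  0.1178] t 1.3 F [-0.2 -0.5  0.4] w 0.0852
```

Request:
jog_arm:
  dr:
    - [0, 0, 0.016]
    - [0, 0, 0]
    - [0, 0, 0]
    - [0, 0, 0]
    - [0, 0, 0]
    - [0, 0, 0]
    - [0, 0, 0]
    - [0, 0, 0]
    - [0, 0, 0]
    - [0, 0, 0]
  slide:
    - [0, 0, 0]
    - [-0.027, -0.0214, 0]
    - [0, 0, 0.03]
    - [0, 0, 0.03]
    - [0, 0, 0.03]
    - [0, 0, 0.0278]
    - [0, 0, 0]
    - [0, 0, 0]
    - [0, 0, 0]
    - [0, 0, 0]
  gripper: [1, 1, 0, 0, 0, 0, 0, 0, 0, 0]
  force: 40

```text
time_s: 2.3
position: [0.4086, -0.3099, 0.0816]
tool_rot: [[-0.043, -0.999, 0.002], [-0.999, 0.043, -0.002], [0.002, -0.002, -1.0]]
ft_force: [-0.6, 0.4, 0.2]
grip_width: 0.0426
```

Run:
```python
from h import *
snap("wrist","w2"); 
goto([0.4076,-0.3103,0.0803],-92.5)
```

```text
pos [ 0.4085 -0.3097  0.0814] phi -92.43 tilt 0.13 turn rz 0.0012 slide [0.0006 0.0009 0.0011] t 2.35 F [ 0.7 -0.5  0.6] w 0.0428
```

View pics/w2.png

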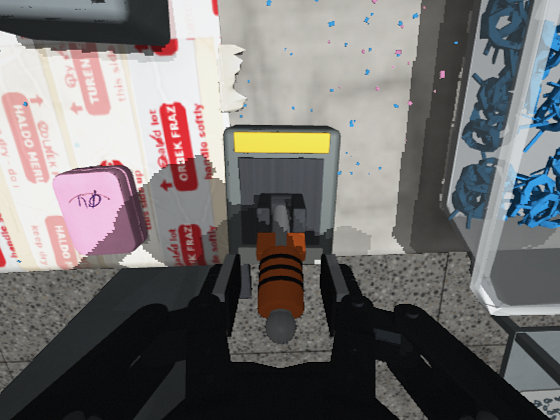

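Request:
jog_arm:
  dr:
    - [0, 0, 0]
    - [0, 0, 0]
    - [0, 0, 0]
    - [0, 0, 0]
    - [0, 0, 0]
    - [0, 0, 0]
    - [0, 0, 0]
    - [0, 0, 0]
    - [0, 0, 0]
    - [0, 0, 0]
  slide:
    - [0, 0, 0]
    - [0, 0, 0]
    - [0, 0, 0]
    - [0, 0, 0]
    - [0, 0, 0]
    - [0, 0.002, -0.004]
    - [0, 0.0023, -0.004]
    - [0, 0, 0]
    - [0, 0, 0]
    - [0, 0, 0]
  gripper: [-1, -1, -1, -1, -1, -1, -1, -1, -1, -1]
  force: 40

```text
time_s: 3.35
position: [0.4044, -0.3097, 0.0884]
tool_rot: [[-0.042, -0.999, 0.001], [-0.999, 0.042, -0.002], [0.001, -0.001, -1.0]]
ft_force: [3.1, -4.6, -1.8]
grip_width: 0.0215
```

Run:
```python
from h import *
snap("wrist","w3"); 
goto([0.4076,-0.3103,0.0803],-92.5)
a=load("w3")["im"][150:360,180:400];cv2.imwrite("pics/w3a.png",cv2.resize(a,None,fx=2.7,fy=2.7,interpolation=cv2.INTER_CUBIC))
```

```text
pos [ 0.4044 -0.3097  0.0884] phi -92.43 tilt 0.11 turn rz 0.0012 slide [ 0.0005 -0.0032  0.0081] t 3.4 F [ 3.6 -5.6 -0.8] w 0.0217
```

View pics/w3a.png

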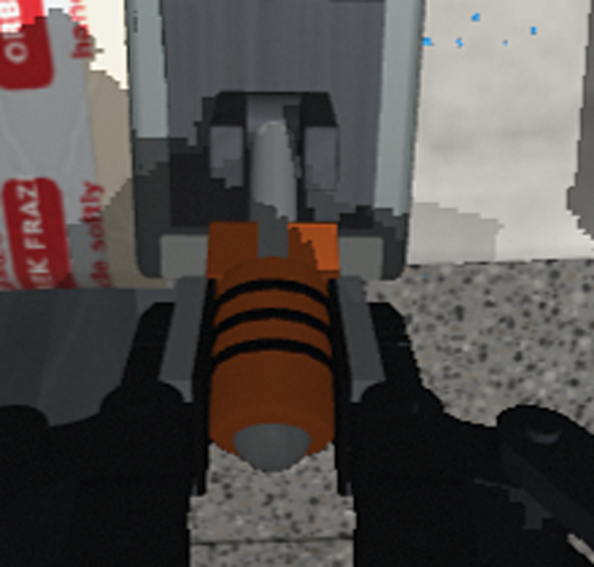

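Request:
jog_arm:
  dr:
    - [0, 0, 0]
    - [0, 0, 0]
    - [0, 0, 0]
    - [0, 0, 0]
    - [0, 0, 0]
    - [0, 0, 0]
    - [0, 0, 0]
    - [0, 0, 0]
    - [0, 0, 0]
    - [0, 0, 0]
  slide:
    - [0, -0.0077, -0.0037]
    - [0, -0.0092, -0.0026]
    - [0, -0.0095, -0.0012]
    - [0, -0.0096, 0.0002]
    - [0, -0.0094, 0.0017]
    - [0, -0.0091, 0.0031]
    - [0, -0.0058, 0.0027]
    - [0, -0.0011, 0.0007]
    - [0, 0, 0]
    - [0, 0, 0]
  gripper: [-1, -1, -1, -1, -1, -1, -1, -1, -1, -1]

```text
time_s: 4.4
position: [0.4612, -0.3124, 0.0871]
tool_rot: [[-0.041, -0.999, -0.01], [-0.999, 0.041, 0.0], [0.0, 0.01, -1.0]]
ft_force: [-20.5, -10.5, 8.9]
grip_width: 0.0207
```

Run:
```python
from h import *
snap("wrist","w4"); 
goto([0.4640,-0.3103,0.0803],-92.5)
a=load("w4")["im"][150:360,180:400];cv2.imwrite("pics/w4a.png",cv2.resize(a,None,fx=2.7,fy=2.7,interpolation=cv2.INTER_CUBIC))
```

```text
pos [ 0.4612 -0.3124  0.0872] phi -92.36 tilt 0.56 turn rz 0.0025 slide [-0.0022 -0.0027  0.0069] t 4.45 F [-21.   -9.3   8.6] w 0.0203
```

View pics/w4a.png

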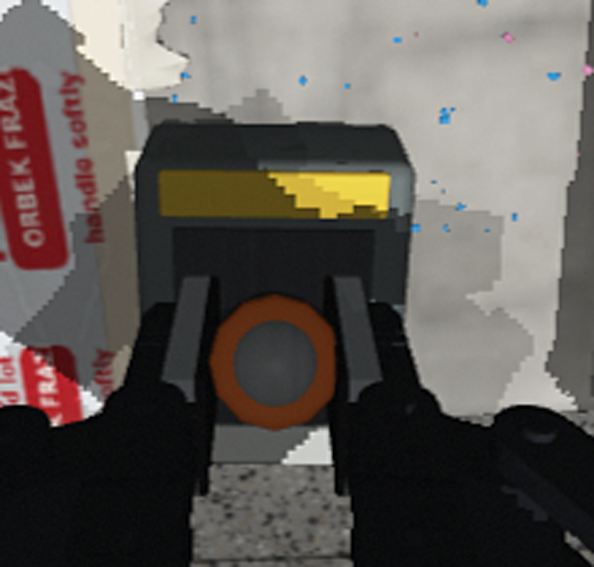

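Request:
jog_arm:
  dr:
    - [0, 0, 0]
    - [0, 0, 0]
    - [0, 0, 0]
    - [0, 0, 0]
    - [0, 0, 0]
    - [0, 0, 0]
    - [0, 0, 0]
    - [0, 0, 0]
    - [0, 0, 0]
    - [0, 0, 0]
  slide:
    - [0, 0.002, 0.003]
    - [0, 0.001, 0.003]
    - [0, 0, 0]
    - [0, 0, 0]
    - [0, 0, 0]
    - [0, 0, 0]
    - [0, 0, -0.03]
    - [0, 0, -0.04]
    - [0, 0, -0.04]
    - [0, 0, 0]
  gripper: [-1, -1, 0.3, 0.3, 0.3, 0.3, 0.3, 0.3, 0.3, 0.3]

```text
time_s: 5.45
position: [0.4639, -0.3126, 0.1965]
tool_rot: [[-0.042, -0.999, 0.007], [-0.999, 0.042, -0.007], [0.007, -0.007, -1.0]]
ft_force: [-0.1, -1.1, -0.8]
grip_width: 0.0554
```

Run:
```python
from h import *
snap("wrist","w5"); snap("side","side5"); snap("top","top5")
goto([0.4264,-0.1841,0.2],0)
a=load("w5")["im"];b=load("side5")["im"][230:320,210:350];b=cv2.resize(b,(560,420));cv2.imwrite("pics/w5a.png",cv2.resize(np.hstack([a,b]),(800,300)))
```

```text
pos [ 0.4621 -0.3111  0.1906] phi -92.4 tilt 0.07 turn rz -1.6127 slide [-0.0357 -0.127  -0.0094] t 5.6 F [-0.1  0.2 -0.1] w 0.0554
```

View pics/w5a.png

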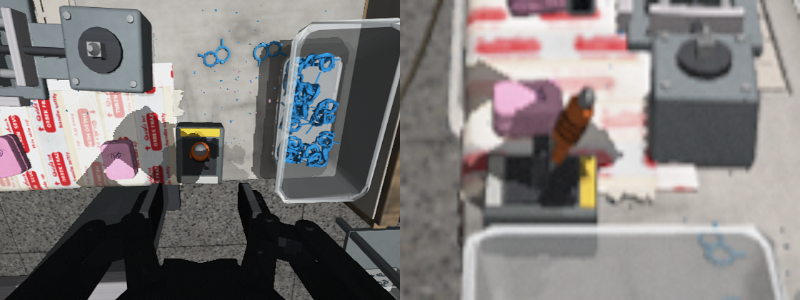

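Request:
jog_arm:
  dr:
    - [0, 0, 0]
    - [0, 0, 0]
    - [0, 0, 0]
    - [0, 0, 0]
    - [0, 0, 0]
    - [0, 0, 0]
    - [0, 0, 0]
    - [0, 0, 0]
    - [0, 0, 0]
    - [0, 0, 0]
  slide:
    - [-0.036, 0.006, -0.02]
    - [-0.036, 0.006, -0.02]
    - [-0.036, 0.006, -0.02]
    - [-0.036, 0.006, -0.02]
    - [-0.036, 0.006, -0.02]
    - [-0.036, 0.006, -0.02]
    - [-0.036, 0.006, -0.02]
    - [0, 0, 0]
    - [0, 0, 0]
    - [0, 0, 0]
  gripper: [1, 1, 1, 1, 1, 1, 1, 1, 1, 1]

```text
time_s: 6.6
position: [0.4309, -0.0586, 0.3299]
tool_rot: [[-0.043, -0.999, -0.003], [-0.999, 0.043, 0.001], [-0.001, 0.003, -1.0]]
ft_force: [0.4, -0.9, -1.4]
grip_width: 0.0856
```

Run:
```python
from h import *
snap("wrist","w6"); snap("top","top6")
goto([0.4264,-0.1841,0.2],-90)
```

```text
pos [ 0.431  -0.0588  0.3301] phi -92.5 tilt 0.14 turn rz -0.0436 slide [0.1253 0.0046 0.1301] t 6.7 F [-0.5 -0.1 -0.8] w 0.0854
```

View pics/w6.png

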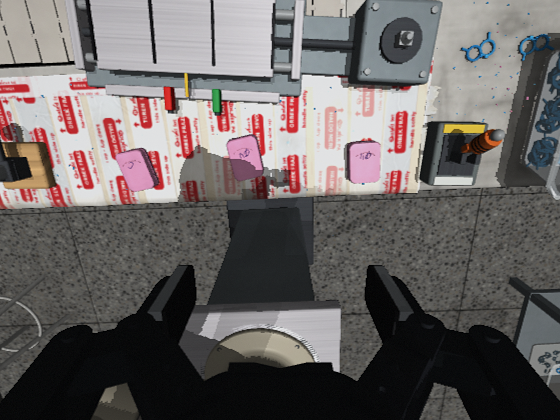

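Run:
```python
from h import *
im=load("w6")["im"]
z=lambda x0,y0,w,h,f: cv2.resize(im[y0:y0+h,x0:x0+w],None,fx=f,fy=f,interpolation=cv2.INTER_CUBIC)
cv2.imwrite("pics/w6m.png",np.hstack([z(105,130,64,75,4),z(215,120,64,75,4),z(335,125,64,75,4)]))
cv2.imwrite("pics/w6s.png",z(70,0,380,120,2.1))
```

```text
(no output)
```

View pics/w6m.png

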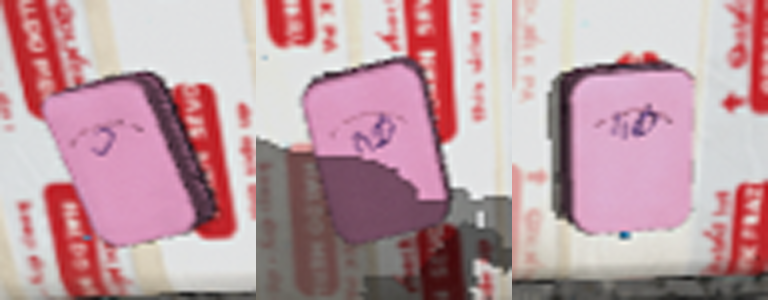

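View pics/w6s.png

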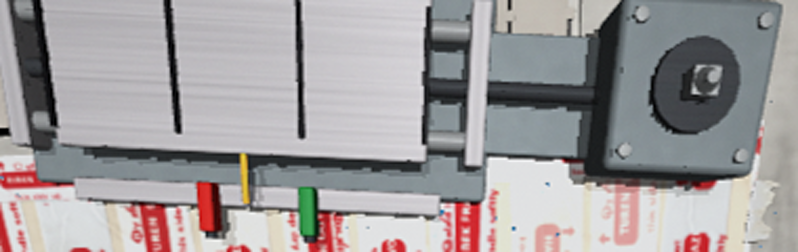

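```bash
cat >> h.py <<'E'
def moulds(d,roi,z=0.023,vmin=95,mn=150):
    im=d["im"] if "im" in d else d["pixels"]; hsv=cv2.cvtColor(np.ascontiguousarray(im),cv2.COLOR_BGR2HSV); m=cv2.inRange(hsv,(140,35,vmin),(176,255,255))
    k=np.zeros_like(m); x0,y0,x1,y1=roi;k[y0:y1,x0:x1]=m[y0:y1,x0:x1]; k=cv2.morphologyEx(k,cv2.MORPH_CLOSE,np.ones((5,5)));k=cv2.morphologyEx(k,cv2.MORPH_OPEN,np.ones((5,5)))
    out=[]
    for c in cv2.findContours(k,cv2.RETR_EXTERNAL,cv2.CHAIN_APPROX_NONE)[0]:
        if cv2.contourArea(c)<mn: continue
        P=np.array([onz(d,*q,z)[:2] for q in c[:,0]]); (cx,cy),(w,h),a=cv2.minAreaRect((P*1000).astype(np.float32))
        if w<h: w,h,a=h,w,a+90
        a=(a+90)%180-90
        if a<-45: a+=180
        out.append((round(cx/1000,4),round(cy/1000,4),round(w,1),round(h,1),round(a,1))); 
    return out
E
python3 - <<'E'
from h import *
w=load("w6"); t=load("top6"); t1=load("top1")
print("w",moulds(w,(100,120,420,200))); print("w5",moulds(load("w5"),(0,150,250,300)))
print("t",moulds(t,(180,215,380,262),mn=100)); print("t1",moulds(t1,(180,215,380,262),mn=100)); print("t0",moulds(load("top0"),(180,215,380,262),mn=100))
f=lambda x,y,h: onz(w,x/2.1+70,y/2.1,h)
dl,dr=f(52,143,.05),f(425,160,.05); print("deck front edge",dl.round(4),dr.round(4),np.linalg.norm(dl-dr)); v=dl-dr; print("yaw",np.degrees(np.arctan2(-v[0],v[1])))
print("shaft tip",f(709,72,.092).round(4),"boss",f(696,84,.070).round(4),"sq foot?",f(702,82,.083).round(4))
g=[f(*p,.062) for p in [(625,0),(781,2),(748,178),(608,172)]]; print("gear",np.round(g,4).tolist()); v=g[3]-g[2]; print("yaw",np.degrees(np.arctan2(-v[0],v[1]))); v=g[1]-g[2]; print("yaw x", np.degrees(np.arctan2(v[1],v[0])),np.linalg.norm(v))
print("rail yaw"); a,b=f(78,197,.03),f(437,214,.03); v=a-b; print(np.degrees(np.arctan2(-v[0],v[1])))
for n,lo,hi,h in (("green",(50,120,40),(80,255,255),.04),("red",(0,150,90),(6,255,255),.04),("yel",(20,120,120),(35,255,255),.045)):
    for o in blobs(w["im"],lo,hi,(150,60,240,118),15): print(n,o[0].round(1),o[1],np.round(o[2][1],1),onz(w,*o[0],h).round(4))
E
```

```text
w [(0.4294, 0.157, 62.0, 50.2, 8.7), (0.4264, -0.1809, 61.8, 44.4, 3.7), (0.4404, -0.0059, 63.6, 47.2, 8.5)]
w5 [(0.428, -0.1858, 63.0, 49.9, 2.0), (0.4372, -0.0257, 75.7, 40.4, -19.0)]
t [(0.4289, 0.16, 57.2, 46.6, 1.7)]
t1 [(0.4265, -0.1824, 57.3, 44.6, 1.3), (0.4289, 0.16, 57.2, 46.6, 1.7), (0.4406, -0.0059, 62.4, 46.9, 1.4)]
t0 [(0.4265, -0.1824, 57.3, 44.6, 1.3), (0.4289, 0.16, 57.2, 46.6, 1.7), (0.4406, -0.0059, 62.4, 46.9, 1.4)]
deck front edge [0.5659 0.1704 0.05  ] [ 0.5469 -0.0524  0.05  ] 0.22360215799103741
yaw -4.872356592465475
shaft tip [ 0.5792 -0.2028  0.092 ] boss [ 0.5775 -0.2046  0.07  ] sq foot? [ 0.5762 -0.203   0.083 ]
gear [[0.6211, -0.1654, 0.062], [0.6165, -0.2501, 0.062], [0.528, -0.2426, 0.062], [0.5349, -0.16, 0.062]]
yaw -4.733077596072594
yaw x -4.833765108473228 0.08880118585052094
rail yaw
-5.022086285232931
green [215.9 100.2] 170 [ 8. 23.] [0.5216 0.0244 0.04  ]
red [167.6  97.9] 163 [22.  7.] [0.5272 0.0882 0.04  ]
yel [185.9  83.9] 71 [23.2  3. ] [0.543  0.0599 0.045 ]
```

Request:
jog_arm:
  dr:
    - [0, 0, 0]
    - [0, 0, 0]
    - [0, 0, 0]
    - [0, 0, 0]
    - [0, 0, 0]
    - [0, 0, 0]
    - [0, 0, 0]
    - [0, 0, 0]
    - [0, 0, 0]
    - [0, 0, 0]
  slide:
    - [0.025, 0.015, 0.026]
    - [0.025, 0.015, 0.026]
    - [0.025, 0.015, 0.026]
    - [0.025, 0.015, 0.026]
    - [0.025, 0.015, 0.026]
    - [0, 0, 0]
    - [0, 0, 0]
    - [0, 0, 0]
    - [0, 0, 0]
    - [0, 0, 0]
  gripper: [1, 1, 1, 1, 1, 1, 1, 1, 1, 1]

```text
time_s: 7.7
position: [0.3512, -0.1794, 0.2018]
tool_rot: [[-0.041, -0.999, 0.001], [-0.999, 0.041, -0.001], [0.001, -0.001, -1.0]]
ft_force: [-0.2, 0.0, -0.0]
grip_width: 0.0854
```

```bash
cat >> h.py <<'E'
def moulds2(d,roi,z=0.023,vmin=95,mn=150,dbg=None):
    im=np.ascontiguousarray(d["im"] if "im" in d else d["pixels"]); hsv=cv2.cvtColor(im,cv2.COLOR_BGR2HSV); m=cv2.inRange(hsv,(140,35,vmin),(176,255,255))
    k=np.zeros_like(m); x0,y0,x1,y1=roi;k[y0:y1,x0:x1]=m[y0:y1,x0:x1]; k=cv2.morphologyEx(k,cv2.MORPH_CLOSE,np.ones((7,7)));k=cv2.morphologyEx(k,cv2.MORPH_OPEN,np.ones((5,5)))
    out=[]
    for c in cv2.findContours(k,cv2.RETR_EXTERNAL,cv2.CHAIN_APPROX_NONE)[0]:
        if cv2.contourArea(c)<mn: continue
        P=(np.array([onz(d,*q,z)[:2] for q in c[:,0]])*1000).astype(np.float32).reshape(-1,1,2); M=cv2.moments(P)
        a=0.5*np.degrees(np.arctan2(2*M["mu11"],M["mu20"]-M["mu02"])); ar=np.radians(a); u=np.array([np.cos(ar),np.sin(ar)]);v=np.array([-u[1],u[0]]); Q=P[:,0]
        cu=((Q@u).min()+(Q@u).max())/2; cv=((Q@v).min()+(Q@v).max())/2
        out.append(dict(mom=(np.array([M["m10"],M["m01"]])/M["m00"]).round(1).tolist(),ext=(cu*u+cv*v).round(1).tolist(),L=round(float(np.ptp(Q@u)),1),W=round(float(np.ptp(Q@v)),1),a=round(float(a),1)))
        if dbg: cv2.drawContours(im,[c],-1,(0,255,0),1)
    if dbg: cv2.imwrite(f"pics/{dbg}.png",im)
    return out
E
python3 - <<'E'
from h import *
snap("wrist","w7"); w=load("w7")
[print(o) for o in moulds2(w,(0,0,560,260),dbg="w7m")]
print("w6");[print(o) for o in moulds2(load("w6"),(100,120,420,200))]
goto([0.4264,-0.1841,0.2],-90)
E
```

```text
{'mom': [425.4, -182.6], 'ext': [425.5, -182.6], 'L': 60.7, 'W': 45.4, 'a': 3.2}
{'mom': [439.7, -10.1], 'ext': [439.9, -10.3], 'L': 62.9, 'W': 53.9, 'a': 6.3}
w6
{'mom': [429.1, 157.6], 'ext': [429.5, 157.6], 'L': 62.0, 'W': 51.3, 'a': 9.9}
{'mom': [426.3, -181.3], 'ext': [426.5, -181.2], 'L': 62.4, 'W': 45.5, 'a': 5.8}
{'mom': [440.5, -5.7], 'ext': [440.3, -5.7], 'L': 65.3, 'W': 48.5, 'a': 2.8}
pos [ 0.3511 -0.1794  0.2017] phi -92.36 tilt 0.05 turn rz -0.0411 slide [ 0.0047 -0.0753  0.0017] t 7.75 F [ 0.2 -0.5  0.9] w 0.0858
```

View pics/w7m.png

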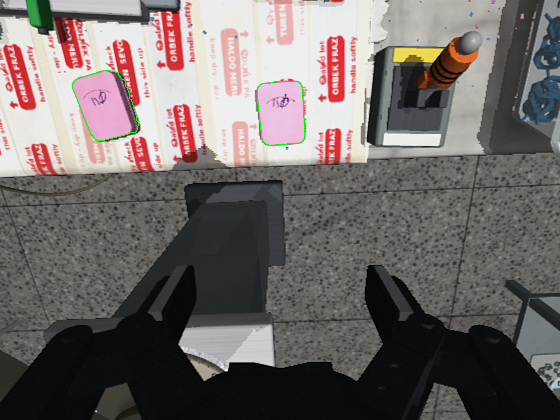

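Run:
```python
from h import *
goto([0.4262,-0.1825,0.014],-88)
```

```text
pos [ 0.3511 -0.1794  0.2017] phi -92.36 tilt 0.05 turn rz -0.076 slide [ 0.0057 -0.0749  0.1877] t 7.75 F [ 0.2 -0.5  0.9] w 0.0858
```

Request:
jog_arm:
  dr:
    - [0, 0, -0.076]
    - [0, 0, 0]
    - [0, 0, 0]
    - [0, 0, 0]
    - [0, 0, 0]
    - [0, 0, 0]
    - [0, 0, 0]
    - [0, 0, 0]
    - [0, 0, 0]
    - [0, 0, 0]
  slide:
    - [0, 0, 0]
    - [0.003, -0.0375, 0.02]
    - [0.0027, -0.0375, 0.03]
    - [0, 0, 0.04]
    - [0, 0, 0.04]
    - [0, 0, 0.03]
    - [0, 0, 0.02]
    - [0, 0, 0.0077]
    - [0, 0, 0]
    - [0, 0, 0]
  gripper: [1, 1, 1, 1, 1, 1, 1, 1, 1, 1]

```text
time_s: 8.75
position: [0.4265, -0.1831, 0.0145]
tool_rot: [[0.034, -0.999, 0.001], [-0.999, -0.034, -0.001], [0.001, -0.001, -1.0]]
ft_force: [0.1, 0.2, -0.8]
grip_width: 0.0859
```

Request:
jog_arm:
  dr:
    - [0, 0, 0]
    - [0, 0, 0]
    - [0, 0, 0]
    - [0, 0, 0]
    - [0, 0, 0]
    - [0, 0, 0]
    - [0, 0, 0]
    - [0, 0, 0]
    - [0, 0, 0]
    - [0, 0, 0]
  slide:
    - [0, 0, 0]
    - [0, 0, 0]
    - [0, 0, 0]
    - [0, 0, 0]
    - [0, 0, 0]
    - [0, 0, 0]
    - [0, 0, 0]
    - [0, 0, 0]
    - [0, 0, 0]
    - [0, 0, 0]
  gripper: [-1, -1, -1, -1, -1, -1, -1, -1, -1, -1]
  force: 30

```text
time_s: 9.75
position: [0.4261, -0.1831, 0.0143]
tool_rot: [[0.034, -0.999, 0.001], [-0.999, -0.034, -0.001], [0.001, -0.001, -1.0]]
ft_force: [-0.9, 0.2, 6.7]
grip_width: 0.0458
```

Run:
```python
from h import *
snap("wrist","w8");snap("side","side8")
goto([0.4262,-0.1825,0.014],-88)
```

```text
pos [ 0.4261 -0.183   0.0143] phi -88.06 tilt 0.07 turn rz -0.0011 slide [-0.0005 -0.0001  0.0003] t 9.85 F [0.  2.1 5.6] w 0.0459
```

View pics/w8.png

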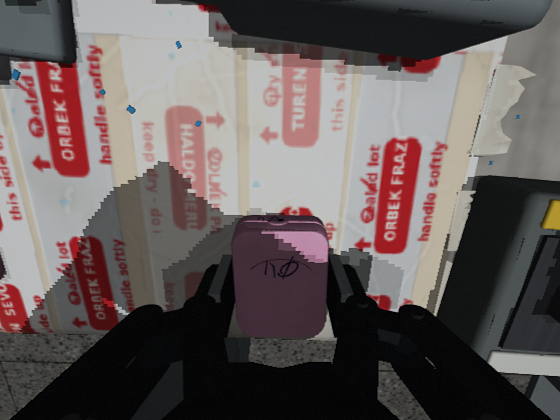

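Run:
```python
from h import *
w=load("w8")
im=w["im"]; cv2.imwrite("pics/w8c.png",cv2.resize(im[200:350,210:350],None,fx=4,fy=4,interpolation=cv2.INTER_CUBIC))
for v in (215,230,234,337,339): print(v,onz(w,281,v,.023).round(4))
```

```text
215 [ 0.4634 -0.1815  0.023 ]
230 [ 0.4563 -0.1817  0.023 ]
234 [ 0.4543 -0.1818  0.023 ]
337 [ 0.3967 -0.1838  0.023 ]
339 [ 0.3955 -0.1838  0.023 ]
```

View pics/w8c.png

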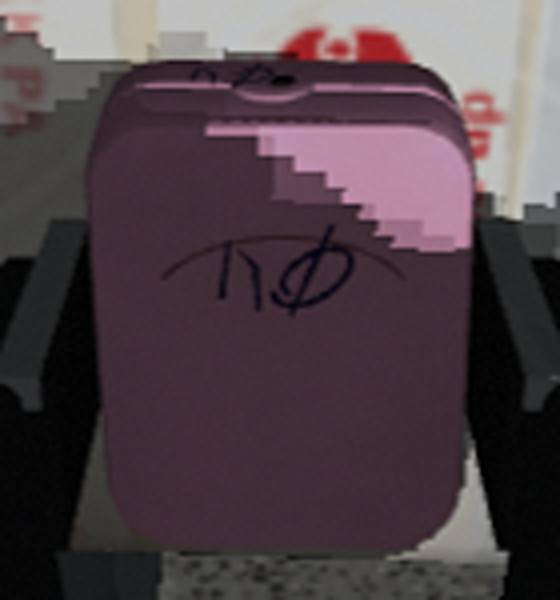

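Request:
jog_arm:
  dr:
    - [0, 0, 0]
    - [0, 0, 0]
    - [0, 0, -0.145]
    - [0, 0, -0.145]
    - [0, 0, -0.145]
    - [0, 0, -0.145]
    - [0, 0, -0.145]
    - [0, 0, -0.145]
    - [0, 0, -0.145]
    - [0, 0, -0.145]
  slide:
    - [0, 0, -0.03]
    - [0, 0, -0.04]
    - [0, 0, -0.04]
    - [0, 0, -0.03]
    - [0, 0, -0.03]
    - [0, 0, 0]
    - [0, 0, 0]
    - [0, 0, 0]
    - [0, 0, 0]
    - [0, 0, 0]
  gripper: [-1, -1, -1, -1, -1, -1, -1, -1, -1, -1]

```text
time_s: 10.85
position: [0.4257, -0.1828, 0.1838]
tool_rot: [[0.932, -0.363, -0.0], [-0.363, -0.932, 0.0], [-0.0, -0.0, -1.0]]
ft_force: [-0.9, 0.3, -0.2]
grip_width: 0.0457
```

Run:
```python
from h import *
goto([0.5942,-0.0182,0.15],-4.9)
```

```text
pos [ 0.4257 -0.1828  0.1838] phi -21.26 tilt 0.0 turn rz -0.2856 slide [ 0.1538 -0.1783  0.0338] t 10.85 F [-0.9  0.3 -0.2] w 0.0457
```

Request:
jog_arm:
  dr:
    - [0, 0, -0.143]
    - [0, 0, -0.143]
    - [0, 0, 0]
    - [0, 0, 0]
    - [0, 0, 0]
    - [0, 0, 0]
    - [0, 0, 0]
    - [0, 0, 0]
    - [0, 0, 0]
    - [0, 0, 0]
  slide:
    - [0, 0, 0]
    - [0, 0, 0]
    - [0.0256, -0.0297, 0]
    - [0.0256, -0.0297, 0]
    - [0.0256, -0.0297, 0]
    - [0.0256, -0.0297, 0]
    - [0.0256, -0.0297, 0]
    - [0.0256, -0.0297, 0]
    - [0, 0, 0]
    - [0, 0, 0]
  gripper: [-1, -1, -1, -1, -1, -1, -1, -1, -1, -1]

```text
time_s: 11.85
position: [0.5949, -0.0189, 0.1832]
tool_rot: [[0.996, -0.089, -0.001], [-0.089, -0.996, -0.0], [-0.001, 0.0, -1.0]]
ft_force: [-0.7, -0.7, -0.6]
grip_width: 0.0462
```

Run:
```python
from h import *
goto([0.5942,-0.0182,0.15],-4.9)
snap("wrist","w9");
```

```text
pos [ 0.5949 -0.0189  0.1832] phi -5.13 tilt 0.05 turn rz -0.0041 slide [-0.0008 -0.0006  0.0332] t 11.85 F [-0.7 -0.7 -0.6] w 0.0462
```

View pics/w9.png

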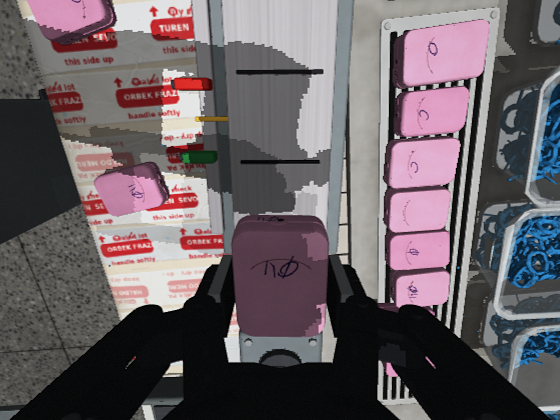

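```bash
cat > dk.py <<'E'
from h import *
def strips(fn,rois):
    w=load(fn);g=cv2.cvtColor(w["im"],cv2.COLOR_BGR2GRAY)
    out=[]
    for (x0,y0,x1,y1) in rois:
        sub=g[y0:y1,x0:x1]; pts=[]
        for i in range(x1-x0):
            col=255.-sub[:,i].astype(float); col-=np.median(col); col[col<25]=0
            if col.sum()>0: pts.append((x0+i,y0+(col*np.arange(len(col))).sum()/col.sum()))
        pts=np.array(pts); p=np.polyfit(pts[:,0],pts[:,1],1)
        a=onz(w,x0,np.polyval(p,x0),.054); b=onz(w,x1,np.polyval(p,x1),.054); v=b-a
        out.append((a,b)); print("strip",p.round(3),a.round(4),b.round(4),"yaw",np.degrees(np.arctan2(v[1],v[0])).round(2))
    return out
E
python3 - <<'E'
from dk import *
o=strips("w9",[(245,64,312,79),(248,153,310,169)])
w=load("w9")
A=[onz(w,u,v,.054) for u,v in ((236.5,71.5),(322.5,71.5))];B=[onz(w,u,v,.054) for u,v in ((240,161),(319,161))]
a=np.radians(-4.9);X=np.array([np.cos(a),np.sin(a)]);Y=np.array([-np.sin(a),np.cos(a)])
for q in (A,B): print("len",np.linalg.norm(q[1]-q[0]).round(4),"mid",np.mean(q,0).round(4))
for s in o: print("y'",[(p[:2]@Y).round(4) for p in s],)
ma,mb=np.mean(A,0)[:2],np.mean(B,0)[:2]; print("deck c",((ma+mb)/2).round(4), "yaw",np.degrees(np.arctan2(-(ma-mb)[0],(ma-mb)[1])), np.linalg.norm(ma-mb))
for v in (231,337): print("held",onz(w,280,v,.1832+.0087))
E
```

```text
strip [-5.0000e-03  7.2985e+01] [0.5762 0.0922 0.054 ] [0.6296 0.0877 0.054 ] yaw -4.88
strip [-4.00000e-03  1.62396e+02] [0.5696 0.0203 0.054 ] [0.6238 0.0156 0.054 ] yaw -4.92
len 0.0688 mid [0.6037 0.0899 0.054 ]
len 0.0694 mid [0.5972 0.0183 0.054 ]
y' [np.float64(0.1411), np.float64(0.1411)]
y' [np.float64(0.0689), np.float64(0.0689)]
deck c [0.6004 0.0541] yaw -5.182620341376325 0.07191756843800383
held [0.59732375 0.01166554 0.1919    ]
held [ 0.59203014 -0.04705276  0.1919    ]
```

Request:
jog_arm:
  dr:
    - [0, 0, -0.004]
    - [0, 0, 0]
    - [0, 0, 0]
    - [0, 0, 0]
    - [0, 0, 0]
    - [0, 0, 0]
    - [0, 0, 0]
    - [0, 0, 0]
    - [0, 0, 0]
    - [0, 0, 0]
  slide:
    - [-0.0007, -0.0002, 0.02]
    - [0, 0, 0.03]
    - [0, 0, 0.03]
    - [0, 0, 0.02]
    - [0, 0, 0.01]
    - [0, 0, 0.005]
    - [0, 0, 0.0022]
    - [0, 0, 0]
    - [0, 0, 0]
    - [0, 0, 0]
  gripper: [-1, -1, -1, -1, -1, -1, -1, -1, -1, -1]

```text
time_s: 12.9
position: [0.5947, -0.0192, 0.0671]
tool_rot: [[0.996, -0.087, 0.001], [-0.087, -0.996, -0.0], [0.001, 0.0, -1.0]]
ft_force: [0.1, 0.2, 0.1]
grip_width: 0.046
```

Run:
```python
from h import *
goto([0.5942,-0.0186,0.066],-4.9)
snap("wrist","w10");
```

```text
pos [ 0.5947 -0.0192  0.0671] phi -4.98 tilt 0.07 turn rz -0.0014 slide [-0.0005 -0.0005  0.0011] t 12.9 F [0.1 0.2 0.1] w 0.046
```

View pics/w10.png

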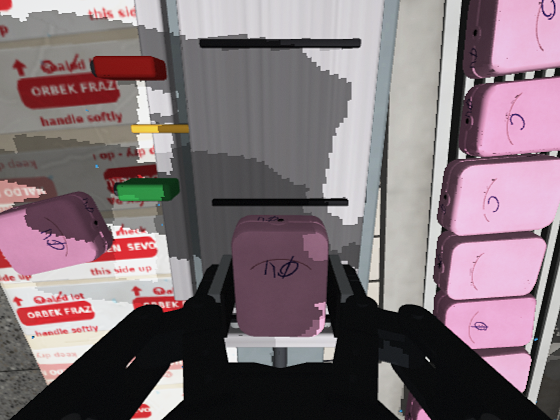

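Request:
jog_arm:
  dr:
    - [0, 0, 0]
    - [0, 0, 0]
    - [0, 0, 0]
    - [0, 0, 0]
    - [0, 0, 0]
    - [0, 0, 0]
    - [0, 0, 0]
    - [0, 0, 0]
    - [0, 0, 0]
    - [0, 0, 0]
  slide:
    - [0, 0, 0.001]
    - [0, 0, 0]
    - [0, 0, 0]
    - [0, 0, 0]
    - [0, 0, 0]
    - [0, 0, -0.03]
    - [0, 0, -0.04]
    - [0, 0, -0.04]
    - [0, 0, -0.01]
    - [0, 0, 0]
  gripper: [-1, -1, 0.4, 0.4, 0.4, 0.4, 0.4, 0.4, 0.4, 0.4]

```text
time_s: 13.95
position: [0.5949, -0.0192, 0.1869]
tool_rot: [[0.996, -0.087, 0.003], [-0.087, -0.996, -0.001], [0.003, 0.0, -1.0]]
ft_force: [-0.1, -0.4, -0.3]
grip_width: 0.0595
```

Run:
```python
from h import *
goto([0.5942,-0.0186,0.066],-4.9)
snap("wrist","w11"); snap("top","top11")
[print(o) for o in moulds2(load("w11"),(60,100,200,270),dbg="w11m")]
```

```text
pos [ 0.5949 -0.0192  0.1869] phi -4.98 tilt 0.19 turn rz -0.0014 slide [-0.0007 -0.0006  0.1209] t 13.95 F [-0.1 -0.4 -0.3] w 0.0595
{'mom': [442.3, -4.8], 'ext': [443.3, -4.2], 'L': 69.8, 'W': 46.9, 'a': 3.6}
```

View pics/w11m.png

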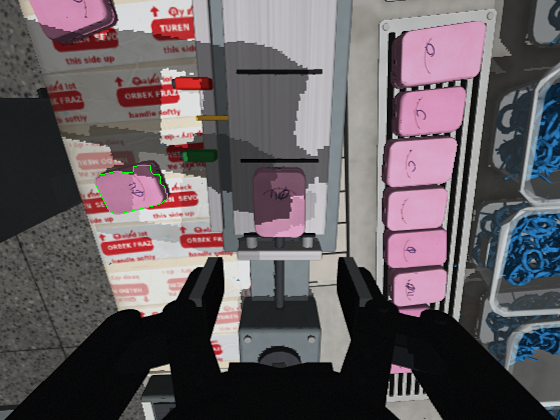

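Request:
jog_arm:
  dr:
    - [0, 0, 0]
    - [0, 0, 0]
    - [0, 0, 0]
    - [0, 0, 0]
    - [0, 0, 0]
    - [0, 0, 0]
    - [0, 0, 0.145]
    - [0, 0, 0.145]
    - [0, 0, 0.145]
    - [0, 0, 0.145]
  slide:
    - [-0.04, 0.002, 0]
    - [-0.04, 0.002, 0]
    - [-0.04, 0.002, 0]
    - [-0.04, 0.002, 0]
    - [-0.04, 0.002, 0]
    - [-0.04, 0.002, 0]
    - [0, 0, 0]
    - [0, 0, 0]
    - [0, 0, 0]
    - [0, 0, 0]
  gripper: [1, 1, 1, 1, 1, 1, 1, 1, 1, 1]

```text
time_s: 15.05
position: [0.3535, -0.01, 0.1841]
tool_rot: [[0.782, -0.623, -0.003], [-0.623, -0.782, 0.001], [-0.003, 0.001, -1.0]]
ft_force: [-0.5, -0.8, -0.3]
grip_width: 0.0854
```

Request:
jog_arm:
  dr:
    - [0, 0, 0.145]
    - [0, 0, 0.145]
    - [0, 0, 0.145]
    - [0, 0, 0.145]
    - [0, 0, 0.145]
    - [0, 0, 0]
    - [0, 0, 0]
    - [0, 0, 0]
    - [0, 0, 0]
    - [0, 0, 0]
  slide:
    - [0, 0, 0]
    - [0, 0, 0]
    - [0, 0, 0]
    - [0, 0, 0]
    - [0, 0, 0]
    - [0, 0, 0]
    - [0, 0, 0]
    - [0, 0, 0]
    - [0, 0, 0]
    - [0, 0, 0]
  gripper: [1, 1, 1, 1, 1, 1, 1, 1, 1, 1]

```text
time_s: 16.05
position: [0.3542, -0.0102, 0.1853]
tool_rot: [[0.179, -0.984, -0.0], [-0.984, -0.179, 0.0], [-0.0, 0.0, -1.0]]
ft_force: [0.4, -0.3, 0.3]
grip_width: 0.0854
```

Run:
```python
from h import *
goto([0.4404,-0.006,0.016],-80)
snap("wrist","w12")
[print(o) for o in moulds2(load("w12"),(150,0,420,240),dbg="w12m")]
im=load("w12")["im"]
```

```text
pos [ 0.3542 -0.0102  0.1853] phi -79.7 tilt 0.01 turn rz 0.0052 slide [ 0.0108 -0.0856  0.1693] t 16.05 F [ 0.4 -0.3  0.3] w 0.0854
{'mom': [439.3, -4.8], 'ext': [439.2, -4.7], 'L': 62.7, 'W': 46.2, 'a': 6.5}
```

View pics/w12m.png

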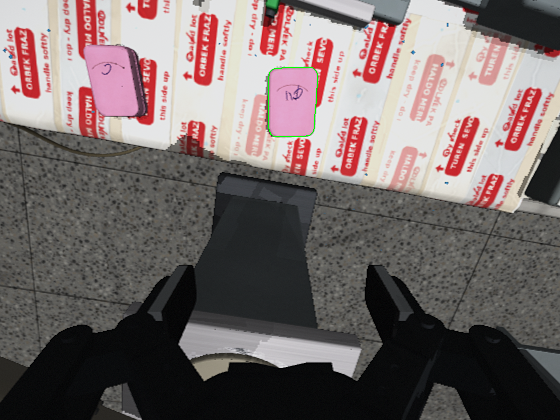

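Run:
```python
from h import *
goto([0.4397,-0.005,0.017],-83.2)
```

```text
pos [ 0.3542 -0.0103  0.1854] phi -79.71 tilt 0.0 turn rz 0.0608 slide [ 0.0049 -0.0855  0.1684] t 16.1 F [ 0.5 -0.2 -0.4] w 0.0852
```

Request:
jog_arm:
  dr:
    - [0, 0, 0.061]
    - [0, 0, 0]
    - [0, 0, 0]
    - [0, 0, 0]
    - [0, 0, 0]
    - [0, 0, 0]
    - [0, 0, 0]
    - [0, 0, 0]
    - [0, 0, 0]
    - [0, 0, 0]
  slide:
    - [0, 0, 0]
    - [0.0025, -0.043, 0.01]
    - [0.0025, -0.0425, 0.02]
    - [0, 0, 0.04]
    - [0, 0, 0.04]
    - [0, 0, 0.03]
    - [0, 0, 0.02]
    - [0, 0, 0.0084]
    - [0, 0, 0]
    - [0, 0, 0]
  gripper: [1, 1, 1, 1, 1, 1, 1, 1, 1, 1]

```text
time_s: 17.1
position: [0.4402, -0.0053, 0.0178]
tool_rot: [[0.118, -0.993, 0.001], [-0.993, -0.118, -0.0], [0.0, -0.001, -1.0]]
ft_force: [0.6, 0.1, -0.1]
grip_width: 0.0854
```

Request:
jog_arm:
  dr:
    - [0, 0, 0]
    - [0, 0, 0]
    - [0, 0, 0]
    - [0, 0, 0]
    - [0, 0, 0]
    - [0, 0, 0]
    - [0, 0, 0]
    - [0, 0, 0]
    - [0, 0, 0]
    - [0, 0, 0]
  slide:
    - [0, 0, 0]
    - [0, 0, 0]
    - [0, 0, 0]
    - [0, 0, 0]
    - [0, 0, 0]
    - [0, 0, 0]
    - [0, 0, 0]
    - [0, 0, 0]
    - [0, 0, 0]
    - [0, 0, 0]
  gripper: [-1, -1, -1, -1, -1, -1, -1, -1, -1, -1]
  force: 30

```text
time_s: 18.1
position: [0.4401, -0.0052, 0.0179]
tool_rot: [[0.118, -0.993, 0.001], [-0.993, -0.118, -0.0], [0.001, -0.001, -1.0]]
ft_force: [-1.4, 1.0, 8.7]
grip_width: 0.0465
```

Run:
```python
from h import *
snap("wrist","w13"); w=load("w13"); im=w["im"]
cv2.imwrite("pics/w13c.png",cv2.resize(im[200:350,210:350],None,fx=4,fy=4,interpolation=cv2.INTER_CUBIC))
goto([0.4397,-0.005,0.017],-83.2)
```

```text
pos [ 0.4401 -0.0052  0.0179] phi -83.23 tilt 0.09 turn rz -0.0005 slide [-0.0002  0.0003  0.0009] t 18.15 F [-1.4 -0.1  9.7] w 0.0464
```

View pics/w13c.png

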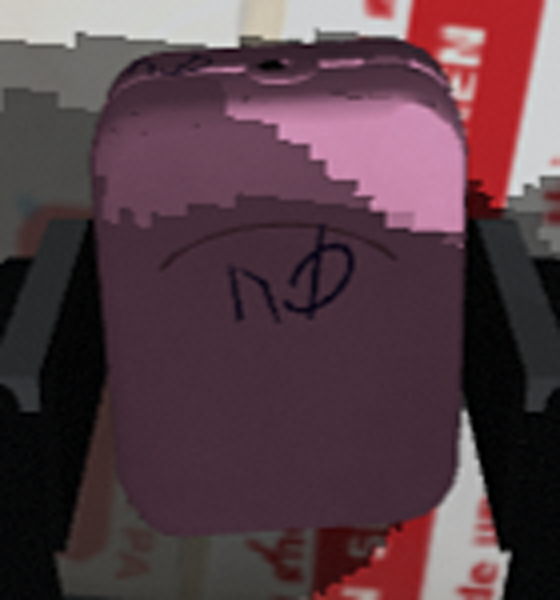

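Request:
jog_arm:
  dr:
    - [0, 0, 0]
    - [0, 0, 0]
    - [0, 0, -0.145]
    - [0, 0, -0.145]
    - [0, 0, -0.145]
    - [0, 0, -0.145]
    - [0, 0, -0.145]
    - [0, 0, -0.145]
    - [0, 0, -0.145]
    - [0, 0, -0.145]
  slide:
    - [0, 0, -0.03]
    - [0, 0, -0.04]
    - [0, 0, -0.04]
    - [0, 0, -0.03]
    - [0, 0, -0.025]
    - [0, 0, 0]
    - [0, 0, 0]
    - [0, 0, 0]
    - [0, 0, 0]
    - [0, 0, 0]
  gripper: [-1, -1, -1, -1, -1, -1, -1, -1, -1, -1]

```text
time_s: 19.15
position: [0.4395, -0.0051, 0.1822]
tool_rot: [[0.959, -0.283, 0.0], [-0.283, -0.959, 0.0], [0.0, -0.0, -1.0]]
ft_force: [0.1, 0.7, -1.0]
grip_width: 0.0467
```

Run:
```python
from h import *
w=load("w13")
a,b=onz(w,281,223.3,.023),onz(w,281,332.5,.023); print(a.round(4),b.round(4),np.linalg.norm(a-b)); m=(a+b)/2; p=np.array([.4401,-.0052,0]); ph=np.radians(-83.2); y=np.array([np.sin(ph),-np.cos(ph),0]); print("mould centre rel TCP along tool y",((m-p)@y).round(4))
goto([0.6004,0.0541,0.19],-4.9)
snap("wrist","w14"); im=load("w14")["im"]; cv2.imwrite("pics/w14c.png",cv2.resize(im[200:350,210:350],None,fx=4,fy=4,interpolation=cv2.INTER_CUBIC))
```

```text
[ 0.4718 -0.0011  0.023 ] [ 0.4106 -0.0084  0.023 ] 0.06164423342181686
mould centre rel TCP along tool y -0.0011
pos [ 0.4395 -0.0051  0.1822] phi -16.44 tilt 0.01 turn rz -0.2015 slide [ 0.1552 -0.0727 -0.0078] t 19.15 F [ 0.1  0.7 -1. ] w 0.0467
```

View pics/w14c.png

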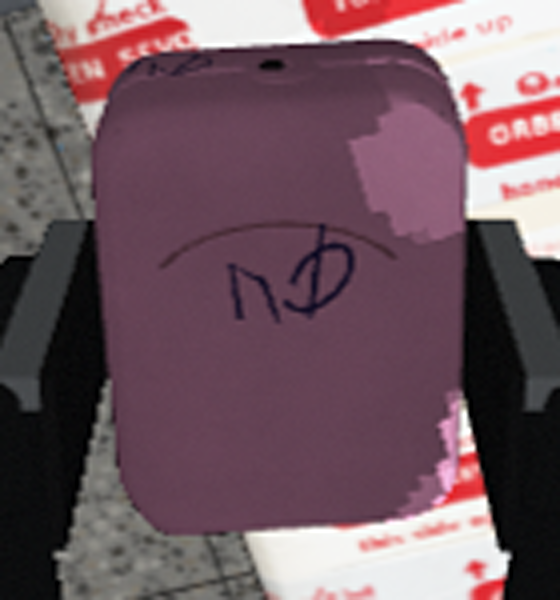

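Run:
```python
from h import *
goto([0.6003,0.0531,0.0695],-7.1)
```

```text
pos [ 0.4395 -0.0051  0.1822] phi -16.03 tilt 0.0 turn rz -0.1559 slide [ 0.1524 -0.0776  0.1127] t 19.2 F [0.2 0.7 0.5] w 0.046
```

Request:
jog_arm:
  dr:
    - [0, 0, -0.078]
    - [0, 0, -0.078]
    - [0, 0, 0]
    - [0, 0, 0]
    - [0, 0, 0]
    - [0, 0, 0]
    - [0, 0, 0]
    - [0, 0, 0]
    - [0, 0, 0]
    - [0, 0, 0]
  slide:
    - [0, 0, 0]
    - [0, 0, 0]
    - [0.0381, -0.0194, 0]
    - [0.0381, -0.0194, 0]
    - [0.0381, -0.0194, 0]
    - [0.0381, -0.0194, 0]
    - [0, 0, 0.03]
    - [0, 0, 0.03]
    - [0, 0, 0.03]
    - [0, 0, 0.0117]
  gripper: [-1, -1, -1, -1, -1, -1, -1, -1, -1, -1]

```text
time_s: 20.2
position: [0.6, 0.0511, 0.0776]
tool_rot: [[0.99, -0.139, -0.005], [-0.139, -0.99, 0.001], [-0.005, 0.0, -1.0]]
ft_force: [-0.9, -0.5, -0.6]
grip_width: 0.0465
```

Run:
```python
from h import *
goto([0.6003,0.0531,0.0695],-7.1)
snap("wrist","w15");
```

```text
pos [0.6    0.0511 0.0776] phi -7.98 tilt 0.27 turn rz -0.0154 slide [ 0.0001 -0.0021  0.0081] t 20.2 F [-0.9 -0.5 -0.6] w 0.0465
```

View pics/w15.png

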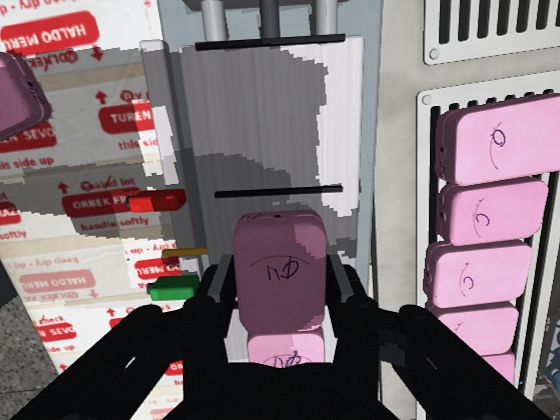

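Request:
jog_arm:
  dr:
    - [0, 0, 0]
    - [0, 0, 0]
    - [0, 0, 0]
    - [0, 0, 0]
    - [0, 0, 0]
    - [0, 0, 0]
    - [0, 0, 0]
    - [0, 0, 0]
    - [0, 0, 0]
    - [0, 0, 0]
  slide:
    - [0, 0, 0]
    - [0, 0, 0]
    - [0, 0, 0]
    - [0, 0, 0]
    - [0, 0, 0]
    - [0, 0, 0]
    - [0, 0, 0]
    - [0, 0, 0]
    - [0, 0, 0]
    - [0, 0, 0]
  gripper: [-1, -1, -1, -1, -1, -1, -1, -1, -1, -1]

```text
time_s: 21.25
position: [0.6013, 0.0509, 0.0803]
tool_rot: [[0.991, -0.137, -0.0], [-0.137, -0.991, 0.0], [-0.0, 0.0, -1.0]]
ft_force: [0.3, 0.7, -1.2]
grip_width: 0.0466
```

Run:
```python
from h import *
goto([0.6003,0.0531,0.0685],-7.1)
snap("wrist","w16"); im=load("w16")["im"]; cv2.imwrite("pics/w16c.png",cv2.resize(im[150:380,190:370],None,fx=3.3,fy=2.6,interpolation=cv2.INTER_CUBIC))
w=load("w16")
from dk import *
strips("w16",[(225,175,335,200)])
```

```text
pos [0.6013 0.0509 0.0803] phi -7.85 tilt 0.0 turn rz -0.0131 slide [-0.0013 -0.0021  0.0118] t 21.25 F [ 0.3  0.7 -1.2] w 0.0466
strip [-5.00000e-02  2.03808e+02] [0.5761 0.093  0.054 ] [0.6363 0.0879 0.054 ] yaw -4.88
```

View pics/w16c.png

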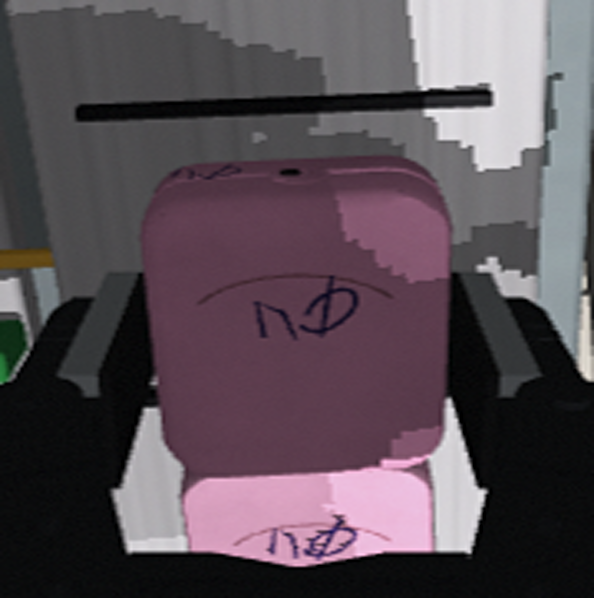

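Request:
jog_arm:
  dr:
    - [0, 0, -0.013]
    - [0, 0, 0]
    - [0, 0, 0]
    - [0, 0, 0]
    - [0, 0, 0]
    - [0, 0, 0]
    - [0, 0, 0]
    - [0, 0, 0]
    - [0, 0, 0]
    - [0, 0, 0]
  slide:
    - [-0.001, -0.002, 0.003]
    - [0, 0, 0.005]
    - [0, 0, 0.0035]
    - [0, 0, 0]
    - [0, 0, 0]
    - [0, 0, 0]
    - [0, 0, 0]
    - [0, 0, -0.03]
    - [0, 0, -0.04]
    - [0, 0, -0.04]
  gripper: [-1, -1, -1, -1, 0.4, 0.4, 0.4, 0.4, 0.4, 0.4]

```text
time_s: 22.3
position: [0.6003, 0.053, 0.18]
tool_rot: [[0.992, -0.124, -0.001], [-0.124, -0.992, 0.0], [-0.001, 0.0, -1.0]]
ft_force: [-0.2, 0.4, 0.1]
grip_width: 0.0598
```

Run:
```python
from h import *
goto([0.4294,0.158,0.19],-70)
snap("wrist","w17"); snap("top","top17"); t=load("top17"); cv2.imwrite("pics/top17c.png",cv2.resize(t["im"][135:265,120:420],None,fx=2.6,fy=2.6,interpolation=cv2.INTER_CUBIC))
```

```text
pos [0.6003 0.053  0.18  ] phi -7.11 tilt 0.05 turn rz 1.0976 slide [-0.1571  0.1247 -0.01  ] t 22.3 F [-0.2  0.4  0.1] w 0.0598
```

View pics/w17.png

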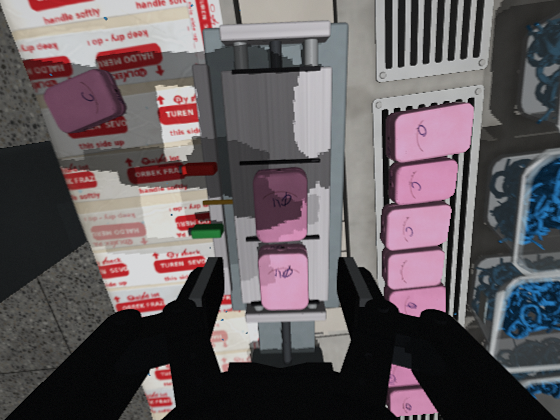

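View pics/top17c.png

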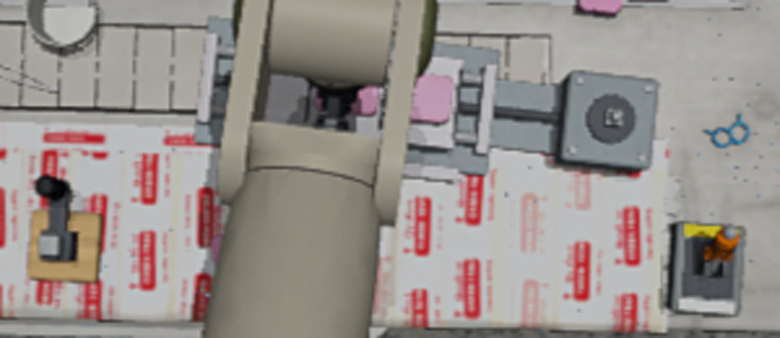

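Request:
jog_arm:
  dr:
    - [0, 0, 0]
    - [0, 0, 0]
    - [0, 0, 0]
    - [0, 0, 0]
    - [0, 0, 0]
    - [0, 0, 0]
    - [0, 0, 0.144]
    - [0, 0, 0.144]
    - [0, 0, 0.144]
    - [0, 0, 0.144]
  slide:
    - [-0.0433, -0.008, -0.002]
    - [-0.0433, -0.008, 0]
    - [-0.0433, -0.008, 0]
    - [-0.0433, -0.008, 0]
    - [-0.0433, -0.008, 0]
    - [-0.0433, -0.008, 0]
    - [0, 0, 0]
    - [0, 0, 0]
    - [0, 0, 0]
    - [0, 0, 0]
  gripper: [1, 1, 1, 1, 1, 1, 1, 1, 1, 1]

```text
time_s: 23.4
position: [0.3485, 0.1328, 0.1806]
tool_rot: [[0.761, -0.649, 0.0], [-0.649, -0.761, -0.0], [0.0, -0.0, -1.0]]
ft_force: [-0.4, 0.1, -0.1]
grip_width: 0.0854
```

Request:
jog_arm:
  dr:
    - [0, 0, 0.144]
    - [0, 0, 0.144]
    - [0, 0, 0.144]
    - [0, 0, 0.144]
    - [0, 0, 0]
    - [0, 0, 0]
    - [0, 0, 0]
    - [0, 0, 0]
    - [0, 0, 0]
    - [0, 0, 0]
  slide:
    - [0, 0, 0]
    - [0, 0, 0]
    - [0, 0, 0]
    - [0, 0, 0]
    - [0, 0, 0]
    - [0, 0, 0]
    - [0, 0, 0]
    - [0, 0, 0]
    - [0, 0, 0]
    - [0, 0, 0]
  gripper: [1, 1, 1, 1, 1, 1, 1, 1, 1, 1]

```text
time_s: 24.4
position: [0.3487, 0.1328, 0.1808]
tool_rot: [[0.291, -0.957, -0.0], [-0.957, -0.291, 0.0], [-0.0, 0.0, -1.0]]
ft_force: [0.5, -0.4, -1.0]
grip_width: 0.0852
```

Run:
```python
from h import *
goto([0.429,0.158,0.017],-76)
snap("wrist","w18")
[print(o) for o in moulds2(load("w18"),(150,0,420,240),dbg="w18m")]
im=load("w18m".replace("m",""))["im"]; cv2.imwrite("pics/w18c.png",cv2.resize(im[40:200,200:360],None,fx=4,fy=3.7,interpolation=cv2.INTER_CUBIC))
```

```text
pos [0.3487 0.1328 0.1808] phi -73.08 tilt 0.0 turn rz 0.051 slide [-0.005  -0.084   0.1638] t 24.4 F [ 0.5 -0.4 -1. ] w 0.0852
{'mom': [427.6, 161.8], 'ext': [427.9, 161.8], 'L': 62.1, 'W': 42.7, 'a': 15.8}
```

View pics/w18m.png

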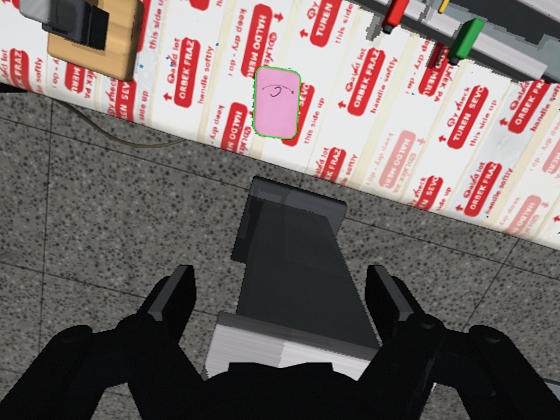

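Run:
```python
from h import *
goto([0.428,0.1613,0.017],-73.6)
```

```text
pos [0.3487 0.1328 0.1808] phi -73.08 tilt 0.0 turn rz 0.009 slide [-0.005  -0.0841  0.1638] t 24.45 F [-0.6  0.4 -0.1] w 0.0852
```

Request:
jog_arm:
  dr:
    - [0, 0, 0.009]
    - [0, 0, 0]
    - [0, 0, 0]
    - [0, 0, 0]
    - [0, 0, 0]
    - [0, 0, 0]
    - [0, 0, 0]
    - [0, 0, 0]
    - [0, 0, 0]
    - [0, 0, 0]
  slide:
    - [0, 0, 0]
    - [-0.0025, -0.0421, 0.01]
    - [-0.0025, -0.042, 0.02]
    - [0, 0, 0.04]
    - [0, 0, 0.04]
    - [0, 0, 0.03]
    - [0, 0, 0.018]
    - [0, 0, 0.005]
    - [0, 0, 0]
    - [0, 0, 0]
  gripper: [1, 1, 1, 1, 1, 1, 1, 1, 1, 1]

```text
time_s: 25.45
position: [0.4286, 0.1614, 0.0187]
tool_rot: [[0.282, -0.959, 0.002], [-0.959, -0.282, 0.0], [0.0, -0.002, -1.0]]
ft_force: [-0.5, -0.7, -0.6]
grip_width: 0.0855
```

Request:
jog_arm:
  dr:
    - [0, 0, 0]
    - [0, 0, 0]
    - [0, 0, 0]
    - [0, 0, 0]
    - [0, 0, 0]
    - [0, 0, 0]
    - [0, 0, 0]
    - [0, 0, 0]
    - [0, 0, 0]
    - [0, 0, 0]
  slide:
    - [0, 0, 0]
    - [0, 0, 0]
    - [0, 0, 0]
    - [0, 0, 0]
    - [0, 0, 0]
    - [0, 0, 0]
    - [0, 0, 0]
    - [0, 0, 0]
    - [0, 0, 0]
    - [0, 0, 0]
  gripper: [-1, -1, -1, -1, -1, -1, -1, -1, -1, -1]
  force: 30

```text
time_s: 26.45
position: [0.4283, 0.1613, 0.0186]
tool_rot: [[0.282, -0.959, 0.001], [-0.959, -0.282, 0.0], [0.0, -0.001, -1.0]]
ft_force: [-2.0, -1.0, 8.1]
grip_width: 0.0433
```

Run:
```python
from h import *
snap("wrist","w19"); w=load("w19"); im=w["im"]
cv2.imwrite("pics/w19c.png",cv2.resize(im[200:350,210:350],None,fx=4,fy=4,interpolation=cv2.INTER_CUBIC))
goto([0.428,0.1613,0.017],-73.6)
```

```text
pos [0.4283 0.1613 0.0186] phi -73.64 tilt 0.07 turn rz -0.0007 slide [-0.      0.0003  0.0016] t 26.5 F [-0.8 -1.   8.2] w 0.0435
```

View pics/w19c.png

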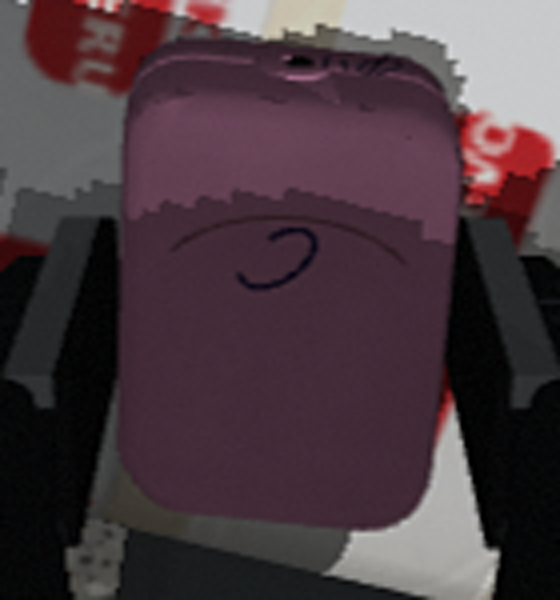

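Request:
jog_arm:
  dr:
    - [0, 0, 0]
    - [0, 0, 0]
    - [0, 0, -0.145]
    - [0, 0, -0.145]
    - [0, 0, -0.145]
    - [0, 0, -0.145]
    - [0, 0, -0.145]
    - [0, 0, -0.145]
    - [0, 0, -0.145]
    - [0, 0, -0.145]
  slide:
    - [0, 0, -0.03]
    - [0, 0, -0.04]
    - [0, 0, -0.04]
    - [0, 0, -0.03]
    - [0, 0, -0.025]
    - [0, 0, 0]
    - [0, 0, 0]
    - [0, 0, 0]
    - [0, 0, 0]
    - [0, 0, 0]
  gripper: [-1, -1, -1, -1, -1, -1, -1, -1, -1, -1]

```text
time_s: 27.5
position: [0.4278, 0.1613, 0.1829]
tool_rot: [[0.993, -0.119, -0.0], [-0.119, -0.993, -0.0], [-0.0, 0.0, -1.0]]
ft_force: [-0.1, 0.9, -1.2]
grip_width: 0.0436
```

Run:
```python
from h import *
w=load("w19")
a,b=onz(w,282.5,222,.023),onz(w,279,330,.023); print(a.round(4),b.round(4),np.linalg.norm(a-b)); m=(a+b)/2; p=np.array([.4283,.1613,0]); ph=np.radians(-73.6); y=np.array([np.sin(ph),-np.cos(ph),0]);x=np.array([np.cos(ph),np.sin(ph),0]); print("mould centre rel TCP along tool x,y",((m-p)@x).round(4),((m-p)@y).round(4)); v=a-b; print("angle",np.degrees(np.arctan2(v[1],v[0])))
snap("wrist","w20"); im=load("w20")["im"]; cv2.imwrite("pics/w20c.png",cv2.resize(im[200:350,210:350],None,fx=4,fy=4,interpolation=cv2.INTER_CUBIC))
goto([0.6066,0.1265,0.17],-1.6)
```

```text
[0.4595 0.1701 0.023 ] [0.4005 0.1546 0.023 ] 0.061027991937902516
mould centre rel TCP along tool x,y -0.0005 -0.0019
angle 14.77646115521221
pos [0.4278 0.1613 0.1829] phi -6.41 tilt 0.0 turn rz -0.084 slide [0.1797 0.0298 0.0129] t 27.55 F [-0.1  0.4 -0.3] w 0.0433
```

View pics/w20c.png

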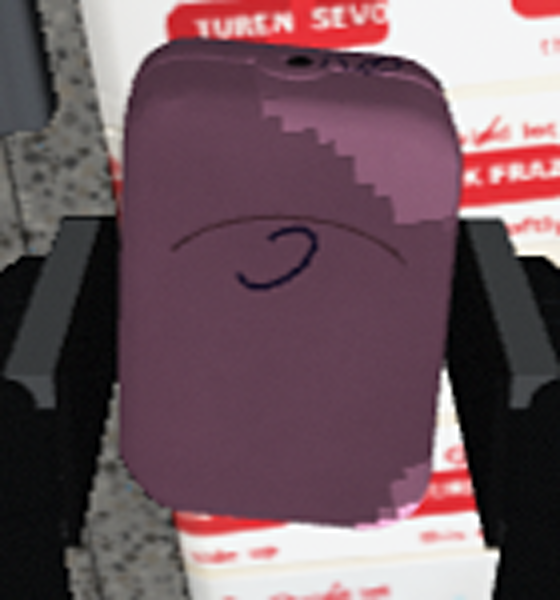

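Run:
```python
from h import *
goto([0.6065,0.1251,0.0800],-1.6)
```

```text
pos [0.4278 0.1613 0.1829] phi -6.41 tilt 0.0 turn rz -0.084 slide [0.1797 0.0312 0.1029] t 27.55 F [-0.1  0.4 -0.3] w 0.0433
```

Request:
jog_arm:
  dr:
    - [0, 0, -0.084]
    - [0, 0, 0]
    - [0, 0, 0]
    - [0, 0, 0]
    - [0, 0, 0]
    - [0, 0, 0]
    - [0, 0, 0]
    - [0, 0, 0]
    - [0, 0, 0]
    - [0, 0, 0]
  slide:
    - [0, 0, 0]
    - [0.0449, 0.0078, 0]
    - [0.0449, 0.0078, 0]
    - [0.0449, 0.0078, 0]
    - [0.045, 0.0078, 0]
    - [0, 0, 0.03]
    - [0, 0, 0.03]
    - [0, 0, 0.03]
    - [0, 0, 0.01]
    - [0, 0, 0]
  gripper: [-1, -1, -1, -1, -1, -1, -1, -1, -1, -1]

```text
time_s: 28.55
position: [0.6058, 0.1227, 0.0819]
tool_rot: [[0.999, -0.042, -0.003], [-0.042, -0.999, -0.0], [-0.003, 0.0, -1.0]]
ft_force: [-0.7, 0.5, -0.5]
grip_width: 0.0435
```

Run:
```python
from h import *
goto([0.6065,0.1251,0.0694],-1.6)
snap("wrist","w21");
```

```text
pos [0.6058 0.1227 0.0819] phi -2.43 tilt 0.15 turn rz -0.0146 slide [ 0.0007 -0.0024  0.0125] t 28.55 F [-0.7  0.5 -0.5] w 0.0435
```

View pics/w21.png

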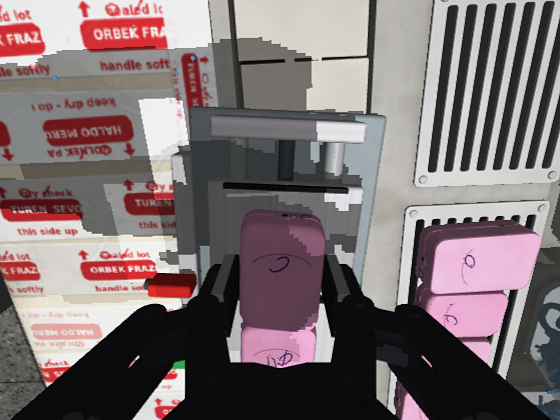

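Request:
jog_arm:
  dr:
    - [0, 0, -0.0145]
    - [0, 0, 0]
    - [0, 0, 0]
    - [0, 0, 0]
    - [0, 0, 0]
    - [0, 0, 0]
    - [0, 0, 0]
    - [0, 0, 0]
    - [0, 0, 0]
    - [0, 0, 0]
  slide:
    - [0.0005, -0.0023, 0.003]
    - [0, 0, 0.005]
    - [0, 0, 0.004]
    - [0, 0, 0]
    - [0, 0, 0]
    - [0, 0, 0]
    - [0, 0, 0]
    - [0, 0, -0.03]
    - [0, 0, -0.04]
    - [0, 0, -0.04]
  gripper: [-1, -1, -1, -1, 0.4, 0.4, 0.4, 0.4, 0.4, 0.4]

```text
time_s: 29.6
position: [0.6066, 0.125, 0.1821]
tool_rot: [[1.0, -0.027, -0.001], [-0.027, -1.0, 0.0], [-0.001, 0.0, -1.0]]
ft_force: [0.3, -0.3, 0.1]
grip_width: 0.0601
```

Request:
jog_arm:
  dr:
    - [0, 0, 0]
    - [0, 0, 0]
    - [0, 0, 0]
    - [0, 0, 0]
    - [0, 0, 0]
    - [0, 0, 0]
    - [0, 0, 0]
    - [0, 0, 0]
    - [0, 0, 0]
    - [0, 0, 0]
  slide:
    - [-0.02, 0, -0.03]
    - [-0.04, 0, -0.02]
    - [-0.04, 0, 0]
    - [-0.03, 0, 0]
    - [-0.03, 0, 0]
    - [0, 0, 0]
    - [0, 0, 0]
    - [0, 0, 0]
    - [0, 0, 0]
    - [0, 0, 0]
  gripper: [0.4, 0.4, 0.4, 0.4, 0.4, 0.4, 0.4, 0.4, 0.4, 0.4]

```text
time_s: 30.6
position: [0.4475, 0.1292, 0.2305]
tool_rot: [[1.0, -0.027, -0.0], [-0.027, -1.0, 0.0], [-0.0, 0.0, -1.0]]
ft_force: [0.3, -0.5, 0.3]
grip_width: 0.0596
```

Run:
```python
from h import *
goto([0.45,0.32,0.2],-1.6)
snap("wrist","w22"); snap("top","top22"); snap("side","side22"); t=load("top22"); s=load("side22")["im"][150:290,280:360]
a=cv2.resize(t["im"][130:260,115:395],(560,420),interpolation=cv2.INTER_CUBIC); b=cv2.resize(s,(240,420),interpolation=cv2.INTER_CUBIC)
cv2.imwrite("pics/v22.png",np.hstack([a,b]))
```

```text
pos [0.4475 0.1292 0.2305] phi -1.53 tilt 0.02 turn rz 0.0012 slide [-0.0028 -0.1908  0.0305] t 30.6 F [ 0.3 -0.5  0.3] w 0.0596
```

View pics/w22.png

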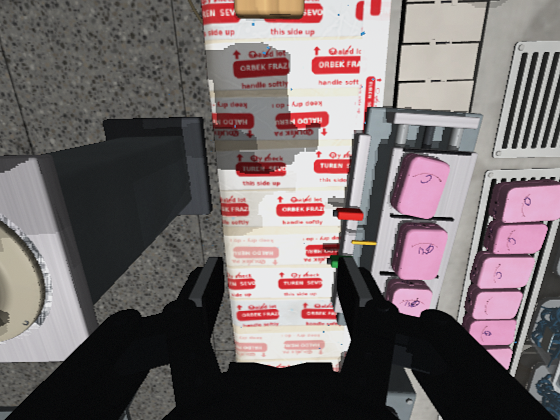

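View pics/v22.png

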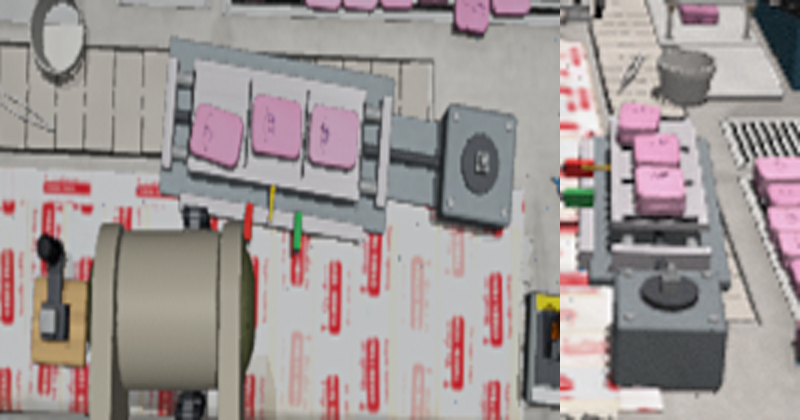

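Run:
```python
from h import *
a=np.radians(-4.9);X=np.array([np.cos(a),np.sin(a)]);Y=np.array([-np.sin(a),np.cos(a)]);C=np.array([.6004,.0541])*1000
for fn,roi,mn in (("w22",(380,120,460,310),300),("top22",(200,140,310,200),100)):
    d=load(fn)
    for z in (.073,):
        for o in moulds2(d,roi,z=z,vmin=120,mn=mn,dbg=fn+"m"):
            q=np.array(o["ext"])-C; print(fn,o["L"],o["W"],"deck xy",(q@X).round(1),(q@Y).round(1),"yaw",round(o["a"]-85.1,1))
im=cv2.imread("pics/w22m.png"); cv2.imwrite("pics/w22z.png",cv2.resize(im[100:330,340:500],None,fx=3.4,fy=2.6,interpolation=cv2.INTER_CUBIC))
```

```text
w22 45.1 30.2 deck xy -1.7 -55.9 yaw -93.1
w22 65.4 47.3 deck xy -2.6 1.3 yaw -2.5
w22 62.3 46.5 deck xy -18.7 74.9 yaw -2.7
top22 206.3 52.3 deck xy -3.8 -0.3 yaw -174.3
```

View pics/w22z.png

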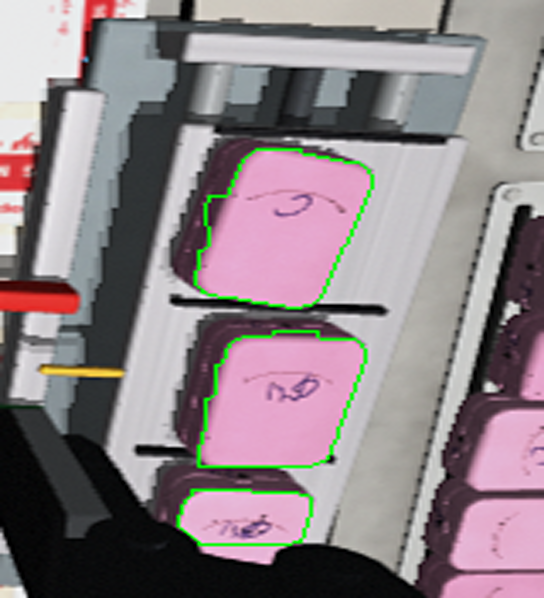

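Request:
jog_arm:
  dr:
    - [0, 0, 0]
    - [0, 0, 0]
    - [0, 0, 0]
    - [0, 0, 0]
    - [0, 0, 0]
    - [0, 0, 0]
    - [0, 0, 0]
    - [0, 0, 0]
    - [0, 0, 0]
    - [0, 0, 0]
  slide:
    - [0.034, 0.02, 0]
    - [0.034, 0.02, 0]
    - [0.034, 0.02, 0]
    - [0.034, 0.02, 0]
    - [0, 0, 0]
    - [0, 0, 0]
    - [0, 0, 0]
    - [0, 0, 0]
    - [0, 0, 0]
    - [0, 0, 0]
  gripper: [1, 1, 1, 1, 1, 1, 1, 1, 1, 1]

```text
time_s: 31.75
position: [0.5805, 0.0461, 0.2311]
tool_rot: [[1.0, -0.026, 0.0], [-0.026, -1.0, 0.0], [0.0, -0.0, -1.0]]
ft_force: [0.6, -0.2, -0.7]
grip_width: 0.0858
```

Run:
```python
from h import *
goto([0.588,0.13,0.2],-1.6)
snap("wrist","w23"); d=load("w23")
a=np.radians(-4.9);X=np.array([np.cos(a),np.sin(a)]);Y=np.array([-np.sin(a),np.cos(a)]);C=np.array([.6004,.0541])*1000
for o in moulds2(d,(200,20,350,330),z=.073,vmin=95,mn=300,dbg="w23m"):
    q=np.array(o["ext"])-C; print(o,"deck xy",(q@X).round(1),(q@Y).round(1),"yaw",round(o["a"]-85.1,1))
im=cv2.imread("pics/w23m.png"); cv2.imwrite("pics/w23z.png",cv2.resize(im[20:280,180:400],None,fx=2.9,fy=2.3,interpolation=cv2.INTER_CUBIC))
```

```text
pos [0.5805 0.0461 0.2311] phi -1.49 tilt 0.02 turn rz 0.002 slide [ 0.0052 -0.0841  0.0311] t 31.75 F [ 0.6 -0.2 -0.7] w 0.0858
{'mom': [593.9, -17.3], 'ext': [593.8, -17.4], 'L': 60.0, 'W': 45.0, 'a': 85.5} deck xy -0.5 -71.8 yaw 0.4
{'mom': [601.5, 53.8], 'ext': [600.2, 53.9], 'L': 61.2, 'W': 44.1, 'a': 83.9} deck xy -0.2 -0.2 yaw -1.2
{'mom': [592.3, 129.1], 'ext': [592.5, 129.3], 'L': 60.3, 'W': 40.2, 'a': 81.8} deck xy -14.3 74.3 yaw -3.3
```

View pics/w23z.png

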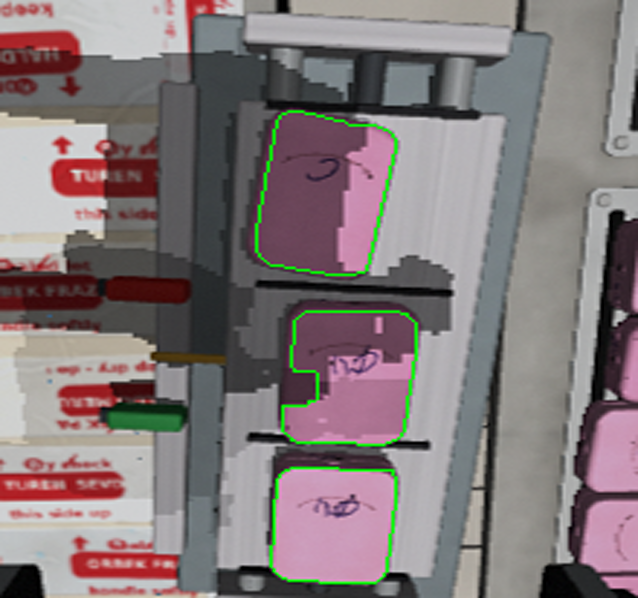

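Run:
```python
from h import *
goto([0.5924,0.1292,0.069],-8.8)
```

```text
pos [0.5806 0.046  0.231 ] phi -1.5 tilt 0.01 turn rz 0.1274 slide [-0.001  -0.0841  0.162 ] t 31.8 F [ 0.8 -0.2 -0. ] w 0.0851
```

Request:
jog_arm:
  dr:
    - [0, 0, 0.127]
    - [0, 0, 0]
    - [0, 0, 0]
    - [0, 0, 0]
    - [0, 0, 0]
    - [0, 0, 0]
    - [0, 0, 0]
    - [0, 0, 0]
    - [0, 0, 0]
    - [0, 0, 0]
  slide:
    - [0, 0, 0]
    - [-0.0005, -0.042, 0.01]
    - [-0.0005, -0.042, 0.02]
    - [0, 0, 0.035]
    - [0, 0, 0.035]
    - [0, 0, 0.03]
    - [0, 0, 0.02]
    - [0, 0, 0.012]
    - [0, 0, 0]
    - [0, 0, 0]
  gripper: [1, 1, 1, 1, 1, 1, 1, 1, 1, 1]

```text
time_s: 32.8
position: [0.5931, 0.1289, 0.0697]
tool_rot: [[0.988, -0.153, 0.001], [-0.153, -0.988, 0.0], [0.001, -0.0, -1.0]]
ft_force: [0.3, 0.3, 0.3]
grip_width: 0.0852
```

Run:
```python
from h import *
goto([0.5924,0.1292,0.069],-8.8)
snap("wrist","w24"); im=load("w24")["im"]; cv2.imwrite("pics/w24c.png",cv2.resize(im[180:360,170:390],None,fx=3.3,fy=3.3,interpolation=cv2.INTER_CUBIC))
```

```text
pos [0.5931 0.1289 0.0697] phi -8.79 tilt 0.08 turn rz 0.0001 slide [-0.0008 -0.0002  0.0007] t 32.8 F [0.3 0.3 0.3] w 0.0852
```

View pics/w24c.png

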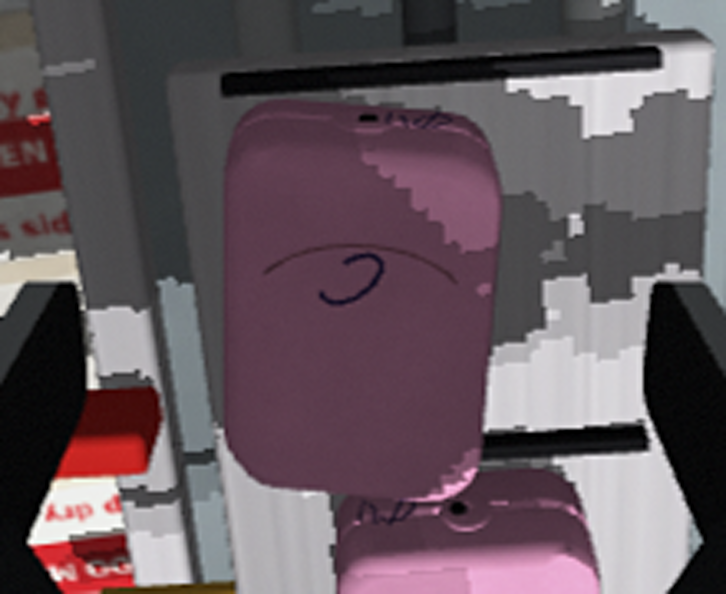

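Request:
jog_arm:
  dr:
    - [0, 0, 0.056]
    - [0, 0, 0]
    - [0, 0, 0]
    - [0, 0, 0]
    - [0, 0, 0]
    - [0, 0, 0]
    - [0, 0, 0]
    - [0, 0, 0]
    - [0, 0, 0]
    - [0, 0, 0]
  slide:
    - [0, 0, 0.0005]
    - [0, 0, 0]
    - [0, 0, 0]
    - [0, 0, 0]
    - [0, 0, 0]
    - [0, 0, 0]
    - [0, 0, 0]
    - [0, 0, 0]
    - [0, 0, 0]
    - [0, 0, 0]
  gripper: [1, 1, -1, -1, -1, -1, -1, -1, -1, -1]

```text
time_s: 33.85
position: [0.5928, 0.1289, 0.0687]
tool_rot: [[0.978, -0.208, 0.001], [-0.208, -0.978, 0.0], [0.001, -0.0, -1.0]]
ft_force: [-0.5, -0.1, 5.4]
grip_width: 0.043
```

Run:
```python
from h import *
goto([0.5924,0.1292,0.069],-12)
snap("wrist","w25"); im=load("w25")["im"]; cv2.imwrite("pics/w25c.png",cv2.resize(im[180:360,170:390],None,fx=3.3,fy=3.3,interpolation=cv2.INTER_CUBIC))
```

```text
pos [0.5928 0.1289 0.0687] phi -11.99 tilt 0.04 turn rz 0.0001 slide [-0.0004 -0.0002 -0.0003] t 33.85 F [-0.5 -0.1  5.4] w 0.043
```

View pics/w25c.png

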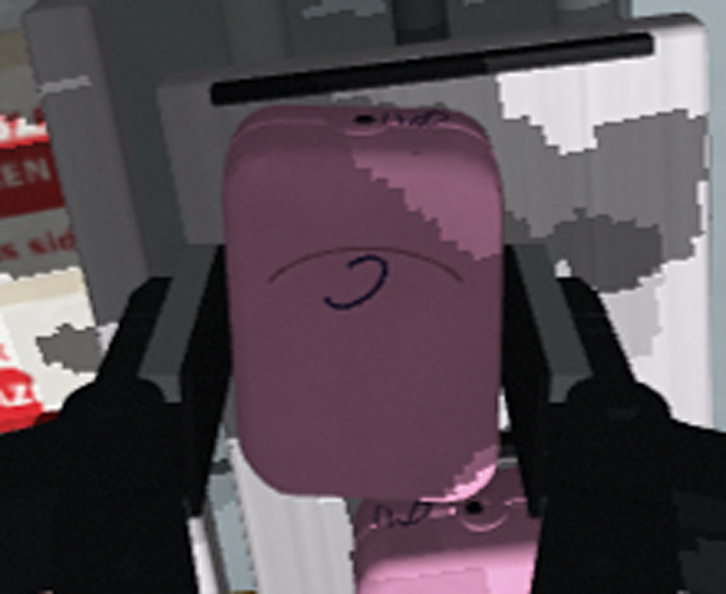

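Request:
jog_arm:
  dr:
    - [0, 0, 0]
    - [0, 0, -0.124]
    - [0, 0, 0]
    - [0, 0, 0]
    - [0, 0, 0]
    - [0, 0, 0]
    - [0, 0, 0]
    - [0, 0, 0]
    - [0, 0, 0]
    - [0, 0, 0]
  slide:
    - [0, 0, -0.02]
    - [0, 0, 0]
    - [0.014, 0.0026, 0]
    - [0, 0, 0]
    - [0, 0, 0.01]
    - [0, 0, 0.005]
    - [0, 0, 0]
    - [0, 0, 0]
    - [0, 0, 0]
    - [0, 0, 0]
  gripper: [-1, -1, -1, -1, -1, -1, -1, -1, -1, -1]

```text
time_s: 34.9
position: [0.6064, 0.1251, 0.0736]
tool_rot: [[0.996, -0.085, 0.0], [-0.085, -0.996, 0.0], [0.0, -0.0, -1.0]]
ft_force: [-0.6, -0.2, -0.3]
grip_width: 0.043
```

Run:
```python
from h import *
goto([0.6065,0.1251,0.069],-4.9)
snap("wrist","w26"); im=load("w26")["im"]; cv2.imwrite("pics/w26c.png",cv2.resize(im[180:360,170:390],None,fx=3.3,fy=3.3,interpolation=cv2.INTER_CUBIC))
```

```text
pos [0.6064 0.1251 0.0736] phi -4.9 tilt 0.03 turn rz 0.0001 slide [0.0001 0.     0.0046] t 34.9 F [-0.6 -0.2 -0.3] w 0.043
```

View pics/w26c.png

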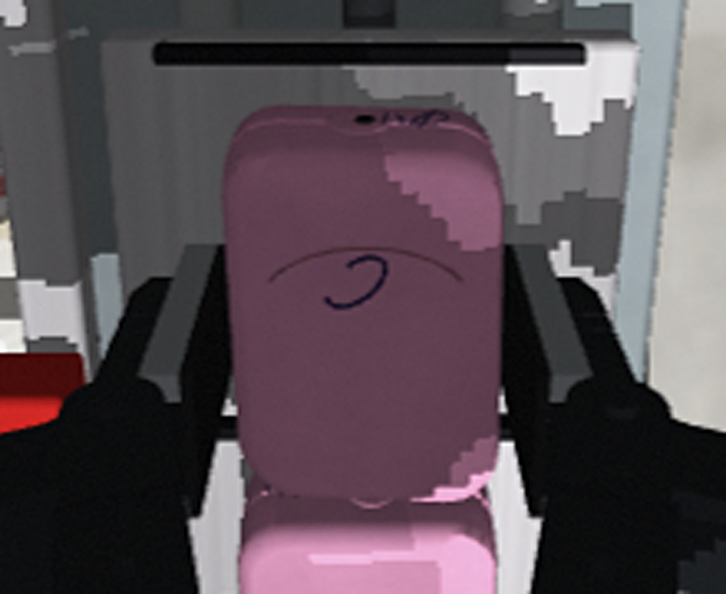

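Request:
jog_arm:
  dr:
    - [0, 0, 0]
    - [0, 0, 0]
    - [0, 0, 0]
    - [0, 0, 0]
    - [0, 0, 0]
    - [0, 0, 0]
    - [0, 0, 0]
    - [0, 0, 0]
    - [0, 0, 0]
    - [0, 0, 0]
  slide:
    - [0, 0, 0.003]
    - [0, 0, 0.0016]
    - [0, 0, 0]
    - [0, 0, 0]
    - [0, 0, 0]
    - [0, 0, 0]
    - [0, 0, 0]
    - [0, 0, -0.02]
    - [0, 0.01, -0.04]
    - [0, 0.04, -0.02]
  gripper: [-1, -1, -1, 0.3, 0.3, 0.3, 0.3, 0.3, 0.3, 0.3]

```text
time_s: 35.95
position: [0.6028, 0.0772, 0.1515]
tool_rot: [[0.997, -0.081, 0.004], [-0.081, -0.997, 0.001], [0.004, -0.001, -1.0]]
ft_force: [1.1, -0.7, 0.5]
grip_width: 0.0557
```

Run:
```python
from h import *
goto([0.45,0.3,0.2],-4.9)
snap("wrist","w27"); im=load("w27")["im"]; cv2.imwrite("pics/w27c.png",im)
a=np.radians(-4.9);X=np.array([np.cos(a),np.sin(a)]);Y=np.array([-np.sin(a),np.cos(a)]);C=np.array([.6004,.0541])*1000
for o in moulds2(load("w27"),(200,20,370,330),z=.073,vmin=95,mn=300,dbg="w27m"):
    q=np.array(o["ext"])-C; print(o,"deck xy",(q@X).round(1),(q@Y).round(1),"yaw",round(o["a"]-85.1,1))
```

```text
pos [0.6028 0.0772 0.1515] phi -4.66 tilt 0.23 turn rz 0.0041 slide [-0.1713 -0.209  -0.0485] t 35.95 F [ 1.1 -0.7  0.5] w 0.0557
{'mom': [597.9, 19.5], 'ext': [597.9, 22.7], 'L': 92.0, 'W': 48.4, 'a': 82.0} deck xy 0.2 -31.5 yaw -3.1
{'mom': [609.6, 127.1], 'ext': [610.1, 125.8], 'L': 64.5, 'W': 41.6, 'a': -78.9} deck xy 3.5 72.3 yaw -164.0
```

View pics/w27c.png

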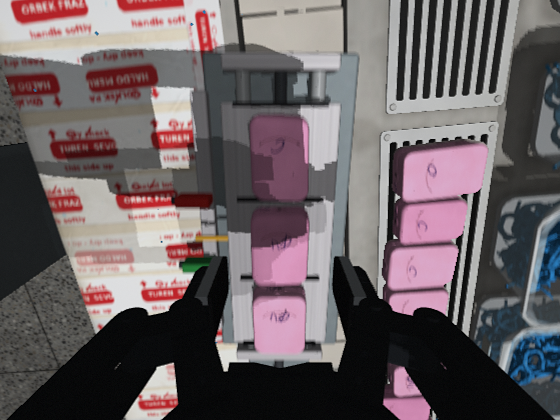

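Request:
jog_arm:
  dr:
    - [0, 0, 0]
    - [0, 0, 0]
    - [0, 0, 0]
    - [0, 0, 0]
    - [0, 0, 0]
    - [0, 0, 0]
    - [0, 0, 0]
    - [0, 0, 0]
    - [0, 0, 0]
    - [0, 0, 0.145]
  slide:
    - [0, 0, -0.03]
    - [-0.0317, -0.0279, -0.01]
    - [-0.0317, -0.0279, -0.01]
    - [-0.0317, -0.0279, -0.01]
    - [-0.0317, -0.0279, -0.01]
    - [-0.0317, -0.0279, 0]
    - [-0.0317, -0.0279, 0]
    - [-0.0317, -0.0279, 0]
    - [-0.0317, -0.0279, 0]
    - [0, 0, 0]
  gripper: [0.3, 0.3, 0.3, 0.3, 0.3, 0.3, 0.3, 0.3, 0.3, 0.3]

```text
time_s: 37.0
position: [0.3652, 0.3218, 0.2188]
tool_rot: [[0.974, -0.226, -0.001], [-0.226, -0.974, 0.001], [-0.001, -0.0, -1.0]]
ft_force: [0.6, -0.9, -0.1]
grip_width: 0.0556
```

Request:
jog_arm:
  dr:
    - [0, 0, 0.145]
    - [0, 0, 0.145]
    - [0, 0, 0.145]
    - [0, 0, 0.145]
    - [0, 0, 0.145]
    - [0, 0, 0.145]
    - [0, 0, 0.145]
    - [0, 0, 0.145]
    - [0, 0, 0.145]
    - [0, 0, 0]
  slide:
    - [0, 0, 0]
    - [0, 0, 0]
    - [0, 0, 0]
    - [0, 0, 0]
    - [0, 0, 0]
    - [0, 0, 0]
    - [0, 0, 0]
    - [0, 0, 0]
    - [0, 0, 0]
    - [0, 0, 0]
  gripper: [0.3, 0.3, 0.3, 0.3, 0.3, 0.3, 0.3, 0.3, 0.3, 0.3]

```text
time_s: 38.0
position: [0.3684, 0.3192, 0.2186]
tool_rot: [[0.034, -0.999, -0.0], [-0.999, -0.034, -0.0], [0.0, 0.0, -1.0]]
ft_force: [0.4, 0.5, -0.2]
grip_width: 0.0554
```

Run:
```python
from h import *
goto([0.45,0.32,0.2],-92)
snap("wrist","w28"); snap("top","top28"); snap("side","side28"); d=load("w28");
```

```text
pos [0.3684 0.3192 0.2186] phi -88.06 tilt 0.01 turn rz 0.0687 slide [-0.0036 -0.0815  0.0186] t 38.0 F [ 0.4  0.5 -0.2] w 0.0554
```

View pics/w28.png

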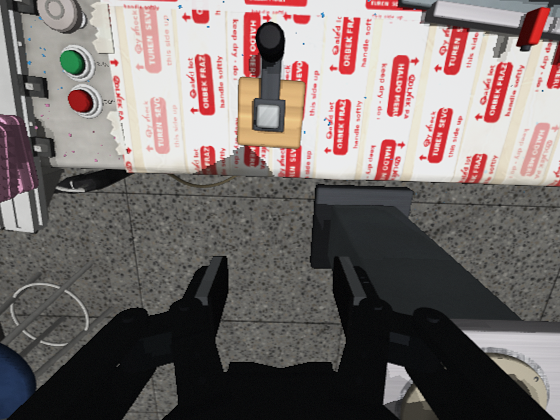

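Run:
```python
from h import *
d=load("w28"); im=d["im"]; cv2.imwrite("pics/w28c.png",cv2.resize(im[10:160,215:335],None,fx=4,fy=4,interpolation=cv2.INTER_CUBIC))
```

```text
(no output)
```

View pics/w28c.png

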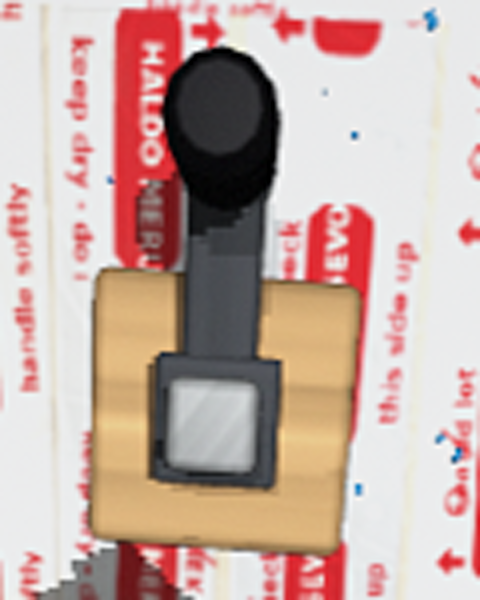

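Run:
```python
from h import *
d=load("w28"); f=lambda x,y,z: onz(d,x/4+215,y/4+10,z)
hub=f(210.5,424,.082); han=f(219,110,.113); v=han-hub; print("hub",hub.round(4),"handle",han.round(4),"dist",np.linalg.norm(v[:2]).round(4),"yaw",np.degrees(np.arctan2(v[1],v[0])))
c=[f(*p,.082) for p in [(168,380),(257,378),(252,472),(163,468)]]; print("block",np.mean(c,0).round(4),[np.linalg.norm(c[i]-c[(i+1)%4]).round(4) for i in range(4)])
e=(c[0]-c[3])+(c[1]-c[2]); print("block yaw",np.degrees(np.arctan2(e[1],e[0])))
w=[f(*p,.02) for p in [(97,268),(360,288),(337,555),(92,537)]]; print("wood",np.mean(w,0).round(4),[np.linalg.norm(w[i]-w[(i+1)%4]).round(4) for i in range(4)])
e=(w[0]-w[3])+(w[1]-w[2]); print("wood yaw",np.degrees(np.arctan2(e[1],e[0])))
for (a,b),z in (((184,340),.0385+.01),((260,340),.0485),):print(f(a,b,z).round(4))
l0,l1=f(188,240,.053),f(182,350,.053);r0,r1=f(264,240,.053),f(258,350,.053); q=(l0-l1)+(r0-r1); print("arm yaw",np.degrees(np.arctan2(q[1],q[0])))
t=load("top28"); cv2.imwrite("pics/top28c.png",cv2.resize(t["im"][190:260,120:190],None,fx=8,fy=8,interpolation=cv2.INTER_CUBIC))
```

```text
hub [0.4415 0.3334 0.082 ] handle [0.4957 0.3317 0.113 ] dist 0.0541 yaw -1.7795522789004177
block [0.4413 0.3335 0.082 ] [np.float64(0.0189), np.float64(0.0194), np.float64(0.0194), np.float64(0.0182)]
block yaw -2.117512912462646
wood [0.4411 0.333  0.02  ] [np.float64(0.0672), np.float64(0.0679), np.float64(0.0672), np.float64(0.0677)]
wood yaw -1.8130337627434736
[0.4591 0.3414 0.0485]
[0.4597 0.3234 0.0485]
arm yaw -2.0243423942661414
```

View pics/top28c.png

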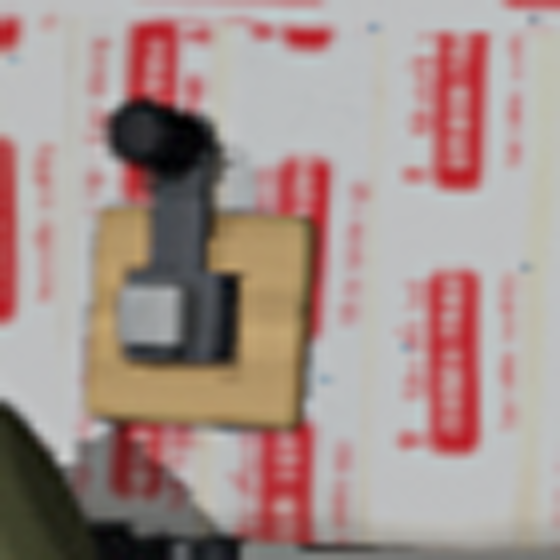

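Run:
```python
from h import *
goto([0.4413,0.3333,0.0668],-91.9)
t=load("top28"); print(onz(t,139,229.6,.082).round(4), onz(t,144.9,229.6,.02).round(4))
```

```text
pos [0.3684 0.3193 0.2186] phi -87.78 tilt 0.0 turn rz 0.0719 slide [-0.0164 -0.0724  0.1518] t 38.15 F [ 0.2  0.9 -0.4] w 0.0556
[0.4407 0.3293 0.082 ] [0.4414 0.3292 0.02  ]
```

Request:
jog_arm:
  dr:
    - [0, 0, 0.072]
    - [0, 0, 0]
    - [0, 0, 0]
    - [0, 0, 0]
    - [0, 0, 0]
    - [0, 0, 0]
    - [0, 0, 0]
    - [0, 0, 0]
    - [0, 0, 0]
    - [0, 0, 0]
  slide:
    - [0, 0, 0]
    - [-0.0082, -0.0362, 0.01]
    - [-0.0082, -0.0362, 0.02]
    - [0, 0, 0.035]
    - [0, 0, 0.035]
    - [0, 0, 0.012]
    - [0, 0, 0]
    - [0, 0, 0]
    - [0, 0, 0]
    - [0, 0, 0]
  gripper: [0.3, 0.3, 0.3, 0.3, 0.3, 0.3, 0.3, 0.3, 0.3, 0.3]

```text
time_s: 39.15
position: [0.4419, 0.3333, 0.1081]
tool_rot: [[-0.036, -0.999, 0.002], [-0.999, 0.036, 0.001], [-0.001, -0.002, -1.0]]
ft_force: [0.3, 0.4, 0.7]
grip_width: 0.0556
```

Run:
```python
from h import *
goto([0.4413,0.3333,0.0668],-91.9)
snap("wrist","w29")
```

```text
pos [0.4419 0.3333 0.1081] phi -92.08 tilt 0.15 turn rz -0.0032 slide [0.     0.0006 0.0413] t 39.15 F [0.3 0.4 0.7] w 0.0556
```

View pics/w29.png

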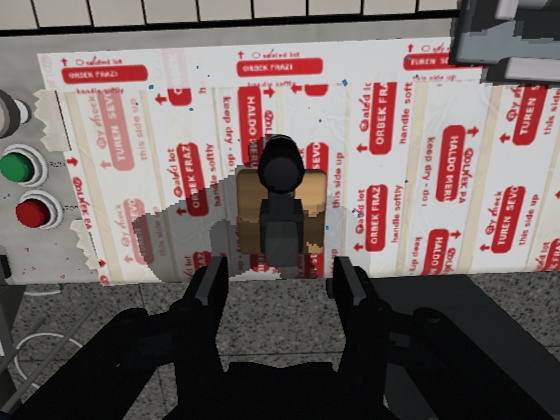

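Request:
jog_arm:
  dr:
    - [0, 0, -0.003]
    - [0, 0, 0]
    - [0, 0, 0]
    - [0, 0, 0]
    - [0, 0, 0]
    - [0, 0, 0]
    - [0, 0, 0]
    - [0, 0, 0]
    - [0, 0, 0]
    - [0, 0, 0]
  slide:
    - [0, 0.0005, 0.015]
    - [0, 0, 0.015]
    - [0, 0, 0.011]
    - [0, 0, 0]
    - [0, 0, 0]
    - [0, 0, 0]
    - [0, 0, 0]
    - [0, 0, 0]
    - [0, 0, 0]
    - [0, 0, 0]
  gripper: [0, 0, 0, 0, -1, -1, -1, -1, -1, -1]
  force: 60

```text
time_s: 40.2
position: [0.4413, 0.3333, 0.0665]
tool_rot: [[-0.034, -0.999, 0.001], [-0.999, 0.034, 0.001], [-0.001, -0.001, -1.0]]
ft_force: [0.0, -0.8, 6.0]
grip_width: 0.0191
```

Run:
```python
from h import *
goto([0.4413,0.3333,0.0668],-91.9)
snap("wrist","w30")
```

```text
pos [0.4413 0.3333 0.0665] phi -91.93 tilt 0.09 turn rz -0.0005 slide [-0.     -0.     -0.0003] t 40.2 F [ 0.  -0.8  6. ] w 0.0191
```

View pics/w30.png

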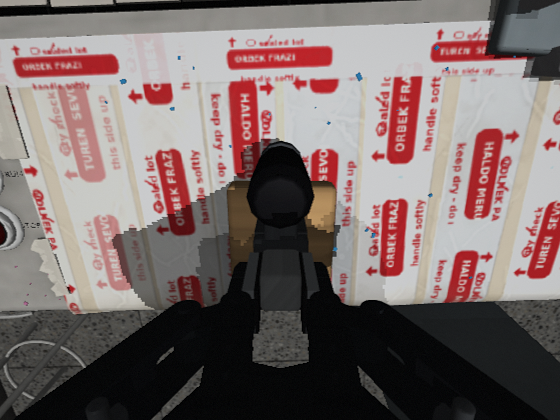

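Request:
jog_arm:
  dr:
    - [0, 0, 0]
    - [0, 0, 0]
    - [0, 0, 0]
    - [0, 0, 0]
    - [0, 0, 0]
    - [0, 0, 0]
    - [0, 0, 0]
    - [0, 0, 0]
    - [0, 0, 0]
    - [0, 0, 0]
  slide:
    - [0, 0, -0.02]
    - [0, 0, -0.03]
    - [0, 0, -0.045]
    - [0, 0, -0.045]
    - [0, 0, -0.045]
    - [0.035, -0.005, 0]
    - [0.04, -0.0055, 0]
    - [0.04, -0.0055, 0]
    - [0.04, -0.0055, 0]
    - [0.04, -0.0055, 0]
  gripper: [-1, -1, -1, -1, -1, -1, -1, -1, -1, -1]

```text
time_s: 41.25
position: [0.4609, 0.1357, 0.2504]
tool_rot: [[-0.033, -0.999, -0.001], [-0.999, 0.033, -0.0], [0.0, 0.001, -1.0]]
ft_force: [0.5, -1.2, -2.7]
grip_width: 0.0189
```

Request:
jog_arm:
  dr:
    - [0, 0, 0]
    - [0, 0, 0]
    - [0, 0, 0]
    - [0, 0, 0]
    - [0, 0, 0]
    - [0, 0, 0]
    - [0, 0, 0]
    - [0, 0, 0]
    - [0, 0, 0.05]
    - [0, 0, 0]
  slide:
    - [0.042, -0.0055, 0]
    - [0.042, -0.0055, 0]
    - [0.042, -0.0055, 0]
    - [0.042, -0.0055, 0]
    - [0.042, -0.0055, 0]
    - [0.042, -0.0055, 0]
    - [0.042, -0.0055, 0]
    - [0.042, -0.0055, 0]
    - [0, 0, 0]
    - [0, 0, 0]
  gripper: [-1, -1, -1, -1, -1, -1, -1, -1, -1, -1]

```text
time_s: 42.25
position: [0.4936, -0.2008, 0.25]
tool_rot: [[-0.086, -0.996, -0.001], [-0.996, 0.086, 0.001], [-0.001, 0.002, -1.0]]
ft_force: [-0.4, 0.6, -2.6]
grip_width: 0.019
```

Run:
```python
from h import *
goto([0.578,-0.2043,0.2],-94.9)
snap("wrist","w31"); snap("top","top31"); t=load("top31"); cv2.imwrite("pics/top31c.png",cv2.resize(t["im"][135:265,120:420],None,fx=2.6,fy=2.6,interpolation=cv2.INTER_CUBIC))
```

```text
pos [ 0.4936 -0.2008  0.25  ] phi -94.93 tilt 0.1 turn rz -0.0005 slide [-0.0038 -0.0844  0.05  ] t 42.25 F [-0.4  0.6 -2.6] w 0.019
```

View pics/w31.png

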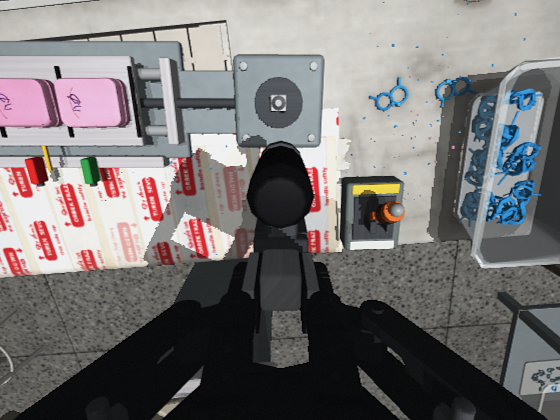

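View pics/top31c.png

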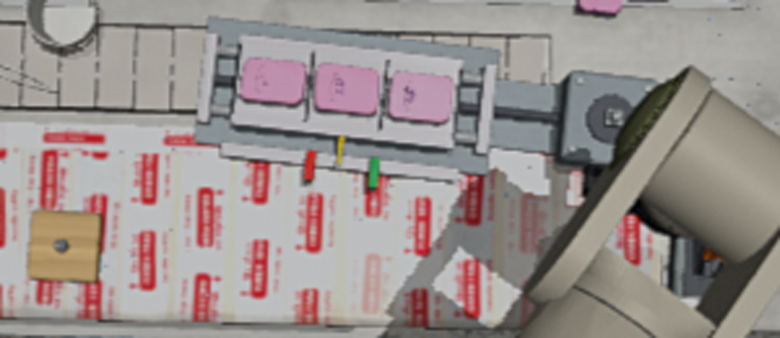

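Run:
```python
from h import *
d=load("w31"); im=d["im"]; cv2.imwrite("pics/w31c.png",cv2.resize(im[45:155,225:335],None,fx=5.4,fy=5.4,interpolation=cv2.INTER_CUBIC))
c,r=ray(d,280,210); print(c.round(4))
```

```text
[ 0.577  -0.2077  0.3812]
```

View pics/w31c.png

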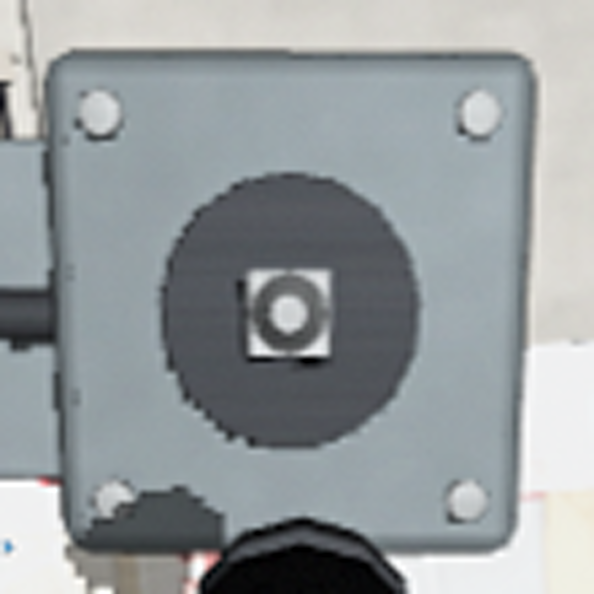

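Run:
```python
from h import *
d=load("w31"); f=lambda x,y,z: onz(d,x/5.4+225,y/5.4+45,z).round(4)
print("sq",f(289.5,313,.083),"tip",f(289,312,.092),"boss",f(291.5,310,.070)); c=[f(*p,.062) for p in [(52,55),(532,58),(520,548),(68,548)]]; print("gear",np.mean(c,0))
goto([0.5775,-0.2045,0.16],-94.9)
```

```text
sq [ 0.5774 -0.2056  0.083 ] tip [ 0.5775 -0.2056  0.092 ] boss [ 0.5779 -0.2059  0.07  ]
gear [ 0.5772  -0.20605  0.062  ]
pos [ 0.4937 -0.1995  0.2504] phi -94.71 tilt 0.06 turn rz 0.0033 slide [-0.0022 -0.0839  0.0904] t 42.35 F [ 0.2  0.1 -3.1] w 0.0192
```

Request:
jog_arm:
  dr:
    - [0, 0, 0.003]
    - [0, 0, 0]
    - [0, 0, 0]
    - [0, 0, 0]
    - [0, 0, 0]
    - [0, 0, 0]
    - [0, 0, 0]
    - [0, 0, 0]
    - [0, 0, 0]
    - [0, 0, 0]
  slide:
    - [-0.0005, -0.028, 0.01]
    - [-0.0005, -0.028, 0.015]
    - [0, -0.028, 0.02]
    - [0, 0, 0.03]
    - [0, 0, 0.025]
    - [0, 0, 0]
    - [0, 0, 0]
    - [0, 0, 0]
    - [0, 0, 0]
    - [0, 0, 0]
  gripper: [-1, -1, -1, -1, -1, -1, -1, -1, -1, -1]

```text
time_s: 43.35
position: [0.578, -0.2063, 0.1518]
tool_rot: [[-0.086, -0.996, 0.002], [-0.996, 0.086, -0.001], [0.001, -0.002, -1.0]]
ft_force: [0.8, 0.4, -2.2]
grip_width: 0.019
```

Run:
```python
from h import *
goto([0.5775,-0.2057,0.117],-94.9)
snap("wrist","w32")
```

```text
pos [ 0.578  -0.2063  0.1518] phi -94.96 tilt 0.1 turn rz -0.0011 slide [-0.0006  0.0005  0.0348] t 43.35 F [ 0.8  0.4 -2.2] w 0.019
```

View pics/w32.png

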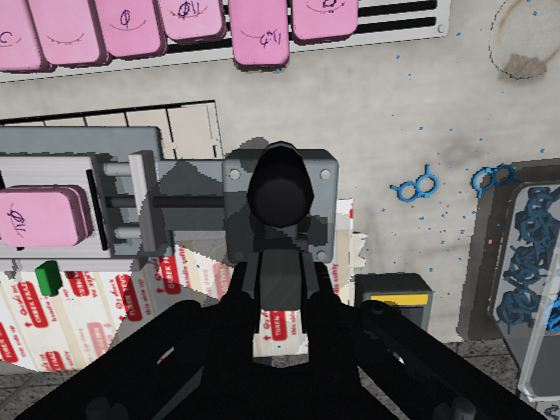

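Request:
jog_arm:
  dr:
    - [0, 0, 0]
    - [0, 0, 0]
    - [0, 0, 0]
    - [0, 0, 0]
    - [0, 0, 0]
    - [0, 0, 0]
    - [0, 0, 0]
    - [0, 0, 0]
    - [0, 0, 0]
    - [0, 0, 0]
  slide:
    - [-0.0006, 0.0005, 0.006]
    - [0, 0, 0.005]
    - [0, 0, 0.004]
    - [0, 0, 0.004]
    - [0, 0, 0.003]
    - [0, 0, 0]
    - [0, 0, 0]
    - [0, 0, 0]
    - [0, 0, 0]
    - [0, 0, 0]
  gripper: [-1, -1, -1, -1, -1, -1, -1, -1, -1, -1]

```text
time_s: 44.4
position: [0.5774, -0.2056, 0.1289]
tool_rot: [[-0.087, -0.996, 0.0], [-0.996, 0.087, -0.0], [0.0, -0.0, -1.0]]
ft_force: [-0.4, 0.4, -1.8]
grip_width: 0.0192
```

Request:
jog_arm:
  dr:
    - [0, 0, 0]
    - [0, 0, 0]
    - [0, 0, 0]
    - [0, 0, 0]
    - [0, 0, 0]
    - [0, 0, 0]
    - [0, 0, 0]
    - [0, 0, 0]
    - [0, 0, 0]
    - [0, 0, 0]
  slide:
    - [0, 0, 0.002]
    - [0, 0, 0.001]
    - [0, 0, 0.001]
    - [0, 0, 0]
    - [0, 0, 0]
    - [0, 0, 0]
    - [0, 0, 0]
    - [0, 0, 0]
    - [0, 0, 0]
    - [0, 0, 0]
  gripper: [-1, -1, -1, -1, -1, -1, -1, -1, -1, -1]

```text
time_s: 45.4
position: [0.5773, -0.2056, 0.1247]
tool_rot: [[-0.087, -0.996, -0.0], [-0.996, 0.087, -0.0], [0.0, 0.0, -1.0]]
ft_force: [-0.1, -0.1, -3.0]
grip_width: 0.0191
```

Request:
jog_arm:
  dr:
    - [0, 0, 0]
    - [0, 0, 0]
    - [0, 0, 0]
    - [0, 0, 0]
    - [0, 0, 0]
    - [0, 0, 0]
    - [0, 0, 0]
    - [0, 0, 0]
    - [0, 0, 0]
    - [0, 0, 0]
  slide:
    - [0, 0, 0.002]
    - [0, 0, 0.002]
    - [0, 0, 0.002]
    - [0, 0, 0.001]
    - [0, 0, 0.0005]
    - [0, 0, 0]
    - [0, 0, 0]
    - [0, 0, 0]
    - [0, 0, 0]
    - [0, 0, 0]
  gripper: [-1, -1, -1, -1, -1, -1, -1, -1, -1, -1]

```text
time_s: 46.4
position: [0.5773, -0.2056, 0.1172]
tool_rot: [[-0.087, -0.996, 0.0], [-0.996, 0.087, -0.0], [0.0, -0.0, -1.0]]
ft_force: [0.2, 0.1, -2.2]
grip_width: 0.019
```

Run:
```python
from h import *
goto([0.5775,-0.2057,0.117],-94.9)
snap("side","side33"); s=load("side33")["im"]; cv2.imwrite("pics/side33c.png",cv2.resize(s[140:290,220:380],None,fx=4,fy=4,interpolation=cv2.INTER_CUBIC))
```

```text
pos [ 0.5773 -0.2056  0.1172] phi -94.97 tilt 0.0 turn rz -0.0012 slide [ 0.0001 -0.0002  0.0002] t 46.4 F [ 0.2  0.1 -2.2] w 0.019
```

View pics/side33c.png

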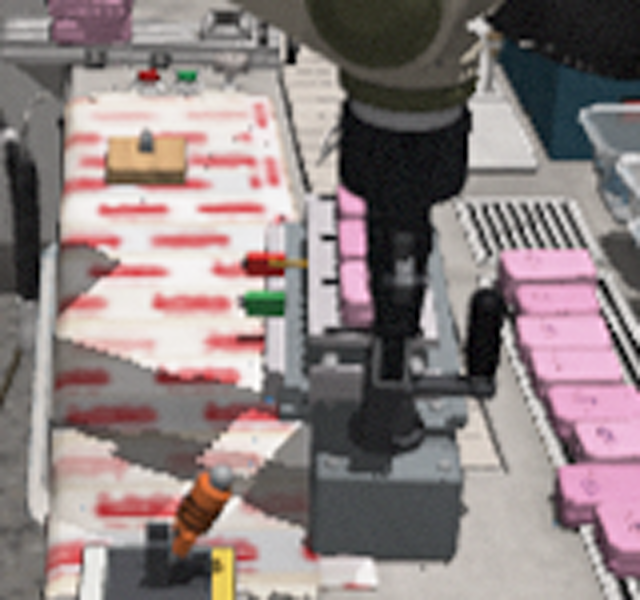

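Request:
jog_arm:
  dr:
    - [0, 0, 0]
    - [0, 0, 0]
    - [0, 0, 0]
    - [0, 0, 0]
    - [0, 0, 0]
    - [0, 0, 0]
    - [0, 0, 0]
    - [0, 0, 0]
    - [0, 0, 0]
    - [0, 0, 0]
  slide:
    - [0, 0, 0]
    - [0, 0, 0]
    - [0, 0, 0]
    - [0, 0, 0]
    - [0, 0, -0.03]
    - [0, 0, -0.04]
    - [0, 0, -0.01]
    - [0, -0.035, 0]
    - [0, -0.02, 0]
    - [0, 0, 0]
  gripper: [0, 0, 0, 0, 0, 0, 0, 0, 0, 0]

```text
time_s: 47.45
position: [0.6335, -0.2103, 0.1961]
tool_rot: [[-0.086, -0.996, -0.0], [-0.996, 0.086, 0.0], [-0.0, 0.0, -1.0]]
ft_force: [-0.1, 0.2, -0.2]
grip_width: 0.0427
```

Run:
```python
from h import *
goto([0.6321,-0.2103,0.137],-94.9)
snap("wrist","w34");
```

```text
pos [ 0.6335 -0.2103  0.1961] phi -94.92 tilt 0.01 turn rz -0.0004 slide [0.0001 0.0014 0.0591] t 47.45 F [-0.1  0.2 -0.2] w 0.0427
```

View pics/w34.png

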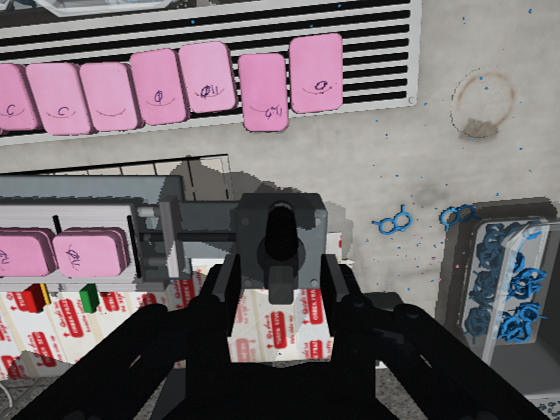

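Run:
```python
from h import *
d=load("w34"); print(proj(d,[.6321,-.2103,.163]).round(1), proj(d,[.5773,-.2056,.132]).round(1)); im=d["im"]; cv2.imwrite("pics/w34c.png",cv2.resize(im[190:320,230:330],None,fx=4.5,fy=4.5,interpolation=cv2.INTER_CUBIC))
```

```text
[281.5 249.8] [281.3 295.2]
```

View pics/w34c.png

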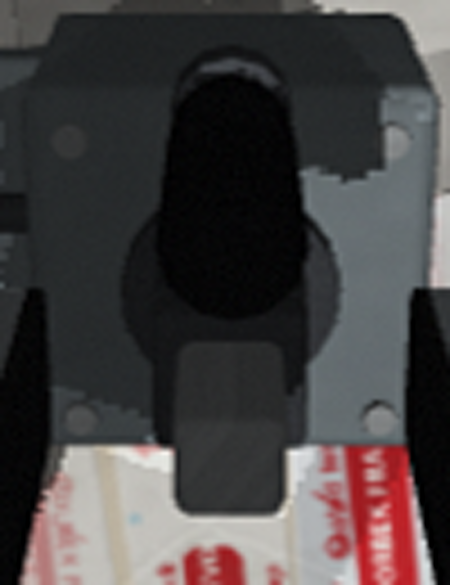

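Request:
jog_arm:
  dr:
    - [0, 0, 0]
    - [0, 0, 0]
    - [0, 0, 0]
    - [0, 0, 0]
    - [0, 0, 0]
    - [0, 0, 0]
    - [0, 0, 0]
    - [0, 0, 0]
    - [0, 0, 0]
    - [0, 0, 0]
  slide:
    - [0, 0.001, 0.02]
    - [0, 0, 0.02]
    - [0, 0, 0.019]
    - [0, 0, 0]
    - [0, 0, 0]
    - [0, 0, 0]
    - [0, 0, 0]
    - [0, 0, 0]
    - [0, 0, 0]
    - [0, 0, 0]
  gripper: [0, 0, 0, 0, -1, -1, -1, -1, -1, -1]
  force: 40

```text
time_s: 48.5
position: [0.6317, -0.2105, 0.1392]
tool_rot: [[-0.087, -0.996, 0.002], [-0.996, 0.087, -0.001], [0.001, -0.002, -1.0]]
ft_force: [2.2, -0.6, 6.1]
grip_width: 0.0206
```

Run:
```python
from h import *
goto([0.6321,-0.2103,0.137],-94.9)
# circle rows, clockwise from crank yaw -4.9 in tool frame: tool y points from handle to hub
r=.055; st=np.radians(20); 
for i in range(0,19):
    a0,a1=-i*st,-(i+1)*st  # angle of handle relative to crank x at start
    # crank frame u (start radial) = -tool y ; v (90deg ccw) = z x u ; tool x=-v? print in tool axes
    u=r*(np.cos(a1)-np.cos(a0)); v=r*(np.sin(a1)-np.sin(a0)); print(i+1, "sx %.4f sy %.4f"%(-v,-u))
```

```text
pos [ 0.6317 -0.2105  0.1392] phi -94.97 tilt 0.14 turn rz -0.0012 slide [-0.0003 -0.0004  0.0022] t 48.5 F [ 2.2 -0.6  6.1] w 0.0206
1 sx 0.0188 sy 0.0033
2 sx 0.0165 sy 0.0096
3 sx 0.0123 sy 0.0146
4 sx 0.0065 sy 0.0179
5 sx -0.0000 sy 0.0191
6 sx -0.0065 sy 0.0179
7 sx -0.0123 sy 0.0146
8 sx -0.0165 sy 0.0096
9 sx -0.0188 sy 0.0033
10 sx -0.0188 sy -0.0033
11 sx -0.0165 sy -0.0096
12 sx -0.0123 sy -0.0146
13 sx -0.0065 sy -0.0179
14 sx -0.0000 sy -0.0191
15 sx 0.0065 sy -0.0179
16 sx 0.0123 sy -0.0146
17 sx 0.0165 sy -0.0096
18 sx 0.0188 sy -0.0033
19 sx 0.0188 sy 0.0033
```

Request:
jog_arm:
  dr:
    - [0, 0, 0]
    - [0, 0, 0]
    - [0, 0, 0]
    - [0, 0, 0]
    - [0, 0, 0]
    - [0, 0, 0]
    - [0, 0, 0]
    - [0, 0, 0]
    - [0, 0, 0]
    - [0, 0, 0]
  slide:
    - [0.0188, 0.0033, 0]
    - [0.0165, 0.0096, 0]
    - [0.0123, 0.0146, 0]
    - [0.0065, 0.0179, 0]
    - [0, 0.0191, 0]
    - [-0.0065, 0.0179, 0]
    - [-0.0123, 0.0146, 0]
    - [-0.0165, 0.0096, 0]
    - [-0.0188, 0.0033, 0]
    - [0, 0, 0]
  gripper: [-1, -1, -1, -1, -1, -1, -1, -1, -1, -1]

```text
time_s: 49.5
position: [0.5214, -0.1994, 0.139]
tool_rot: [[-0.085, -0.996, 0.0], [-0.996, 0.085, -0.0], [0.0, -0.0, -1.0]]
ft_force: [-3.3, 1.7, 10.2]
grip_width: 0.0206
```

Run:
```python
from h import *
goto([0.5773-.0548,-0.2056+.0047,0.139],-94.9)
snap("wrist","w35")
```

```text
pos [ 0.5214 -0.1994  0.139 ] phi -94.89 tilt 0.02 turn rz 0.0002 slide [ 0.0014 -0.0012 -0.    ] t 49.5 F [-3.3  1.7 10.2] w 0.0206
```

View pics/w35.png

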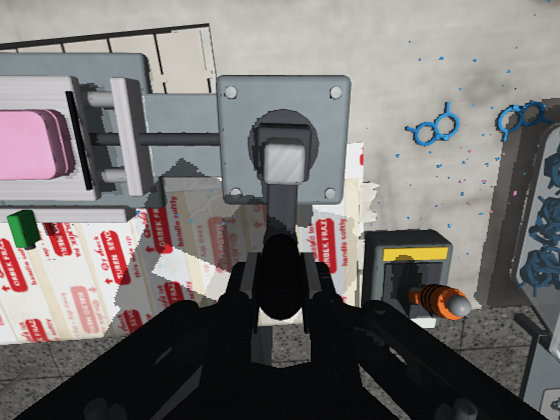

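Request:
jog_arm:
  dr:
    - [0, 0, 0]
    - [0, 0, 0]
    - [0, 0, 0]
    - [0, 0, 0]
    - [0, 0, 0]
    - [0, 0, 0]
    - [0, 0, 0]
    - [0, 0, 0]
    - [0, 0, 0]
    - [0, 0, 0]
  slide:
    - [-0.0188, -0.0033, 0]
    - [-0.0165, -0.0096, 0]
    - [-0.0123, -0.0146, 0]
    - [-0.0065, -0.0179, 0]
    - [0, -0.0191, 0]
    - [0.0065, -0.0179, 0]
    - [0.0123, -0.0146, 0]
    - [0.0165, -0.0096, 0]
    - [0.0188, -0.0033, 0]
    - [0, 0, 0]
  gripper: [-1, -1, -1, -1, -1, -1, -1, -1, -1, -1]

```text
time_s: 50.55
position: [0.632, -0.2123, 0.1388]
tool_rot: [[-0.088, -0.996, 0.002], [-0.996, 0.088, -0.0], [0.0, -0.002, -1.0]]
ft_force: [2.0, -1.5, 7.7]
grip_width: 0.0208
```

Request:
jog_arm:
  dr:
    - [0, 0, 0]
    - [0, 0, 0]
    - [0, 0, 0]
    - [0, 0, 0]
    - [0, 0, 0]
    - [0, 0, 0]
    - [0, 0, 0]
    - [0, 0, 0]
    - [0, 0, 0]
    - [0, 0, 0]
  slide:
    - [0.0188, 0.0033, 0]
    - [0.0165, 0.0096, 0]
    - [0.0123, 0.0146, 0]
    - [0.0065, 0.0179, 0]
    - [0, 0.0191, 0]
    - [-0.0065, 0.0179, 0]
    - [-0.0123, 0.0146, 0]
    - [-0.0165, 0.0096, 0]
    - [-0.0188, 0.0033, 0]
    - [0, 0, 0]
  gripper: [-1, -1, -1, -1, -1, -1, -1, -1, -1, -1]

```text
time_s: 51.55
position: [0.5214, -0.1997, 0.1389]
tool_rot: [[-0.085, -0.996, -0.0], [-0.996, 0.085, -0.0], [0.0, 0.0, -1.0]]
ft_force: [-4.9, 1.0, 9.7]
grip_width: 0.0204
```

Run:
```python
from h import *
goto([0.5773-.0548,-0.2056+.0047,0.139],-94.9)
snap("wrist","w36"); d=load("w36"); w=load("w35")
for n,x in (("w35",w),("w36",d)):
    im=x["im"]; print(n,[(o[0].round(1),o[1],onz(x,*o[0],.04).round(4)) for o in blobs(im,(20,120,90),(35,255,255),(0,150,240,320),8)],[(o[0].round(1),o[1],onz(x,*o[0],.04).round(4)) for o in blobs(im,(50,120,40),(80,255,255),(0,150,140,320),15)])
```

```text
pos [ 0.5214 -0.1997  0.1389] phi -94.89 tilt 0.01 turn rz 0.0002 slide [ 0.0011 -0.0012 -0.0001] t 51.55 F [-4.9  1.   9.7] w 0.0204
w35 [] [(array([ 23.1, 228.1]), 838, array([0.5248, 0.0174, 0.04  ]))]
w36 [] [(array([ 22.9, 228.1]), 842, array([0.5247, 0.0174, 0.04  ]))]
```

View pics/w36.png

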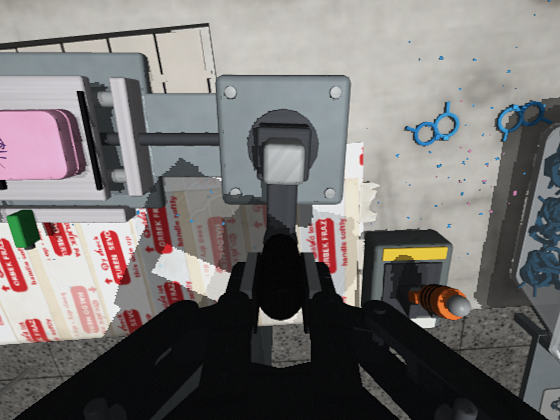

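Request:
jog_arm:
  dr:
    - [0, 0, 0]
    - [0, 0, 0]
    - [0, 0, 0]
    - [0, 0, 0]
    - [0, 0, 0]
    - [0, 0, 0]
    - [0, 0, 0]
    - [0, 0, 0]
    - [0, 0, 0]
    - [0, 0, 0]
  slide:
    - [-0.0188, -0.0033, 0]
    - [-0.0165, -0.0096, 0]
    - [-0.0123, -0.0146, 0]
    - [-0.0065, -0.0179, 0]
    - [0, -0.0191, 0]
    - [0.0065, -0.0179, 0]
    - [0.0123, -0.0146, 0]
    - [0.0165, -0.0096, 0]
    - [0.0188, -0.0033, 0]
    - [0, 0, 0]
  gripper: [-1, -1, -1, -1, -1, -1, -1, -1, -1, -1]

```text
time_s: 52.6
position: [0.6321, -0.2124, 0.1388]
tool_rot: [[-0.088, -0.996, 0.002], [-0.996, 0.088, -0.0], [0.0, -0.002, -1.0]]
ft_force: [1.7, -0.1, 8.8]
grip_width: 0.0207
```

Request:
jog_arm:
  dr:
    - [0, 0, 0]
    - [0, 0, 0]
    - [0, 0, 0]
    - [0, 0, 0]
    - [0, 0, 0]
    - [0, 0, 0]
    - [0, 0, 0]
    - [0, 0, 0]
    - [0, 0, 0]
    - [0, 0, 0]
  slide:
    - [0.0188, 0.0033, 0]
    - [0.0165, 0.0096, 0]
    - [0.0123, 0.0146, 0]
    - [0.0065, 0.0179, 0]
    - [0, 0.0191, 0]
    - [-0.0065, 0.0179, 0]
    - [-0.0123, 0.0146, 0]
    - [-0.0165, 0.0096, 0]
    - [-0.0188, 0.0033, 0]
    - [0, 0, 0]
  gripper: [-1, -1, -1, -1, -1, -1, -1, -1, -1, -1]

```text
time_s: 53.6
position: [0.5213, -0.1998, 0.1389]
tool_rot: [[-0.085, -0.996, -0.0], [-0.996, 0.085, -0.0], [0.0, 0.0, -1.0]]
ft_force: [-5.1, 1.4, 10.0]
grip_width: 0.0206
```

Request:
jog_arm:
  dr:
    - [0, 0, 0]
    - [0, 0, 0]
    - [0, 0, 0]
    - [0, 0, 0]
    - [0, 0, 0]
    - [0, 0, 0]
    - [0, 0, 0]
    - [0, 0, 0]
    - [0, 0, 0]
    - [0, 0, 0]
  slide:
    - [-0.0188, -0.0033, 0]
    - [-0.0165, -0.0096, 0]
    - [-0.0123, -0.0146, 0]
    - [-0.0065, -0.0179, 0]
    - [0, -0.0191, 0]
    - [0.0065, -0.0179, 0]
    - [0.0123, -0.0146, 0]
    - [0.0165, -0.0096, 0]
    - [0.0188, -0.0033, 0]
    - [0, 0, 0]
  gripper: [-1, -1, -1, -1, -1, -1, -1, -1, -1, -1]

```text
time_s: 54.6
position: [0.6321, -0.2124, 0.1388]
tool_rot: [[-0.088, -0.996, 0.002], [-0.996, 0.088, -0.0], [0.0, -0.002, -1.0]]
ft_force: [1.5, -1.7, 8.9]
grip_width: 0.0203
```

Request:
jog_arm:
  dr:
    - [0, 0, 0]
    - [0, 0, 0]
    - [0, 0, 0]
    - [0, 0, 0]
    - [0, 0, 0]
    - [0, 0, 0]
    - [0, 0, 0]
    - [0, 0, 0]
    - [0, 0, 0]
    - [0, 0, 0]
  slide:
    - [0.0188, 0.0033, 0]
    - [0.0165, 0.0096, 0]
    - [0.0123, 0.0146, 0]
    - [0.0065, 0.0179, 0]
    - [0, 0.0191, 0]
    - [-0.0065, 0.0179, 0]
    - [-0.0123, 0.0146, 0]
    - [-0.0165, 0.0096, 0]
    - [-0.0188, 0.0033, 0]
    - [0, 0, 0]
  gripper: [-1, -1, -1, -1, -1, -1, -1, -1, -1, -1]

```text
time_s: 55.6
position: [0.5213, -0.1998, 0.1389]
tool_rot: [[-0.085, -0.996, -0.0], [-0.996, 0.085, -0.0], [0.0, 0.0, -1.0]]
ft_force: [-3.9, 2.1, 10.7]
grip_width: 0.0202
```

Run:
```python
from h import *
goto([0.5773-.0548,-0.2056+.0047,0.139],-94.9)
snap("top","top37"); t=load("top37"); cv2.imwrite("pics/top37c.png",cv2.resize(t["im"][135:265,180:420],None,fx=3.3,fy=3.3,interpolation=cv2.INTER_CUBIC))
a=np.radians(-4.9);Y=np.array([-np.sin(a),np.cos(a)])
for fn in ("top0","top31","top37"):
    x=load(fn);im=x["im"]; 
    for n,lo,hi,z in (("y",(22,120,110),(35,255,255),.045),("g",(50,120,60),(80,255,255),.045)): print(fn,n,[(o[0].round(1),o[1],(onz(x,*o[0],z)[:2]@Y).round(4)) for o in blobs(im,lo,hi,(220,180,300,215),3)])
```

```text
pos [ 0.5213 -0.1998  0.1389] phi -94.89 tilt 0.02 turn rz 0.0002 slide [ 0.001  -0.0013 -0.0001] t 55.6 F [-3.9  2.1 10.7] w 0.0202
top0 y [(array([250.5, 191.3]), 18, np.float64(0.1039))]
top0 g [(array([263.4, 201. ]), 35, np.float64(0.0683))]
top31 y [(array([250.5, 191.3]), 18, np.float64(0.1039))]
top31 g [(array([263.4, 201.2]), 33, np.float64(0.0683))]
top37 y [(array([261.2, 193.6]), 16, np.float64(0.076))]
top37 g [(array([263.3, 201.1]), 34, np.float64(0.0684))]
```

View pics/top37c.png

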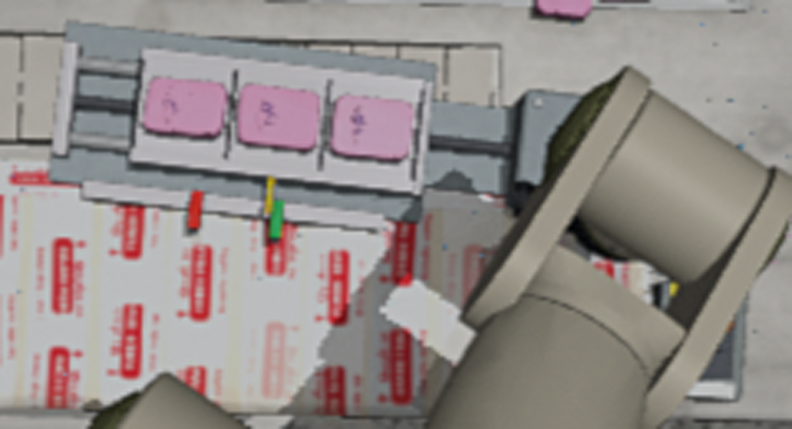

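Request:
jog_arm:
  dr:
    - [0, 0, 0]
    - [0, 0, 0]
    - [0, 0, 0]
    - [0, 0, 0]
    - [0, 0, 0]
    - [0, 0, 0]
    - [0, 0, 0]
    - [0, 0, 0]
    - [0, 0, 0]
    - [0, 0, 0]
  slide:
    - [-0.0188, -0.0033, 0]
    - [-0.0165, -0.0096, 0]
    - [-0.0123, -0.0146, 0]
    - [-0.0065, -0.0179, 0]
    - [0, -0.0191, 0]
    - [0.0065, -0.0179, 0]
    - [0.0123, -0.0146, 0]
    - [0.0165, -0.0096, 0]
    - [0.0188, -0.0033, 0]
    - [0, 0, 0]
  gripper: [-1, -1, -1, -1, -1, -1, -1, -1, -1, -1]

```text
time_s: 56.65
position: [0.6321, -0.2124, 0.1388]
tool_rot: [[-0.088, -0.996, 0.002], [-0.996, 0.088, -0.0], [0.0, -0.002, -1.0]]
ft_force: [2.1, -0.6, 8.4]
grip_width: 0.0202
```

Request:
jog_arm:
  dr:
    - [0, 0, 0]
    - [0, 0, 0]
    - [0, 0, 0]
    - [0, 0, 0]
    - [0, 0, 0]
    - [0, 0, 0]
    - [0, 0, 0]
    - [0, 0, 0]
    - [0, 0, 0]
    - [0, 0, 0]
  slide:
    - [0.0188, 0.0033, 0]
    - [0.0165, 0.0096, 0]
    - [0.0123, 0.0146, 0]
    - [0.0065, 0.0179, 0]
    - [0, 0.0191, 0]
    - [-0.0065, 0.0179, 0]
    - [-0.0123, 0.0146, 0]
    - [-0.0165, 0.0096, 0]
    - [-0.0188, 0.0033, 0]
    - [0, 0, 0]
  gripper: [-1, -1, -1, -1, -1, -1, -1, -1, -1, -1]

```text
time_s: 57.65
position: [0.5213, -0.1998, 0.1389]
tool_rot: [[-0.085, -0.996, -0.0], [-0.996, 0.085, -0.0], [0.0, 0.0, -1.0]]
ft_force: [-4.5, 1.5, 10.8]
grip_width: 0.021
```

Run:
```python
from h import *
goto([0.5773-.0548,-0.2056+.0047,0.139],-94.9)
snap("top","top38"); t=load("top38"); cv2.imwrite("pics/top38c.png",cv2.resize(t["im"][150:225,215:325],None,fx=7,fy=7,interpolation=cv2.INTER_CUBIC))
snap("wrist","w38"); snap("side","side38"); s=load("side38")["im"]; cv2.imwrite("pics/side38c.png",cv2.resize(s[180:260,260:360],None,fx=7,fy=7,interpolation=cv2.INTER_CUBIC))
a=np.radians(-4.9);Y=np.array([-np.sin(a),np.cos(a)])
for fn in ("top38",):
    x=load(fn);im=x["im"]; 
    for n,lo,hi,z in (("y",(22,120,110),(35,255,255),.045),("g",(50,120,60),(80,255,255),.045)): print(fn,n,[(o[0].round(1),o[1],(onz(x,*o[0],z)[:2]@Y).round(4)) for o in blobs(im,lo,hi,(220,180,300,215),3)])
```

```text
pos [ 0.5213 -0.1998  0.1389] phi -94.9 tilt 0.02 turn rz 0.0001 slide [ 0.001  -0.0013 -0.0001] t 57.65 F [-4.5  1.5 10.8] w 0.021
top38 y [(array([264.2, 193.8]), 20, np.float64(0.0682))]
top38 g [(array([263.2, 202.8]), 24, np.float64(0.0681))]
```

View pics/top38c.png

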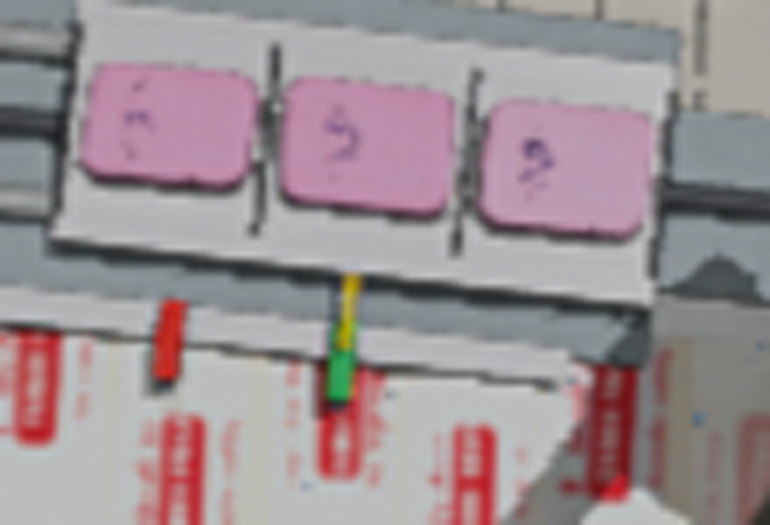

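View pics/side38c.png

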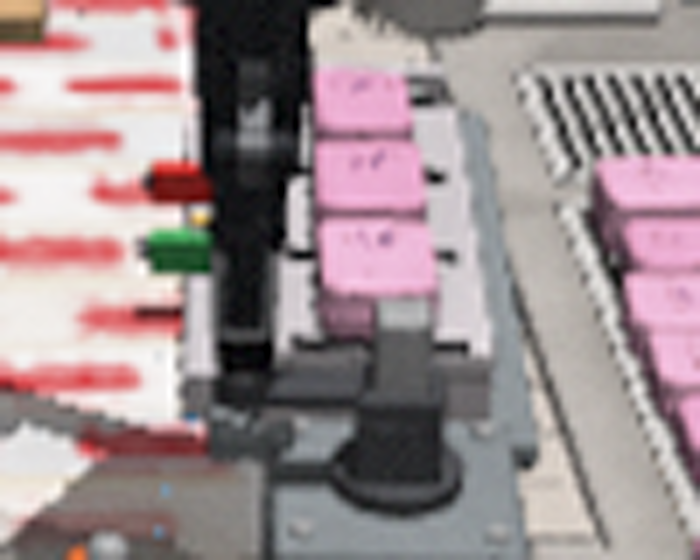

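Request:
jog_arm:
  dr:
    - [0, 0, 0]
    - [0, 0, 0]
    - [0, 0, 0]
    - [0, 0, 0]
    - [0, 0, 0]
    - [0, 0, 0]
    - [0, 0, 0]
    - [0, 0, 0]
    - [0, 0, 0]
    - [0, 0, 0]
  slide:
    - [0, 0, 0]
    - [0, 0, 0]
    - [0, 0, 0]
    - [0, 0, 0]
    - [0, 0, -0.025]
    - [0, 0, -0.035]
    - [0.001, -0.028, 0]
    - [0, -0.0283, 0]
    - [0, 0, 0]
    - [0, 0, 0]
  gripper: [0, 0, 0, 0, 0, 0, 0, 0, 0, 0]

```text
time_s: 58.8
position: [0.5774, -0.2064, 0.1975]
tool_rot: [[-0.086, -0.996, -0.001], [-0.996, 0.086, 0.001], [-0.001, 0.001, -1.0]]
ft_force: [0.1, 0.3, 0.1]
grip_width: 0.0428
```

Run:
```python
from h import *
goto([0.5773,-0.2056,0.1172],-94.9)
snap("wrist","w39"); d=load("w39"); print(proj(d,[.5773,-.2056,.132]).round(1),proj(d,[.5225,-.2009,.163]).round(1)); im=d["im"]; cv2.imwrite("pics/w39c.png",cv2.resize(im[190:420,200:360],None,fx=3.5,fy=2.6,interpolation=cv2.INTER_CUBIC))
```

```text
pos [ 0.5774 -0.2064  0.1975] phi -94.94 tilt 0.09 turn rz -0.0007 slide [-0.0008  0.0002  0.0803] t 58.8 F [0.1 0.3 0.1] w 0.0428
[280.  227.3] [280.  320.1]
```

View pics/w39.png

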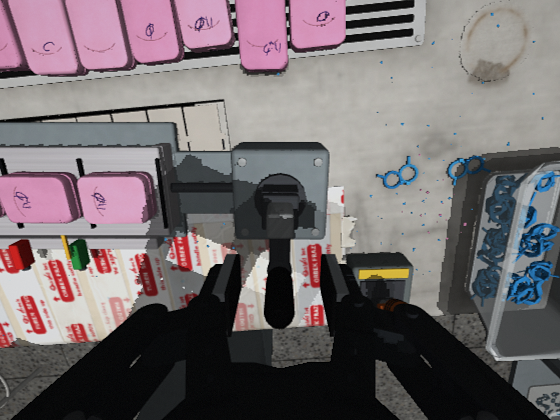

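View pics/w39c.png

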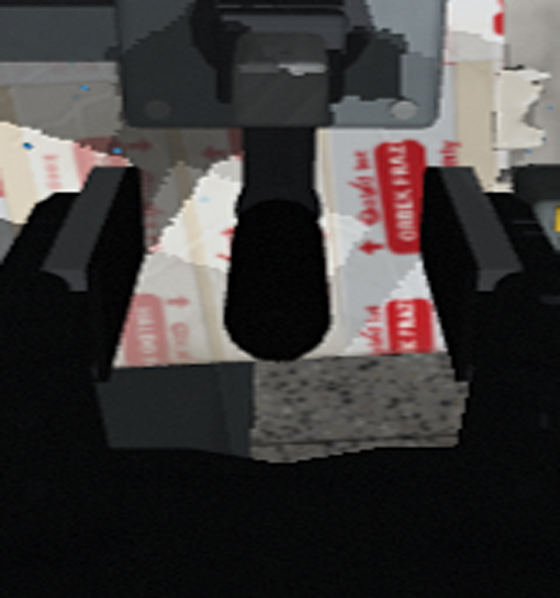

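Request:
jog_arm:
  dr:
    - [0, 0, 0]
    - [0, 0, 0]
    - [0, 0, 0]
    - [0, 0, 0]
    - [0, 0, 0]
    - [0, 0, 0]
    - [0, 0, 0]
    - [0, 0, 0]
    - [0, 0, 0]
    - [0, 0, 0]
  slide:
    - [-0.0008, 0, 0.025]
    - [0, 0, 0.025]
    - [0, 0, 0.02]
    - [0, 0, 0.0103]
    - [0, 0, 0]
    - [0, 0, 0]
    - [0, 0, 0]
    - [0, 0, 0]
    - [0, 0, 0]
    - [0, 0, 0]
  gripper: [0, 0, 0, 0, 0, -1, -1, -1, -1, -1]
  force: 60

```text
time_s: 59.85
position: [0.5781, -0.2061, 0.1193]
tool_rot: [[-0.087, -0.996, 0.002], [-0.996, 0.086, -0.001], [0.001, -0.002, -1.0]]
ft_force: [-0.1, 0.3, 6.6]
grip_width: 0.0189
```

Request:
jog_arm:
  dr:
    - [0, 0, 0]
    - [0, 0, 0]
    - [0, 0, 0]
    - [0, 0, 0]
    - [0, 0, 0]
    - [0, 0, 0]
    - [0, 0, 0]
    - [0, 0, 0]
    - [0, 0, 0]
    - [0, 0, 0]
  slide:
    - [0, 0, 0]
    - [0, 0, -0.005]
    - [0, 0, -0.01]
    - [0, 0, -0.01]
    - [0, 0, -0.01]
    - [0, 0, -0.03]
    - [0, 0, -0.035]
    - [0, 0, -0.035]
    - [0, 0, 0]
    - [0, 0, 0]
  gripper: [-1, -1, -1, -1, -1, -1, -1, -1, -1, -1]

```text
time_s: 60.85
position: [0.5775, -0.2057, 0.2536]
tool_rot: [[-0.087, -0.996, 0.001], [-0.996, 0.087, -0.0], [0.0, -0.001, -1.0]]
ft_force: [0.2, -0.8, -3.0]
grip_width: 0.0189
```

Run:
```python
from h import *
goto([0.4413,0.3333,0.25],-91.9)
snap("wrist","w40"); snap("side","side40"); s=load("side40")["im"]; cv2.imwrite("pics/v40.png",np.hstack([load("w40")["im"][100:400,150:410],cv2.resize(s[120:290,220:380],(282,300))]))
```

```text
pos [ 0.5775 -0.2057  0.2536] phi -94.97 tilt 0.05 turn rz -0.0535 slide [-0.5342  0.154   0.0036] t 60.85 F [ 0.2 -0.8 -3. ] w 0.0189
```

View pics/v40.png

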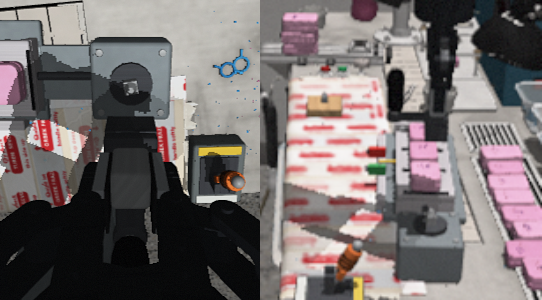

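Request:
jog_arm:
  dr:
    - [0, 0, 0]
    - [0, 0, 0]
    - [0, 0, 0]
    - [0, 0, 0]
    - [0, 0, 0]
    - [0, 0, 0]
    - [0, 0, 0]
    - [0, 0, 0]
    - [0, 0, 0]
    - [0, 0, 0]
  slide:
    - [-0.0404, 0.014, 0]
    - [-0.0404, 0.014, 0]
    - [-0.0404, 0.014, 0]
    - [-0.0404, 0.014, 0]
    - [-0.0404, 0.014, 0]
    - [-0.0404, 0.014, 0]
    - [-0.0404, 0.014, 0]
    - [-0.0404, 0.014, 0]
    - [-0.0404, 0.014, 0]
    - [-0.0404, 0.014, 0]
  gripper: [-1, -1, -1, -1, -1, -1, -1, -1, -1, -1]

```text
time_s: 61.95
position: [0.472, 0.2103, 0.2518]
tool_rot: [[-0.087, -0.996, -0.003], [-0.996, 0.087, -0.0], [0.001, 0.003, -1.0]]
ft_force: [0.3, -0.2, -1.4]
grip_width: 0.0189
```

Request:
jog_arm:
  dr:
    - [0, 0, 0]
    - [0, 0, 0]
    - [0, 0, 0]
    - [0, 0, 0]
    - [0, 0, 0]
    - [0, 0, 0]
    - [0, 0, 0]
    - [0, 0, 0]
    - [0, 0, 0]
    - [0, 0, 0]
  slide:
    - [-0.04, 0.014, 0]
    - [-0.04, 0.014, 0]
    - [-0.0404, 0.014, 0]
    - [0, 0, 0.03]
    - [0, 0, 0.04]
    - [0, 0, 0.04]
    - [0, 0, 0.03]
    - [0, 0, 0]
    - [0, 0, 0]
    - [0, 0, 0]
  gripper: [-1, -1, -1, -1, -1, -1, -1, -1, -1, -1]

```text
time_s: 62.95
position: [0.4425, 0.3327, 0.1145]
tool_rot: [[-0.087, -0.996, 0.002], [-0.996, 0.087, 0.001], [-0.001, -0.002, -1.0]]
ft_force: [0.1, 0.8, -2.1]
grip_width: 0.0193
```

Run:
```python
from h import *
goto([0.4418,0.3331,0.0693],-94.9)
snap("wrist","w41"); cv2.imwrite("pics/w41c.png",load("w41")["im"])
```

```text
pos [0.4425 0.3327 0.1145] phi -94.97 tilt 0.15 turn rz -0.0012 slide [-0.0004  0.0008  0.0452] t 62.95 F [ 0.1  0.8 -2.1] w 0.0193
```

View pics/w41c.png

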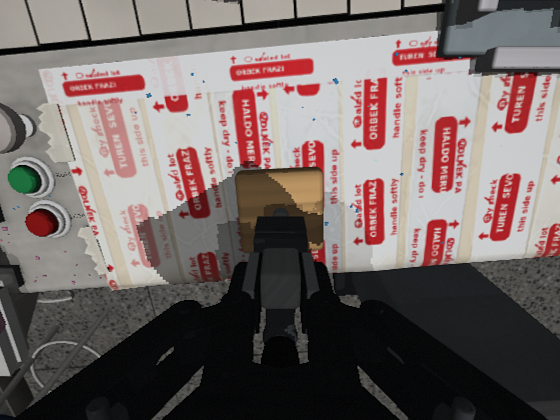

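Request:
jog_arm:
  dr:
    - [0, 0, 0]
    - [0, 0, 0]
    - [0, 0, 0]
    - [0, 0, 0]
    - [0, 0, 0]
    - [0, 0, 0]
    - [0, 0, 0]
    - [0, 0, 0]
    - [0, 0, 0]
    - [0, 0, 0]
  slide:
    - [-0.0004, 0.0007, 0.01]
    - [0, 0, 0.008]
    - [0, 0, 0.005]
    - [0, 0, 0.004]
    - [0, 0, 0.003]
    - [0, 0, 0.002]
    - [0, 0, 0]
    - [0, 0, 0]
    - [0, 0, 0]
    - [0, 0, 0]
  gripper: [-1, -1, -1, -1, -1, -1, -1, -1, -1, -1]

```text
time_s: 64.0
position: [0.4412, 0.3329, 0.0811]
tool_rot: [[-0.087, -0.996, 0.0], [-0.996, 0.087, 0.0], [-0.0, -0.0, -1.0]]
ft_force: [-0.4, -0.3, -1.6]
grip_width: 0.0186
```

Run:
```python
from h import *
goto([0.4418,0.3331,0.0693],-94.9)
d=load("w41"); print(proj(d,[.4413,.3333,.041]).round(1))
```

```text
pos [0.4412 0.3329 0.0811] phi -94.97 tilt 0.02 turn rz -0.0012 slide [-0.0003 -0.0006  0.0118] t 64.0 F [-0.4 -0.3 -1.6] w 0.0186
[280.6 224.7]
```

Request:
jog_arm:
  dr:
    - [0, 0, 0]
    - [0, 0, 0]
    - [0, 0, 0]
    - [0, 0, 0]
    - [0, 0, 0]
    - [0, 0, 0]
    - [0, 0, 0]
    - [0, 0, 0]
    - [0, 0, 0]
    - [0, 0, 0]
  slide:
    - [0, 0, 0.004]
    - [0, 0, 0.003]
    - [0, 0, 0.002]
    - [0, 0, 0.0015]
    - [0, 0, 0.001]
    - [0, 0, 0]
    - [0, 0, 0]
    - [0, 0, 0]
    - [0, 0, 0]
    - [0, 0, 0]
  gripper: [-1, -1, -1, -1, -1, -1, -1, -1, -1, -1]

```text
time_s: 65.0
position: [0.4411, 0.3328, 0.0694]
tool_rot: [[-0.087, -0.996, 0.0], [-0.996, 0.087, 0.0], [-0.0, -0.0, -1.0]]
ft_force: [-0.2, -0.2, -2.3]
grip_width: 0.0185
```

Run:
```python
from h import *
goto([0.4418,0.3331,0.0693],-94.9)
snap("side","side42"); s=load("side42")["im"]; cv2.imwrite("pics/side42c.png",cv2.resize(s[120:220,220:320],None,fx=6,fy=6,interpolation=cv2.INTER_CUBIC))
```

```text
pos [0.4411 0.3328 0.0694] phi -94.97 tilt 0.0 turn rz -0.0012 slide [-0.0003 -0.0007  0.0001] t 65.0 F [-0.2 -0.2 -2.3] w 0.0185
```

View pics/side42c.png

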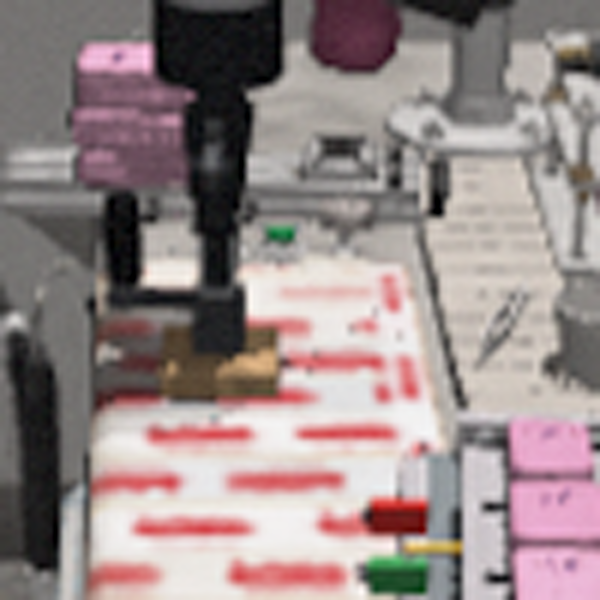

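Request:
jog_arm:
  dr:
    - [0, 0, 0]
    - [0, 0, 0]
    - [0, 0, 0]
    - [0, 0, 0]
    - [0, 0, 0]
    - [0, 0, 0]
    - [0, 0, 0]
    - [0, 0, 0]
    - [0, 0, 0]
    - [0, 0, 0]
  slide:
    - [0, 0, 0]
    - [0, 0, 0]
    - [0, 0, 0]
    - [0, 0, 0]
    - [0, 0, -0.02]
    - [0, 0, -0.03]
    - [0, 0, -0.045]
    - [0, 0, -0.045]
    - [0, 0.03, 0]
    - [0, 0.03, 0]
  gripper: [0, 0, 0, 0, 0, 0, 0, 0, 0, 0]

```text
time_s: 66.05
position: [0.3812, 0.3381, 0.2105]
tool_rot: [[-0.088, -0.996, 0.002], [-0.996, 0.088, 0.001], [-0.002, -0.002, -1.0]]
ft_force: [-0.5, 0.8, -0.4]
grip_width: 0.0428
```

Run:
```python
from h import *
goto([0.37,-0.3126,0.21],-92.4)
snap("wrist","w43"); snap("top","top43"); d=load("w43"); im=d["im"]; cv2.imwrite("pics/w43c.png",cv2.resize(im[60:260,190:370],None,fx=3.3,fy=3,interpolation=cv2.INTER_CUBIC)); print(proj(d,[.4413,.3333,.082]).round(1),proj(d,[.4413,.3333,.02]).round(1))
```

```text
pos [0.3812 0.3381 0.2105] phi -95.02 tilt 0.16 turn rz -0.0458 slide [ 6.506e-01 -1.610e-02  5.000e-04] t 66.05 F [-0.5  0.8 -0.4] w 0.0428
[280.7 132.9] [280.8 127.6]
```

View pics/w43c.png

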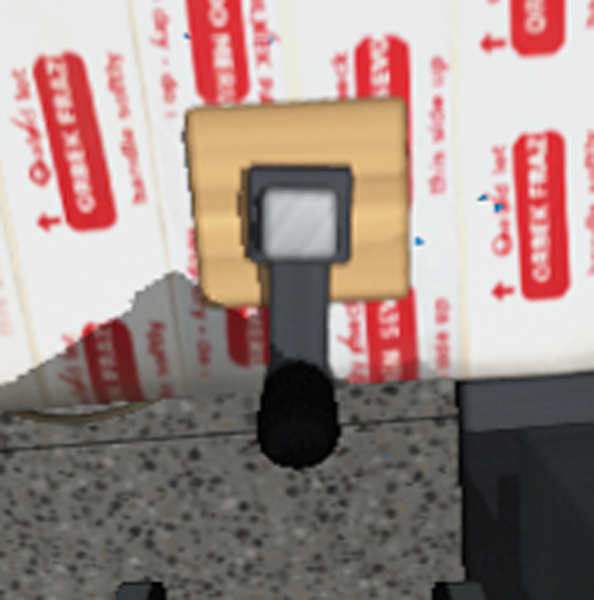

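Request:
jog_arm:
  dr:
    - [0, 0, -0.0458]
    - [0, 0, 0]
    - [0, 0, 0]
    - [0, 0, 0]
    - [0, 0, 0]
    - [0, 0, 0]
    - [0, 0, 0]
    - [0, 0, 0]
    - [0, 0, 0]
    - [0, 0, 0]
  slide:
    - [0, 0, 0]
    - [0.045, -0.001, 0]
    - [0.045, -0.001, 0]
    - [0.045, -0.001, 0]
    - [0.045, -0.001, 0]
    - [0.045, -0.001, 0]
    - [0.045, -0.001, 0]
    - [0.045, -0.001, 0]
    - [0.045, -0.001, 0]
    - [0.045, -0.001, 0]
  gripper: [0, 0, 0, 0, 0, 0, 0, 0, 0, 0]

```text
time_s: 67.15
position: [0.3738, -0.0694, 0.2097]
tool_rot: [[-0.041, -0.999, 0.001], [-0.999, 0.041, -0.001], [0.0, -0.001, -1.0]]
ft_force: [1.5, -0.0, -0.0]
grip_width: 0.0425
```

Request:
jog_arm:
  dr:
    - [0, 0, 0]
    - [0, 0, 0]
    - [0, 0, 0]
    - [0, 0, 0]
    - [0, 0, 0]
    - [0, 0, 0]
    - [0, 0, 0]
    - [0, 0, 0]
    - [0, 0, 0]
    - [0, 0, 0]
  slide:
    - [0.045, -0.001, 0]
    - [0.045, -0.001, 0]
    - [0.045, -0.001, 0]
    - [0.045, -0.001, 0]
    - [0.045, -0.001, 0]
    - [0.02, -0.001, 0]
    - [0, 0, 0]
    - [0, 0, 0]
    - [0, 0, 0]
    - [0, 0, 0]
  gripper: [0, 0, 0, 0, 0, 0, 0, 0, 0, 0]

```text
time_s: 68.15
position: [0.3699, -0.3111, 0.2096]
tool_rot: [[-0.04, -0.999, 0.0], [-0.999, 0.04, -0.0], [0.0, -0.0, -1.0]]
ft_force: [0.7, 0.6, 0.2]
grip_width: 0.043
```

Run:
```python
from h import *
goto([0.4589,-0.3126,0.0803],-92.4)
snap("wrist","w44"); d=load("w44"); im=d["im"]; cv2.imwrite("pics/w44c.png",cv2.resize(im[50:200,200:360],None,fx=4,fy=4,interpolation=cv2.INTER_CUBIC)); print(proj(d,[.4589,-.3126,.0856]).round(1))
```

```text
pos [ 0.3699 -0.3111  0.2096] phi -92.27 tilt 0.01 turn rz 0.0023 slide [-0.0022 -0.0889  0.1293] t 68.15 F [0.7 0.6 0.2] w 0.043
[278.7  96.6]
```

View pics/w44c.png

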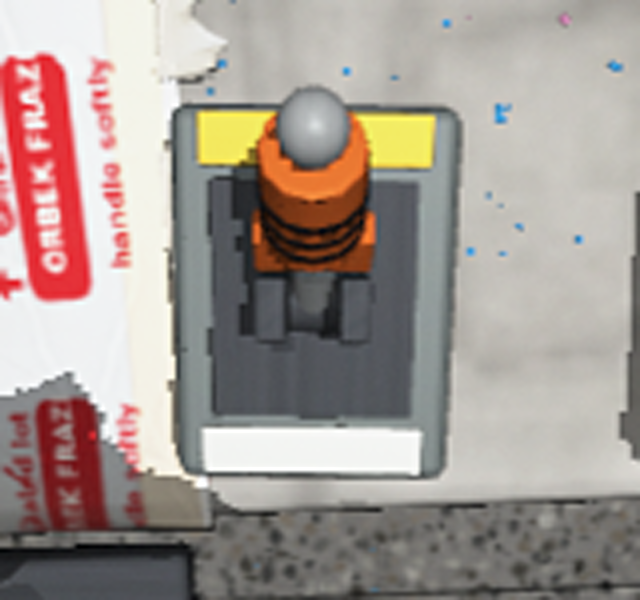

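Run:
```python
from h import *
d=load("w44"); f=lambda x,y,z: onz(d,x/4+200,y/4+50,z).round(4)
print("ball",f(313,126,.1058),"cheeks",f(313,308,.067)); b=np.array([f(*p,.036) for p in [(175,106),(460,109),(443,475),(185,473)]]); print(b.mean(0).round(4))
print("barrel c?",f(314,205,.0856))
goto([0.459,-0.3122,0.081],-92.4)
```

```text
ball [ 0.4688 -0.3128  0.1058] cheeks [ 0.4339 -0.3111  0.067 ]
[ 0.4337 -0.3115  0.036 ]
barrel c? [ 0.4554 -0.3123  0.0856]
pos [ 0.37   -0.3112  0.2097] phi -92.27 tilt 0.02 turn rz 0.0022 slide [-0.0027 -0.089   0.1287] t 68.2 F [ 0.4 -0.   0.4] w 0.0428
```

Request:
jog_arm:
  dr:
    - [0, 0, 0.002]
    - [0, 0, 0]
    - [0, 0, 0]
    - [0, 0, 0]
    - [0, 0, 0]
    - [0, 0, 0]
    - [0, 0, 0]
    - [0, 0, 0]
    - [0, 0, 0]
    - [0, 0, 0]
  slide:
    - [0, 0, 0]
    - [-0.0012, -0.045, 0]
    - [-0.0012, -0.0447, 0]
    - [0, 0, 0.035]
    - [0, 0, 0.035]
    - [0, 0, 0.03]
    - [0, 0, 0.02]
    - [0, 0, 0.0087]
    - [0, 0, 0]
    - [0, 0, 0]
  gripper: [0, 0, 0, 0, 0, 0, 0, 0, 0, 0]

```text
time_s: 69.2
position: [0.4599, -0.3138, 0.0817]
tool_rot: [[-0.043, -0.999, 0.001], [-0.999, 0.043, -0.001], [0.001, -0.001, -1.0]]
ft_force: [0.1, 0.1, 0.7]
grip_width: 0.0424
```

Run:
```python
from h import *
goto([0.4597,-0.3124,0.0807],-92.4)
snap("wrist","w45"); d=load("w45"); im=d["im"]; cv2.imwrite("pics/w45c.png",cv2.resize(im[170:370,180:380],None,fx=3,fy=3,interpolation=cv2.INTER_CUBIC))
```

```text
pos [ 0.4599 -0.3138  0.0817] phi -92.45 tilt 0.1 turn rz -0.0009 slide [-0.0014  0.0003  0.001 ] t 69.2 F [0.1 0.1 0.7] w 0.0424
```

View pics/w45c.png

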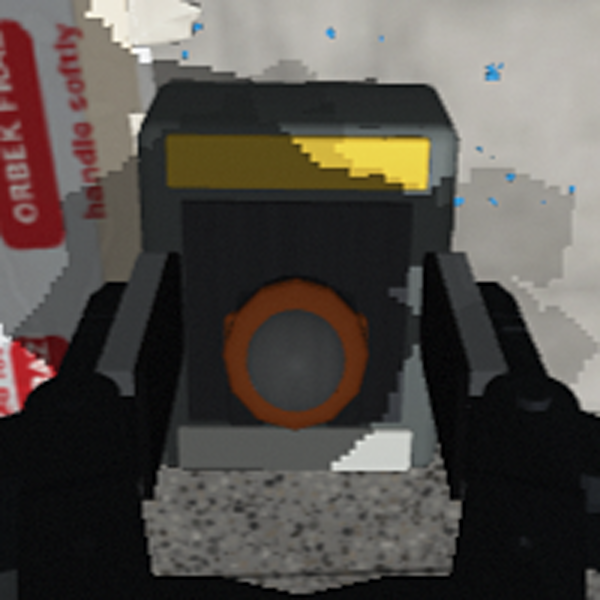

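Request:
jog_arm:
  dr:
    - [0, 0, 0]
    - [0, 0, 0]
    - [0, 0, 0]
    - [0, 0, 0]
    - [0, 0, 0]
    - [0, 0, 0]
    - [0, 0, 0]
    - [0, 0, 0]
    - [0, 0, 0]
    - [0, 0, 0]
  slide:
    - [-0.001, 0, 0.0005]
    - [0, 0, 0]
    - [0, 0, 0]
    - [0, 0, 0]
    - [0, 0, 0]
    - [0, 0, 0]
    - [0, -0.002, -0.0038]
    - [0, -0.0021, -0.0038]
    - [0, 0, 0]
    - [0, 0, 0]
  gripper: [0, -1, -1, -1, -1, -1, -1, -1, -1, -1]
  force: 40

```text
time_s: 70.25
position: [0.4634, -0.3128, 0.0876]
tool_rot: [[-0.043, -0.999, -0.001], [-0.999, 0.043, -0.0], [0.0, 0.001, -1.0]]
ft_force: [-0.6, -2.3, -1.8]
grip_width: 0.0216
```

Run:
```python
from h import *
goto([0.4597,-0.3124,0.0807],-92.4)
snap("wrist","w46"); d=load("w46"); im=d["im"]; cv2.imwrite("pics/w46c.png",cv2.resize(im[170:370,180:380],None,fx=3,fy=3,interpolation=cv2.INTER_CUBIC))
```

```text
pos [ 0.4634 -0.3128  0.0876] phi -92.45 tilt 0.03 turn rz -0.001 slide [-0.0002  0.0037  0.0069] t 70.25 F [-0.6 -2.3 -1.8] w 0.0216
```

View pics/w46c.png

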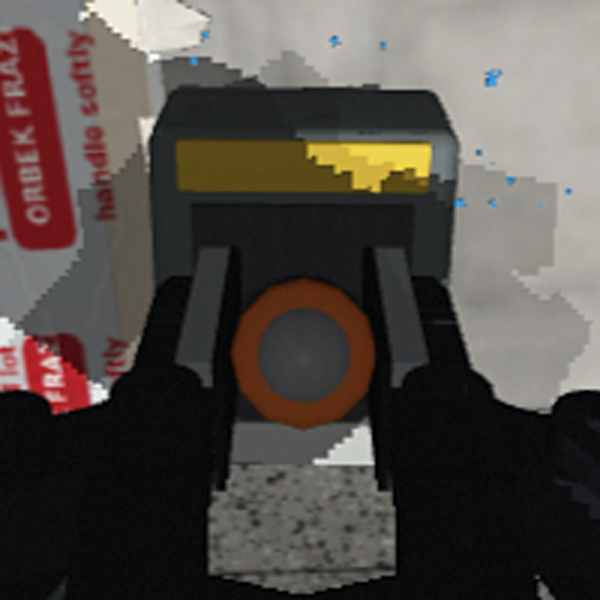

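Request:
jog_arm:
  dr:
    - [0, 0, 0]
    - [0, 0, 0]
    - [0, 0, 0]
    - [0, 0, 0]
    - [0, 0, 0]
    - [0, 0, 0]
    - [0, 0, 0]
    - [0, 0, 0]
    - [0, 0, 0]
    - [0, 0, 0]
  slide:
    - [0, 0.0087, -0.0038]
    - [0, 0.0091, -0.0025]
    - [0, 0.0094, -0.001]
    - [0, 0.0094, 0.0003]
    - [0, 0.0093, 0.0017]
    - [0, 0.0089, 0.0031]
    - [0, 0.0051, 0.0025]
    - [0, 0.0011, 0.0006]
    - [0, 0, 0]
    - [0, 0, 0]
  gripper: [-1, -1, -1, -1, -1, -1, -1, -1, -1, -1]

```text
time_s: 71.3
position: [0.4022, -0.3098, 0.0867]
tool_rot: [[-0.043, -0.999, -0.001], [-0.999, 0.043, 0.001], [-0.001, 0.001, -1.0]]
ft_force: [2.6, 0.8, -1.6]
grip_width: 0.0208
```

Run:
```python
from h import *
goto([0.4055,-0.3110,0.0807],-92.4)
snap("wrist","w47"); d=load("w47"); im=d["im"]; cv2.imwrite("pics/w47c.png",cv2.resize(im[150:370,180:380],None,fx=3,fy=2.7,interpolation=cv2.INTER_CUBIC))
```

```text
pos [ 0.4022 -0.3098  0.0867] phi -92.44 tilt 0.09 turn rz -0.0007 slide [ 0.001  -0.0033  0.006 ] t 71.3 F [ 2.6  0.8 -1.6] w 0.0208
```

View pics/w47c.png

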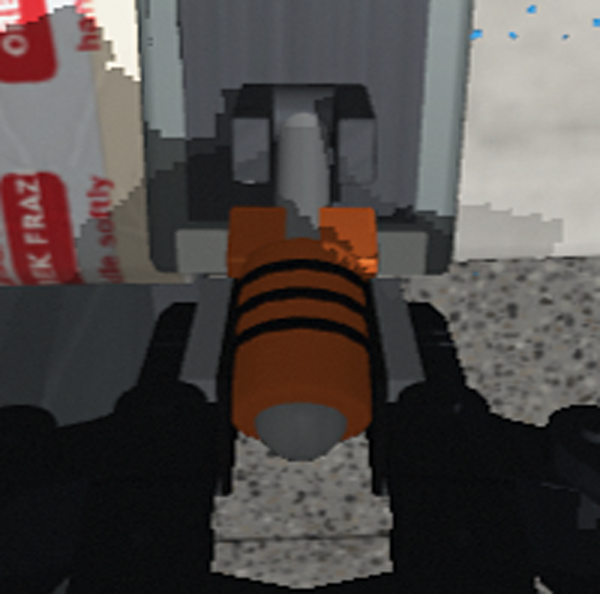

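Request:
jog_arm:
  dr:
    - [0, 0, 0]
    - [0, 0, 0]
    - [0, 0, 0]
    - [0, 0, 0]
    - [0, 0, 0]
    - [0, 0, 0]
    - [0, 0, 0]
    - [0, 0, 0]
    - [0, 0, 0]
    - [0, 0, 0]
  slide:
    - [0, 0.0015, 0.0006]
    - [0, 0, 0]
    - [0, -0.0015, 0.0025]
    - [0, -0.0015, 0.0025]
    - [0, 0, 0]
    - [0, 0, 0]
    - [0, 0, 0]
    - [0, 0, 0]
    - [0, 0, -0.03]
    - [0, 0, -0.045]
  gripper: [-1, -1, -1, -1, 0.2, 0.2, 0.2, 0.2, 0.2, 0.2]

```text
time_s: 72.35
position: [0.4033, -0.3094, 0.1555]
tool_rot: [[-0.043, -0.999, -0.004], [-0.999, 0.043, 0.004], [-0.004, 0.004, -1.0]]
ft_force: [-0.1, -0.9, -0.0]
grip_width: 0.0514
```

Request:
jog_arm:
  dr:
    - [0, 0, 0]
    - [0, 0, 0]
    - [0, 0, 0]
    - [0, 0, 0]
    - [0, 0, 0]
    - [0, 0, 0]
    - [0, 0, 0]
    - [0, 0, 0]
    - [0, 0, 0]
    - [0, 0, 0]
  slide:
    - [0, 0, -0.045]
    - [0, 0, -0.02]
    - [0, 0.02, 0]
    - [0, 0.02, 0]
    - [0, 0, 0]
    - [0, 0, 0]
    - [0, 0, 0]
    - [0, 0, 0]
    - [0, 0, 0]
    - [0, 0, 0]
  gripper: [0.2, 0.2, 0.2, 0.2, 0.2, 0.2, 0.2, 0.2, 0.2, 0.2]

```text
time_s: 73.35
position: [0.3644, -0.3084, 0.2212]
tool_rot: [[-0.043, -0.999, -0.0], [-0.999, 0.043, 0.0], [-0.0, 0.0, -1.0]]
ft_force: [-0.2, 0.4, 0.4]
grip_width: 0.0514
```

Run:
```python
from h import *
goto([0.4055,-0.3110,0.0807],-92.4)
snap("wrist","w48"); d=load("w48"); im=d["im"]; a=cv2.resize(im[60:240,190:370],None,fx=3.3,fy=3.3,interpolation=cv2.INTER_CUBIC); cv2.imwrite("pics/w48c.png",a)
snap("side","side48"); snap("top","top48"); s=load("side48")["im"]; t=load("top48")["im"]
cv2.imwrite("pics/v48.png",np.hstack([cv2.resize(s[150:300,220:360],(392,420),interpolation=cv2.INTER_CUBIC),cv2.resize(t[135:265,230:350],(388,420),interpolation=cv2.INTER_CUBIC)]))
```

```text
pos [ 0.3644 -0.3084  0.2212] phi -92.44 tilt 0.01 turn rz -0.0007 slide [ 0.0009 -0.0411  0.1405] t 73.35 F [-0.2  0.4  0.4] w 0.0514
```

View pics/w48c.png

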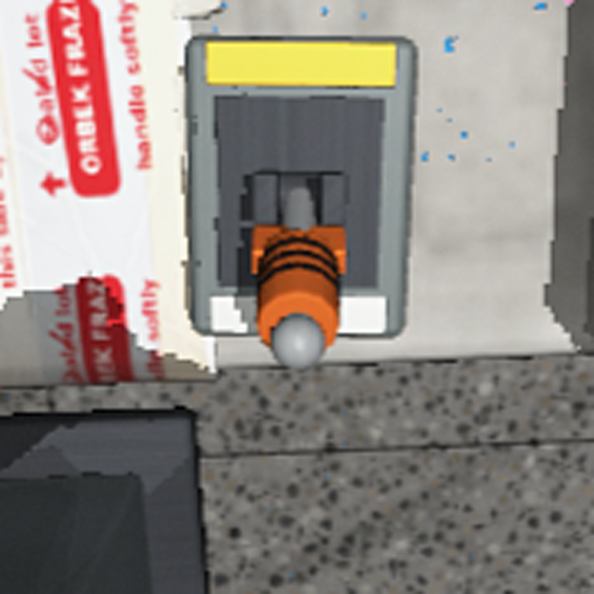

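View pics/v48.png

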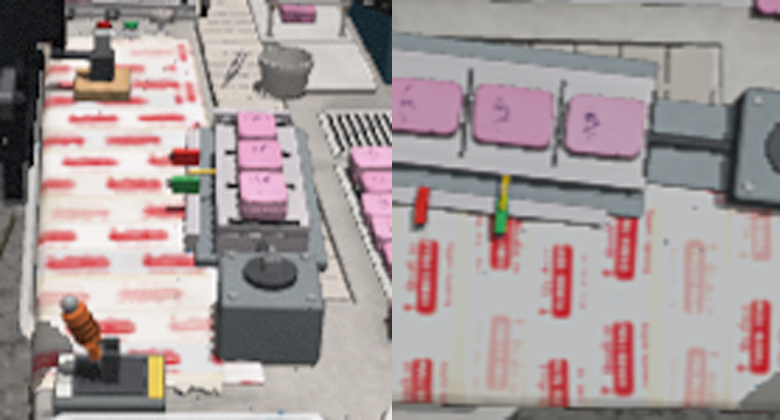

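Run:
```python
from h import *
d=load("w48"); print("ball",onz(d,298/3.3+190,342/3.3+60,.1058).round(4), "cheek mid",onz(d,298/3.3+190,198/3.3+60,.067).round(4))
t=load("top48"); a=np.radians(-4.9);X=np.array([np.cos(a),np.sin(a)]);Y=np.array([-np.sin(a),np.cos(a)]);C=np.array([.6004-.036*.0854,.0541-.036*.9963-.003])*1000
hsv=cv2.cvtColor(t["im"],cv2.COLOR_BGR2HSV)
for o in moulds(t,(220,140,325,190),z=.073,vmin=95,mn=80):
    q=np.array(o[:2])*1000-C; print(o,"deck xy",(q@X).round(1),(q@Y).round(1))
for n,lo,hi,z in (("y",(22,120,110),(35,255,255),.045),("g",(50,120,60),(80,255,255),.045)): print(n,[(o[0].round(1),o[1],(onz(t,*o[0],z)[:2]@Y).round(4)) for o in blobs(t["im"],lo,hi,(220,180,300,215),3)])
cv2.imwrite("pics/t48c.png",cv2.resize(t["im"][140:260,125:345],None,fx=3.5,fy=3.5,interpolation=cv2.INTER_CUBIC))
s=load("side48")["im"]; cv2.imwrite("pics/s48c.png",cv2.resize(s[180:250,280:350],None,fx=8,fy=8,interpolation=cv2.INTER_CUBIC))
```

```text
ball [ 0.4007 -0.3092  0.1058] cheek mid [ 0.4337 -0.3106  0.067 ]
(0.5973, 0.0164, 203.2, 45.6, 85.1) deck xy -0.1 1.2
y [(array([264.2, 193.8]), 20, np.float64(0.0682))]
g [(array([263.2, 202.9]), 23, np.float64(0.0683))]
```

View pics/t48c.png

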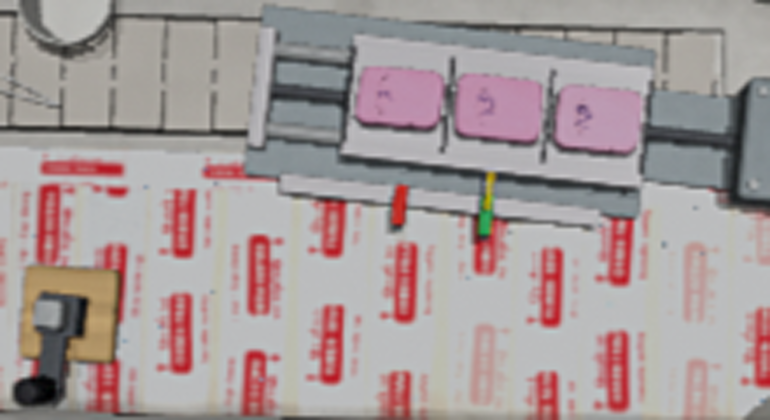

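View pics/s48c.png

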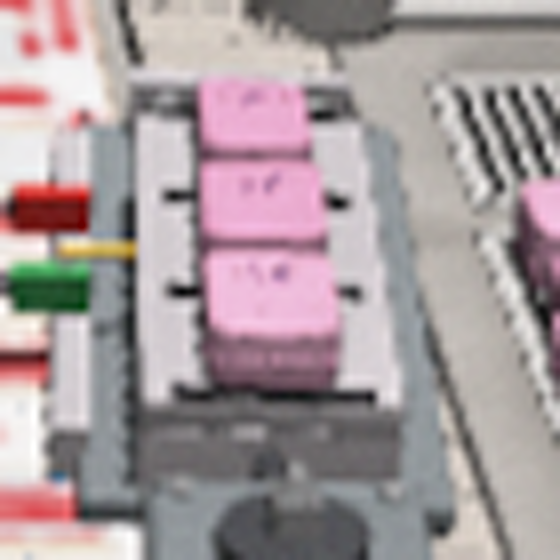

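Run:
```python
from h import *
print(env.close_job())
```

```text
the job is handed in; nothing more can be done
None
```

The job is done and handed in at about 73 s on the robot's clock. No verdict was reported, so what follows rests on my own last checks.

**What I did**
- I flipped the toggle to the yellow-bar side.
- All three pink moulds from the cover went one to a bay on the deck.
- I fitted the crank and wound it 4.5 turns clockwise to the green block.
- I put the crank back on its post, and only then flipped the toggle back to the white-bar side.

**Last checks**
- **Moulds:** the top and side pictures show all three lying flat, one per bay, clear of the strips. As a row they measure within about 2 mm of the deck's middle. The final masks merged them into one blob, so I have no separate final reading for each.
- **Pointer:** the top view puts it within 1 mm of the green block's middle. An early wrist measurement suggested about 37 mm of travel instead of the 36 mm I wound, which is still well inside the 5 mm allowed.
- **Crank:** the pictures show it upright and seated on its post.
- **Toggle:** the collar is down, and the lever's ball is about 1.3 mm from where it started, or roughly 0.02 rad.
- **Gripper:** it was clear of everything at hand-in.

**What went wrong on the way**
- After I first set down the third mould it lay about 15 mm aside and twisted. It may have been the expected knock or something in my release. I gripped it again and reset it, and it looked right in every later picture.
- The top camera read about 3 mm off the wrist camera in y. I used the wrist camera for placing.

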